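# Change the test cell at the handpiece bench

## Robot

A 6-joint arm with a two-finger parallel gripper is mounted at the origin on the work surface. World frame = base frame: x ahead of the robot, y to its left, z up, the work surface at z = 0. Lengths are in m, angles in rad, forces in N, time in s.
With the tool pointing down it reaches from about 0.375 to 0.975 m from the base axis. Payload 3.8 kg.
Tool frame: the origin (TCP) lies between the finger pads; the fingertips stand 17 mm ahead of it and the grasp point (between the pads) lies 2 mm behind it; y points along the fingers, z is the direction in which the jaws open and shut, and the axes are right-handed (so a half turn about y gives the same grasp; the last joint's range is limited). The gripper opens to 85 mm and grips with 20 to 120 N. Pads are 22 mm wide; open, the fingers measure 114 mm over their backs; the gripper's body (76 mm by 85 mm) begins 54 mm behind the grasp point. The pads swing forward as they close: fully open they stand 13 mm farther back than shut.
Start: joints at [1.096, 0.264, 1.604, -0, 1.274, -0.037], TCP at [0.286, 0.611, 0.248] pointing down, gripper open.
Joint ranges: [-2.63, 2.63], [-0.94, 2.18], [0.31, 2.57], [-1.31, 4.45], [0, 2.66], [-2.55, 2.55]. Speed limits (rad/s): [2.57, 2.57, 3.14, 3.14, 3.14, 3.14].

## Interface

Orientations are given as a rotation vector (axis times angle).
In Python, from workcell import bot, eyes, nets gives the robot as it stands. The module is installed in compiled form; this text tells all that it offers.
- The arm moves only by the tool jog_arm, never from a script. Its arguments are lists of equal length, an entry for each row: "turn": the turn, a rotation vector about the tool's x, y, z in rad, a list of three; "slide": the shift along the tool's x, y, z in mm, a list of three; "grip": the opening in per cent of the stroke, from 0 (shut) to 100 (fully open). A call has 1 to 5 rows; each row shifts and turns the commanded pose from where the row before left it, along the tool's axes as they then stand; what a row does not reach is not made up. A row lasts 1/10 s, in which the tool goes at most 50 mm and 8.59 degrees, less where a joint would pass 70% of its speed; a pose out of reach is approached as far as the arm can. A call with a gripper value outside its range is refused whole. The fingers move at their own pace and stop on an object; "newtons" is the grip in N (left out, the last holds). Time passes only in rows, so rows that do not move let the fingers close. It gives the time, the measured TCP pose, the force and the opening at its end, in the units of the state.
- bot.read_state(): the state, without advancing time (a new reading comes with each control period).
- eyes.read_camera(name): name is "side" or "top"; returns a dict with "img" (384x512x3 uint8, red, green, blue), "depth" (384x512 float32, m along the optical axis (not along the pixel's ray), 0 where there is no reading), "intrinsics" (3x3 intrinsics, pixels), "position" and "rotation" of the camera in the world. Camera axes: x right, y down, z forward; pixel columns grow to the right and rows downward; lengths in m; the calibration is good to about 2 mm. A picture is of the moment at which its call begins.
- bot.finish_job(): hands the job in, once; it reports no verdict.
Trained networks look in a picture, given as the dict that the camera call returned (one of the last four; its "shot" number tells which), for a name from the list of things; names that differ only in an ending like _2 or _b are one class to them, and where a whole thing is asked for, a point or a joint stands for the part that bears it (a point fixed in the world has none). Each returns a list of dicts, best first, with "conf" (0 to 1); they miss things now and then, are a little off and sometimes report something else, mostly with a low value. They report only what shows in the picture. A call takes as long as a camera call. They do not tell look-alikes from the thing itself.
- nets.search_frame(thing, picture): "xyz" ([x, y, z] in m, in the coordinates of the camera as it stood for that picture, good to about 4 mm: the middle of the surface that is visible of it).
The state is a dict: "time": time; "q": joint angles; "joint_vel": joint speeds; "joint_torque": joint torques, N m; "tool_pos": TCP position; "tcp_rot": TCP orientation; "wrist_force": force on the tool from outside, world axes, zero at the start; "torque": the same for the moment, N m; "width": opening from 0.0 (shut) to 1.0 (fully open).
Only numpy, scipy, OpenCV 4.12 (cv2) and the standard library are available. Lean on these libraries where they do the work, as an engineer would, in place of code of your own. Each camera call takes 0.05 s, during which the arm holds its last target.

## Task

Change the cell at the test dock. First turn the upside-down eight-sided cup over so that it stands mouth-up wholly on the round green pad and let go of it; then put the spent orange cell into the cup; finally fit the fresh blue cell in the dock, its plain end pushing back the spring contact and its white-banded end pressed down under the lip of the fixed contact, so that it lies flat and held. Leave the other things on the bench where they are.

Things in the scene. Friction and masses are not known exactly. Their poses are not given: they have to be found in the camera images.
- cup_center (a point): centre (half-way up) of a loose aluminium cup, eight-sided, 64 mm across flats, 52 mm from mouth to base, walls 3 mm, base 4 mm, about 0.13 kg, blue band near the mouth. Starts mouth-down on the bench. Its z axis runs from mouth to closed base (up at the start, must end down). Flats face its x axis and every 45 degrees from it; each is 26 mm wide, and the cup can lie still on one.
- pad_top (a point): centre of the top of a fixed round green pad, 120 mm across, its top 3 mm above the bench.
- spent_center (a point): centre of the loose spent cell: a cylinder 16 mm across, 50 mm long, orange sleeve, white band at one end, 30 g. Its x axis runs along it to the banded end. It lies level, its axis 26 mm up, in two V saddles (6 mm thick, 20 mm either side of the middle) of a white fixed rest; between the saddles it is free to grasp down to the rest's 5 mm base plate.
- fresh_center (a point): centre of the loose fresh cell: same size, mass and rest as the spent one, with a blue sleeve and a white band at one end. Its x axis runs along it towards the white-banded (plus) end.
- fresh_plus (a point): middle of the white-banded end face of the fresh cell, 25 mm from its centre along its x axis.
- seat (a point): where the centre of a fitted cell lies in the fixed test dock, 32 mm above the bench. Its x axis, level, points from spring contact to fixed contact; a fitted cell lies along it in two V saddles (6 mm thick, 16 mm either side of the seat). Base plate 10 mm high, 50 mm wide; nothing else beside the seat. The spring housing (34 mm wide, top 11 mm above the seat) stands 40 to 52 mm behind, along -x.
- lip (a point): lower edge of the lip of the dock's fixed contact: 23 mm ahead of the seat along its x, 9 mm above it. The wall under it is 25 mm ahead, so the lip (22 mm wide, 2 mm thick) juts 2 mm over a fitted cell's end. A cell goes in tilted 25 to 30 degrees, spring end low, pushes the spring back, then the other end comes down just behind the lip; let go, the spring slides it 2 to 4 mm forward under it.
- spring_face (a point): middle of the brass spring contact's face (plate 14 mm wide, 18 mm high): 21 mm behind the seat when free, 25 mm with a cell fitted, 32 mm when pushed fully back.
- plunger (a joint): travel of the spring contact in m: 0 free, 0.004 with a cell fitted, 0.011 fully back (away from the fixed contact). It pushes with 1.8 N free, 3 N fitted, 5 N fully back.
- jar: bystander: amber jar 40 mm wide, 50 mm high; origin at its underside.
- driver: bystander: screwdriver with a blue handle, 150 mm, lying along its x axis.
- brush: bystander: brush, 160 mm, lying along its x axis.
- dish: bystander: round steel dish 90 mm wide, 25 mm high; origin at its underside.
- handpiece: bystander: silver handpiece 105 mm long and 22 mm thick, lying along its x axis.
- oil: bystander: white bottle with red cap, 36 mm wide, 90 mm high; origin at its underside.
Not all that is in view belongs to the job. Of the things shaped like the part that bears cup_center, the aluminium one is meant.

How it is judged:
On the way, in this order (a step that is already met when the one before it is completed fails the run):
1. the cup stands mouth-up on the green pad, released (angle between cup_center's own z axis and vertical above 3.04 rad and horizontal distance between cup_center and pad_top below 0.025 m and height (world z) of cup_center below 0.034 m and contact force between the fingers and cup below 0.1 N and linear speed of cup below 0.02 m/s), for 0.2 s.
2. the spent orange cell lies in the cup, released (angle between cup_center's own z axis and vertical above 3.04 rad and horizontal distance between cup_center and pad_top below 0.025 m and height (world z) of cup_center below 0.034 m and z of spent_center in the frame of cup_center between -0.022 and 0.022 m and horizontal distance between spent_center and cup_center below 0.026 m and contact force between the fingers and spent below 0.1 N), for 0.2 s.
At the end, for the whole second after the job is handed in: Cup mouth-up (within 6 degrees) on the pad, centres within 25 mm, spent cell inside it; fresh cell in the dock within 2 mm of the seat along and up, 3 mm across, 4.5 degrees, banded end at the fixed contact, spring pushed back over 2 mm; all at rest (angle between cup_center's own z axis and vertical above 3.04 rad and horizontal distance between cup_center and pad_top below 0.025 m and height (world z) of cup_center below 0.034 m and z of spent_center in the frame of cup_center between -0.022 and 0.022 m and horizontal distance between spent_center and cup_center below 0.026 m and x of fresh_center in the frame of seat between -0.002 and 0.002 m and y of fresh_center in the frame of seat between -0.003 and 0.003 m and z of fresh_center in the frame of seat between -0.002 and 0.002 m and angle between the x axis of fresh_center and the x axis of seat, either way round below 0.08 rad and x of fresh_plus in the frame of seat above 0.015 m and value of joint plunger above 0.002 m and linear speed of each of cup, spent, fresh below 0.02 m/s); the robot touches nothing.
It fails at once if a bystander is moved more than 25 mm (distance of any of jar, driver, brush, dish, handpiece, oil from where it was at the start of the episode above 0.025 m).
It also fails if it takes over 72 s, if anything falls off the work surface, if the arm or the gripper's body presses on something with over 40 N, if the wrist force passes 120 N, or if a joint passes its speed limit or range.

## Working session

There is one attempt and no reset: what is moved stays moved. The work goes in short steps, Python scripts to look and compute and a tool call to move; the robot and the scene stay as the last step left them, time stands still between calls to the robot, and variables do not carry over. Pictures are saved under pics/ and viewed, and the job is handed in when it is done.

Besides the shell and the picture viewer there is one more tool, called after "Request:" in YAML: its name, and indented under it one key for each argument. jog_arm: Moves the arm, as the interface text tells. Its arguments: {"type":"object","properties":{"turn":{"type":"array"},"slide":{"type":"array"},"grip":{"type":"array"},"newtons":{"type":"number"}},"required":["turn","slide","grip"]}

```bash
ls; mkdir -p pics
python3 - <<'E'
from workcell import bot, eyes, nets
import cv2,numpy as np
s=bot.read_state()
for k,v in s.items(): print(k,np.round(v,4))
for n in ['side','top']:
    p=eyes.read_camera(n); np.savez(f'{n}0.npz',**{k:p[k] for k in ['img','depth','intrinsics','position','rotation']})
    print(n,p['intrinsics'],p['position'],p['rotation'],p.get('shot'))
    cv2.imwrite(f'pics/{n}0.png',p['img'][:,:,::-1])
    R=np.array(p['rotation']);R=R if R.shape==(3,3) else cv2.Rodrigues(R)[0]
    for t in ['cup_center','pad_top','spent_center','fresh_center','fresh_plus','seat','lip','spring_face']:
        try:
            for d in nets.search_frame(t,p)[:3]:
                print(t,round(d['conf'],2),np.round(R@np.array(d['xyz'])+p['position'],4))
        except Exception as e: print(t,e)
E
```

```text
pics
time 0.0
q [ 1.0961  0.2648  1.6054  0.      1.2737 -0.0369]
joint_vel [-0.0005  0.0002  0.0009 -0.0002  0.0004  0.0004]
joint_torque [-1.10000e-03 -5.15086e+01 -3.67330e+01 -1.00000e-04  1.28000e-02
 -0.00000e+00]
tool_pos [0.2858 0.6107 0.2469]
tcp_rot [-1.5456  0.3439 -0.343 ]
wrist_force [ 0.3714 -0.3855 -0.2701]
torque [-0.0185  0.0172  0.0349]
width 0.9965
side [[427.57207999   0.         257.55820053]
 [  0.         427.57207999 191.56593673]
 [  0.           0.           1.        ]] [ 0.2123172  -0.89573979  0.7749093 ] [-2.16927247  0.35037964 -0.20740168] 1
cup_center 0.75 [0.3546 0.2949 0.0404]
cup_center 0.56 [0.4475 0.1924 0.0457]
pad_top 0.59 [0.4572 0.0698 0.0038]
spent_center 0.4 [ 0.6269 -0.0373  0.0328]
spent_center 0.4 [ 0.4431 -0.1824  0.0072]
fresh_center 0.65 [ 0.6047 -0.1948  0.0346]
fresh_plus 0.59 [ 0.6036 -0.1924  0.0338]
seat 0.97 [ 0.4458 -0.1814  0.0069]
lip 0.77 [ 0.4408 -0.1794  0.0085]
top [[364.04360417   0.         262.95362127]
 [  0.         364.04360417 188.43612821]
 [  0.           0.           1.        ]] [0.44305457 0.06324084 1.01603435] [-2.1408025   2.18884614 -0.12586108] 2
cup_center 0.73 [0.6808 0.1784 0.0259]
cup_center 0.7 [0.3548 0.3189 0.0489]
cup_center 0.57 [0.4516 0.2131 0.0539]
pad_top 0.8 [ 0.459   0.0704 -0.0031]
fresh_center 0.51 [0.4494 0.215  0.0566]
fresh_plus 0.56 [ 0.6066 -0.1871  0.0329]
fresh_plus 0.26 [ 0.3489 -0.326   0.0149]
seat 0.82 [ 0.4467 -0.1632  0.0113]
seat 0.71 [0.6782 0.1786 0.0228]
lip 0.95 [ 0.4441 -0.1644  0.0123]
spring_face 0.66 [0.6786 0.1783 0.0262]
```

View pics/top0.png

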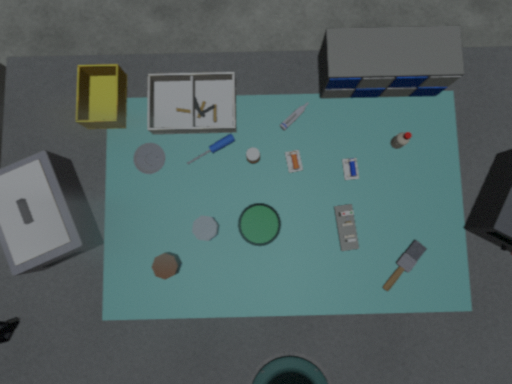

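View pics/side0.png

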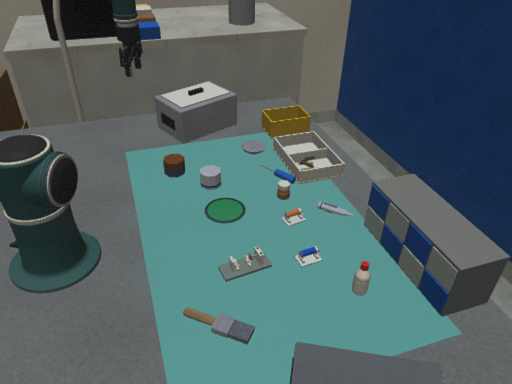

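The cup candidates in the top picture are a brown (copper) one at about (165,265) and a grey aluminium one at about (205,228). The grey one fits "aluminium". I'll check it in an enlarged crop, along with the cells and the dock.

```bash
cat > h.py <<'E'
import numpy as np,cv2
from scipy.spatial.transform import Rotation as Rot
def load(n):
    d=np.load(n); return {k:d[k] for k in d.files}
def RR(p):
    R=np.array(p['rotation']); return R if R.shape==(3,3) else cv2.Rodrigues(R.astype(float))[0]
def proj(p,X):
    c=RR(p).T@(np.array(X)-p['position']); u=p['intrinsics']@c; return u[:2]/u[2]
def cloud(p):
    h,w=p['depth'].shape; v,u=np.mgrid[:h,:w]; K=p['intrinsics']; z=p['depth']
    c=np.stack([(u-K[0,2])/K[0,0]*z,(v-K[1,2])/K[1,1]*z,z],-1)
    return c@RR(p).T+p['position']
def atz(p,u,v,z):
    K=p['intrinsics']; d=RR(p)@np.array([(u-K[0,2])/K[0,0],(v-K[1,2])/K[1,1],1.]); 
    return p['position']+d*(z-p['position'][2])/d[2]
def snap(eyes,n,f):
    p=eyes.read_camera(n); np.savez(f'{f}.npz',**{k:p[k] for k in ['img','depth','intrinsics','position','rotation']}); return p
def crop(p,r,s,f):
    u0,v0,u1,v1=r; c=p['img'][v0:v1,u0:u1,::-1]; cv2.imwrite(f,cv2.resize(c,None,fx=s,fy=s,interpolation=cv2.INTER_CUBIC))
E
python3 - <<'E'
from h import *
t=load('top0.npz');s=load('side0.npz')
a=t['img'][205:285,145:245];b=t['img'][140:180,270:370]; 
c=t['img'][195:260,310:390]
def R(x,f): return cv2.resize(x[:,:,::-1],None,fx=f,fy=f,interpolation=cv2.INTER_CUBIC)
cv2.imwrite('pics/c1.png',np.hstack([R(a,4),R(np.vstack([b,b*0])[:80],4)]))
cv2.imwrite('pics/c2.png',R(c,7))
cv2.imwrite('pics/c3.png',R(s['img'][140:285,190:330],5)[:600])
C=cloud(t)
print(np.round(C[::64,::64][:, :,2],3))
Cs=cloud(s)
for n,(P,p) in {'t':(C,t),'s':(Cs,s)}.items():
    m=(P[...,0]>0.3)&(P[...,0]<.7)&(P[...,1]>-.25)&(P[...,1]<.4)&(P[...,2]<.01)&(p['depth']>0)
    print(n,np.median(P[m][:,2]),P[m][:,2].std(),m.sum())
E
```

```text
[[-0.754 -0.744 -0.75  -0.749 -0.752 -0.753 -0.751 -0.745]
 [-0.524  0.001 -0.001  0.003 -0.002  0.049  0.151  0.152]
 [-0.546 -0.001  0.001  0.049  0.002  0.001 -0.003 -0.   ]
 [ 0.136  0.115 -0.002 -0.002  0.     0.002  0.001  0.001]
 [-0.001  0.086  0.    -0.001 -0.001  0.    -0.    -0.   ]
 [ 0.001 -0.001 -0.004  0.001 -0.001 -0.001  0.001 -0.004]]
t 0.00023298007995919967 0.0022783628014244692 30763
s 0.00037891415239188486 0.002160020438630283 17443
```

View pics/c1.png

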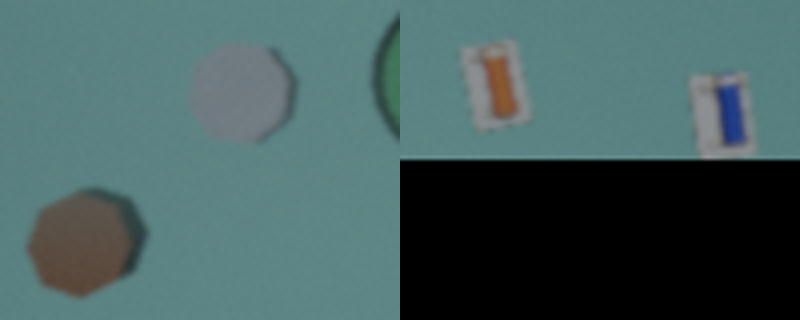

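View pics/c2.png

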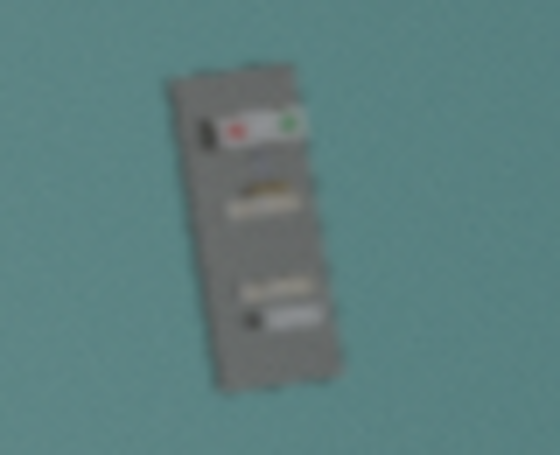

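View pics/c3.png

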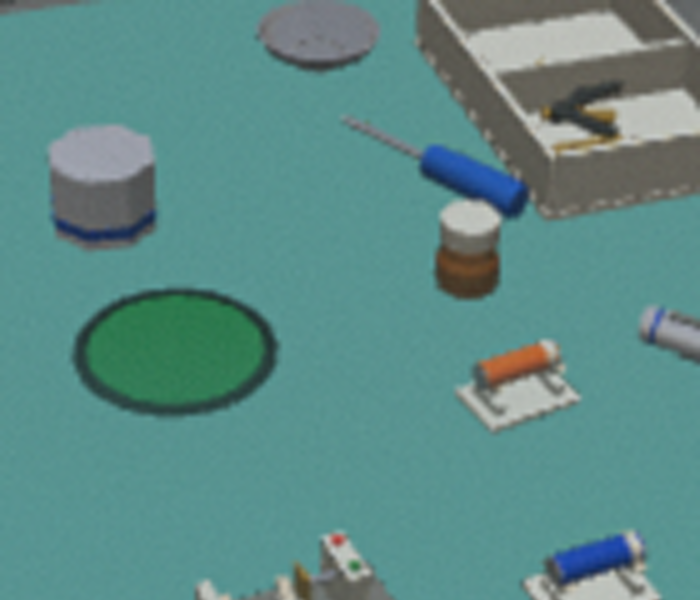

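The crop confirms the aluminium cup with its blue band at top pixel (205,228). In the dock, the housing (red and green dots) is on the far side at top px (347,213), with the fixed contact nearer at (350,240). The fresh cell's white band faces away (+x), so it needs a half turn in yaw. Next I fit the poses.

```bash
cat > fit.py <<'E'
from h import *
from scipy.optimize import minimize
t=load('top0.npz');s=load('side0.npz')
def octv(cx,cy,yaw,z,af=.064):
    r=af/2/np.cos(np.pi/8); a=yaw+np.pi/8+np.arange(8)*np.pi/4
    return np.c_[cx+r*np.cos(a),cy+r*np.sin(a),np.full(8,z)]
SS=8
def poly(p,V,r):
    q=np.array([proj(p,v) for v in V]); return ((q-np.array(r[:2])+.5)*SS)
# cup: silhouettes; segmentation by distance from bench colour
def seg(p,r):
    c=p['img'][r[1]:r[3],r[0]:r[2]].astype(float); hsv=cv2.cvtColor(c.astype(np.uint8),cv2.COLOR_RGB2HSV)
    return hsv
rt=(180,203,232,255)
hs=seg(t,rt); 
rs=(190,155,232,195)
hs2=seg(s,rs)
mt=(hs[...,1]<60); ms=(hs2[...,1]<70)|((hs2[...,0]>105)&(hs2[...,0]<130)&(hs2[...,1]>100))
mt=mt.astype(np.uint8);ms=ms.astype(np.uint8)
def big(m):
    n,l,st,c=cv2.connectedComponentsWithStats(m); i=1+np.argmax(st[1:,4]); return (l==i).astype(float)
mt=big(mt);ms=big(ms)
print(mt.sum(),ms.sum())
def rend(p,V,r):
    q=poly(p,V,r); h=cv2.convexHull(q.astype(np.float32)).astype(np.int32)
    im=np.zeros(((r[3]-r[1])*SS,(r[2]-r[0])*SS),np.uint8); cv2.fillPoly(im,[h],255)
    return cv2.resize(im,None,fx=1/SS,fy=1/SS,interpolation=cv2.INTER_AREA)/255.
def V(x):
    return np.vstack([octv(x[0],x[1],x[2],0.),octv(x[0],x[1],x[2],.052)])
def cost(x): return np.abs(rend(s,V(x),rs)-ms).sum()*1.0+ np.abs(rend(t,V(x),rt)-mt).sum()
def costt(x): return np.abs(rend(t,V(x),rt)-mt).sum()
def costs(x): return np.abs(rend(s,V(x),rs)-ms).sum()
for nm,f in dict(both=cost,top=costt,side=costs).items():
    best=None
    for y in np.arange(0,np.pi/4,.1):
        o=minimize(f,[.45,.21,y],method='Nelder-Mead',options=dict(initial_simplex=[[.45,.21,y],[.46,.21,y],[.45,.22,y],[.45,.21,y+.15]],xatol=1e-4,fatol=.01))
        print(nm,np.round(o.x,4),round(o.fun,1)) 
cv2.imwrite('pics/m.png',np.hstack([cv2.resize(mt*255,(400,400)),cv2.resize(ms*255,(400,400))]))
# pad
hv=cv2.cvtColor(t['img'],cv2.COLOR_RGB2HSV)
for p in (t,s):
    hv=cv2.cvtColor(p['img'],cv2.COLOR_RGB2HSV); I=p['img'].astype(int)
    m=(I[...,1]>I[...,2]+25)&(I[...,1]>I[...,0]+40)
    m=big(m.astype(np.uint8))>0; vv,uu=np.nonzero(m); print('pad',m.sum(),np.median(uu),np.median(vv))
    P=np.array([atz(p,a,b,.003) for a,b in zip(uu,vv)]); print(P.mean(0),np.ptp(P[:,:2],axis=0))
E
python3 fit.py
```

```text
523.0 463.0
both [ 0.4513  0.2169 -0.1665] 85.9
both [ 0.4521  0.2172 -0.1135] 90.3
both [0.4517 0.2167 0.547 ] 84.4
both [0.4517 0.2169 0.4191] 96.4
both [0.4515 0.2172 0.5165] 87.5
both [0.4514 0.2171 0.5681] 86.3
both [0.4513 0.2166 0.5868] 85.2
both [0.4513 0.2167 0.5483] 85.4
top [ 0.4524  0.2179 -0.1262] 37.8
top [0.4515 0.2179 0.1939] 51.2
top [0.4523 0.2176 0.5235] 40.0
top [0.4517 0.2175 0.2278] 51.6
top [0.4521 0.2176 0.6596] 38.7
top [0.4524 0.218  0.5835] 38.0
top [0.4522 0.2178 0.6086] 38.0
top [0.4521 0.2177 0.7489] 40.9
side [ 0.4505  0.2143 -0.2178] 26.8
side [ 0.4504  0.2139 -0.2248] 26.3
side [0.4501 0.2142 0.5578] 26.1
side [0.4503 0.2143 0.538 ] 26.3
side [0.4502 0.2139 0.5129] 26.8
side [0.4503 0.214  0.5401] 26.5
side [0.4504 0.2141 0.5589] 25.9
side [0.4503 0.214  0.5629] 26.1
pad 938 260.0 223.0
[0.4613178  0.06928537 0.003     ] [0.0969386  0.09192136]
pad 590 225.0 209.0
[0.45649454 0.06809379 0.003     ] [0.10093168 0.10030526][ WARN:0@2.983] global loadsave.cpp:1063 imwrite_ Unsupported depth image for selected encoder is fallbacked to CV_8U.
```

View pics/m.png

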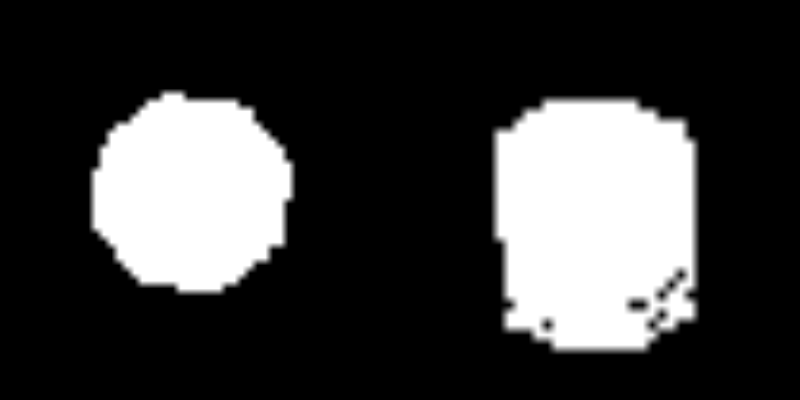

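```bash
cat >> h.py <<'E'
def tgt(h,tilt,flip=1):
    """tool y = sin(tilt)*horizontal(h) - cos(tilt) z ; tool z (jaw) horizontal, flip selects sign"""
    hv=np.array([np.cos(h),np.sin(h),0]); y=np.sin(tilt)*hv-np.cos(tilt)*np.array([0,0,1.])
    z=flip*np.array([-np.sin(h),np.cos(h),0]); x=np.cross(y,z); return np.c_[x,y,z]
def plan(bot,pos,Rt,n=None,maxang=8.5,maxmm=45):
    st=bot.read_state(); R0=Rot.from_rotvec(st['tcp_rot']); p0=np.array(st['tool_pos'])
    dR=R0.inv()*Rot.from_matrix(Rt); rv=dR.as_rotvec(); d=np.array(pos)-p0
    k=max(int(np.ceil(np.degrees(np.linalg.norm(rv))/maxang)),int(np.ceil(np.linalg.norm(d)*1000/maxmm)),1)
    if n: k=n
    print('rows',k,'total turn',np.round(rv,3),'mm in tool',np.round(R0.inv().apply(d)*1000,1))
    Rc=R0; 
    for i in range(k):
        # slide applied along tool axes as they stand before the row
        print(np.round(rv/k,4).tolist(),np.round(Rc.inv().apply(d/k)*1000,1).tolist()); Rc=Rc*Rot.from_rotvec(rv/k)
def log(bot):
    import json; s=bot.read_state(); open('log.jsonl','a').write(json.dumps(dict(q=list(map(float,s['q'])),p=list(map(float,s['tool_pos'])),r=list(map(float,s['tcp_rot']))))+'\n')
    print('t',round(s['time'],2),'q',np.round(s['q'],3),'p',np.round(s['tool_pos'],4),'F',np.round(s['wrist_force'],1),'w',round(s['width'],3)); print(np.round(Rot.from_rotvec(s['tcp_rot']).as_matrix(),3).tolist())
E
python3 - <<'E'
from workcell import bot
from h import *
log(bot)
c=np.array([.451,.2155])
for f in (1,-1):
    R=tgt(.595+np.pi,np.radians(45),f)
    plan(bot,np.r_[c,.026]-R[:,1]*.10,R)
E
```

```text
t 0.9 q [ 1.096  0.264  1.604 -0.     1.274 -0.037] p [0.2862 0.6113 0.2483] F [-0.2  0.4  0.4] w 0.999
[[0.906, 0.0, 0.424], [-0.424, -0.0, 0.906], [0.0, -1.0, 0.0]]
rows 15 total turn [-0.821  1.981 -0.466] mm in tool [ 353.3  151.6 -227.9]
[-0.0547, 0.1321, -0.0311] [23.6, 10.1, -15.2]
[-0.0547, 0.1321, -0.0311] [25.0, 11.6, -11.4]
[-0.0547, 0.1321, -0.0311] [25.8, 12.9, -7.4]
[-0.0547, 0.1321, -0.0311] [26.1, 14.0, -3.2]
[-0.0547, 0.1321, -0.0311] [25.8, 14.9, 1.0]
[-0.0547, 0.1321, -0.0311] [24.9, 15.5, 5.2]
[-0.0547, 0.1321, -0.0311] [23.5, 15.8, 9.3]
[-0.0547, 0.1321, -0.0311] [21.5, 15.9, 13.1]
[-0.0547, 0.1321, -0.0311] [19.0, 15.7, 16.7]
[-0.0547, 0.1321, -0.0311] [16.1, 15.3, 19.9]
[-0.0547, 0.1321, -0.0311] [12.9, 14.6, 22.6]
[-0.0547, 0.1321, -0.0311] [9.3, 13.6, 24.8]
[-0.0547, 0.1321, -0.0311] [5.5, 12.4, 26.5]
[-0.0547, 0.1321, -0.0311] [1.5, 11.1, 27.6]
[-0.0547, 0.1321, -0.0311] [-2.5, 9.5, 28.1]
rows 10 total turn [-0.405 -0.977  0.713] mm in tool [ 353.3  151.6 -227.9]
[-0.0405, -0.0977, 0.0713] [35.3, 15.2, -22.8]
[-0.0405, -0.0977, 0.0713] [34.0, 13.7, -25.6]
[-0.0405, -0.0977, 0.0713] [32.3, 12.4, -28.3]
[-0.0405, -0.0977, 0.0713] [30.2, 11.4, -30.9]
[-0.0405, -0.0977, 0.0713] [27.9, 10.6, -33.3]
[-0.0405, -0.0977, 0.0713] [25.3, 10.1, -35.5]
[-0.0405, -0.0977, 0.0713] [22.4, 9.9, -37.4]
[-0.0405, -0.0977, 0.0713] [19.4, 9.9, -39.0]
[-0.0405, -0.0977, 0.0713] [16.2, 10.3, -40.4]
[-0.0405, -0.0977, 0.0713] [13.0, 10.9, -41.4]
```

Request:
jog_arm:
  turn:
    - [-0.04,-0.098,0.071]
    - [-0.04,-0.098,0.071]
    - [-0.04,-0.098,0.071]
    - [-0.04,-0.098,0.071]
    - [-0.04,-0.098,0.071]
  slide:
    - [35,15,-23]
    - [34,14,-26]
    - [32,12,-28]
    - [30,11,-31]
    - [28,11,-33]
  grip: [100,100,100,100,100]

```text
time: 1.4
tool_pos: [0.3983, 0.4321, 0.173]
tcp_rot: [-1.664, 0.26, 0.359]
wrist_force: [-0.4, 0.5, 0.3]
width: 1.001
```

Run:
```python
from workcell import bot
from h import *
log(bot)
c=np.array([.451,.2155])
R=tgt(.595+np.pi,np.radians(45),-1)
plan(bot,np.r_[c,.030]-R[:,1]*.10,R)
```

```text
t 1.4 q [ 0.701  0.391  1.631  0.147  1.499 -0.971] p [0.3983 0.4321 0.173 ] F [-0.4  0.5  0.3] w 1.001
[[0.924, -0.374, -0.083], [0.038, -0.125, 0.991], [-0.381, -0.919, -0.101]]
rows 5 total turn [-0.203 -0.483  0.358] mm in tool [ 123.5   46.9 -177.4]
[-0.0406, -0.0965, 0.0716] [24.7, 9.4, -35.5]
[-0.0406, -0.0965, 0.0716] [21.8, 9.2, -37.4]
[-0.0406, -0.0965, 0.0716] [18.8, 9.3, -38.9]
[-0.0406, -0.0965, 0.0716] [15.7, 9.7, -40.2]
[-0.0406, -0.0965, 0.0716] [12.5, 10.3, -41.2]
```

Request:
jog_arm:
  turn:
    - [-0.041,-0.097,0.072]
    - [-0.041,-0.097,0.072]
    - [-0.041,-0.097,0.072]
    - [-0.041,-0.097,0.072]
    - [-0.041,-0.096,0.072]
  slide:
    - [25,9,-35]
    - [22,9,-37]
    - [19,9,-39]
    - [16,10,-40]
    - [12,10,-41]
  grip: [100,100,100,100,100]

```text
time: 1.9
tool_pos: [0.5101, 0.2558, 0.1008]
tcp_rot: [-1.671, 0.161, 1.071]
wrist_force: [-0.2, 0.2, -0.1]
width: 0.996
```

Run:
```python
from workcell import bot,eyes
from h import *
log(bot)
p=snap(eyes,'side','side1'); q=snap(eyes,'top','top1')
crop(p,(150,120,310,240),5,'pics/s1.png'); crop(q,(140,140,300,260),5,'pics/t1.png')
c=np.array([.451,.2155])
R=tgt(.595+np.pi,np.radians(45),-1)
plan(bot,np.r_[c,.030]-R[:,1]*(-0.0),R)
```

```text
t 1.9 q [ 0.472  0.699  1.448 -0.091  1.778 -1.676] p [0.5101 0.2558 0.1008] F [-0.2  0.2 -0.1] w 0.996
[[0.583, -0.587, -0.562], [0.395, -0.399, 0.827], [-0.71, -0.705, -0.001]]
rows 3 total turn [-0.    -0.005 -0.01 ] mm in tool [-1.3 96.1  1.8]
[-0.0, -0.0016, -0.0032] [-0.4, 32.0, 0.6]
[-0.0, -0.0016, -0.0032] [-0.5, 32.0, 0.6]
[-0.0, -0.0016, -0.0032] [-0.6, 32.0, 0.6]
```

View pics/s1.png

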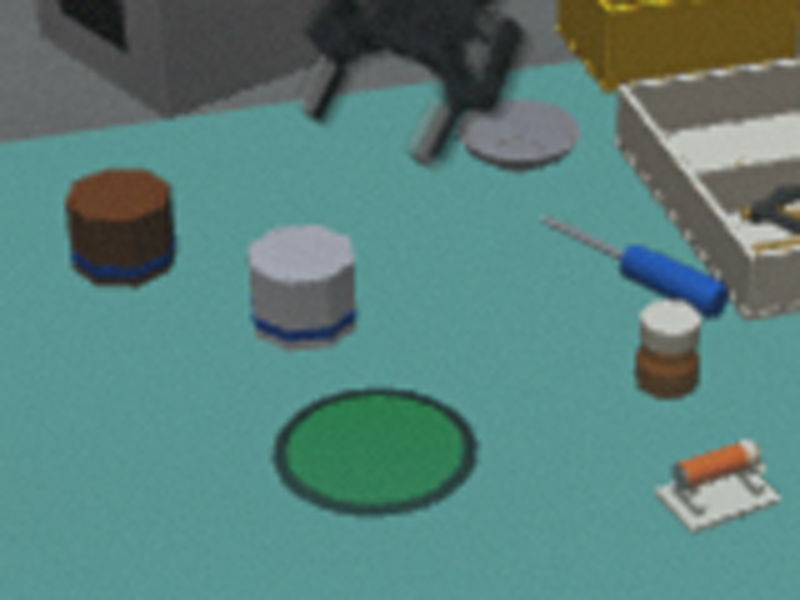

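View pics/t1.png

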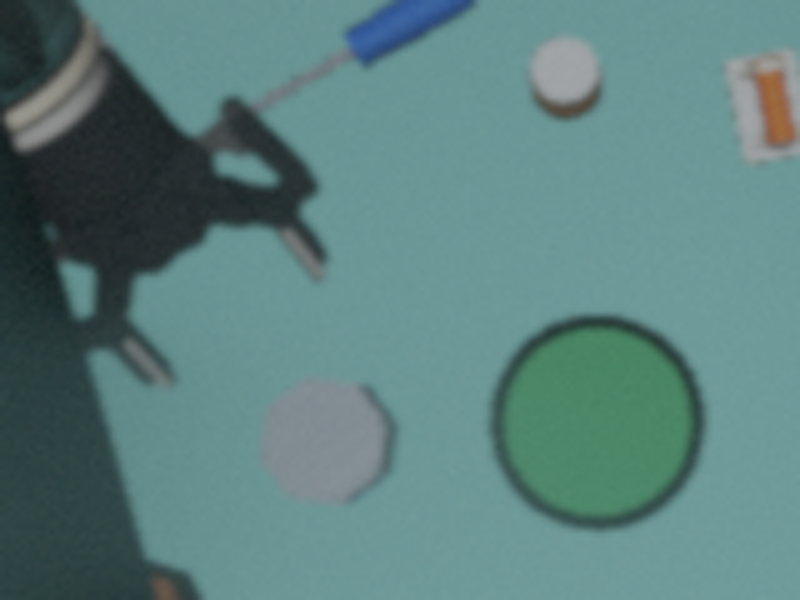

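The side crop shows the gripper above and left of the aluminium cup at (300,285), with the fingers pointing at it. The top crop shows the same, with the cup at (328,440). I'll advance and grip.

Request:
jog_arm:
  turn:
    - [0,-0.002,-0.003]
    - [0,-0.002,-0.004]
    - [0,-0.001,-0.003]
    - [0,0,0]
    - [0,0,0]
  slide:
    - [0,30,1]
    - [0,30,1]
    - [-1,30,0]
    - [0,2,0]
    - [0,0,0]
  grip: [100,100,100,100,100]

```text
time: 2.5
tool_pos: [0.453, 0.2225, 0.0373]
tcp_rot: [-1.669, 0.151, 1.063]
wrist_force: [0.9, 0.4, 0.0]
width: 0.999
```

Run:
```python
from workcell import bot,eyes
from h import *
log(bot)
p=snap(eyes,'side','side2'); q=snap(eyes,'top','top2')
a=cv2.resize(p['img'][150:210,180:250,::-1],None,fx=5.5,fy=5.5,interpolation=2);b=cv2.resize(q['img'][195:255,170:240,::-1],None,fx=5.5,fy=5.5,interpolation=2)
cv2.imwrite('pics/g1.png',np.hstack([a,b]))
```

```text
t 2.5 q [ 0.467  0.666  1.642 -0.091  1.607 -1.668] p [0.453  0.2225 0.0373] F [0.9 0.4 0. ] w 0.999
[[0.589, -0.58, -0.562], [0.401, -0.394, 0.827], [-0.701, -0.713, 0.001]]
```

View pics/g1.png

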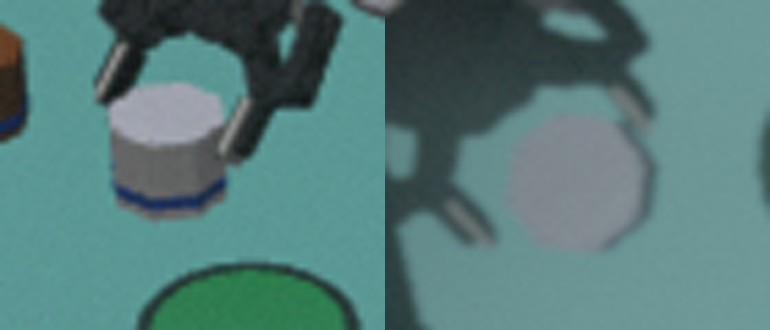

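Fingertips at (100,95)/(235,155) in the left crop straddle the cup but sit high on it. I'll go 12 mm deeper, then close.

Request:
jog_arm:
  turn:
    - [0,0,0]
    - [0,0,0]
    - [0,0,0]
    - [0,0,0]
    - [0,0,0]
  slide:
    - [0,12,0]
    - [0,0,0]
    - [0,0,0]
    - [0,0,0]
    - [0,0,0]
  grip: [100,100,50,50,50]
  newtons: 40

```text
time: 3.1
tool_pos: [0.447, 0.2175, 0.0288]
tcp_rot: [-1.669, 0.15, 1.062]
wrist_force: [2.3, -1.0, 2.5]
width: 0.746
```

Run:
```python
from workcell import bot,eyes
from h import *
log(bot)
```

```text
t 3.1 q [ 0.464  0.665  1.663 -0.093  1.585 -1.667] p [0.447  0.2175 0.0288] F [ 2.3 -1.   2.5] w 0.746
[[0.59, -0.579, -0.562], [0.401, -0.394, 0.827], [-0.7, -0.714, -0.0]]
```

Run:
```python
from workcell import bot,eyes
from h import *
t=load('top0.npz')
for n,u,v in [('drvtip',187,163),('drvend',234,138),('jar',253,155),('dish',150,158),('spentrest',294,161)]: print(n,np.round(atz(t,u,v,.01),3))
st=bot.read_state(); R0=Rot.from_rotvec(st['tcp_rot']); print('cup in tool',R0.inv().apply(np.array([.451,.2155,.026])-st['tool_pos'])*1000)
# target: tool pointing outward 45, cup carried above site
h=.45; R=tgt(h,np.radians(45),1)
R0m=R0.as_matrix(); 
for f in (1,-1):
    R=tgt(h,np.radians(45),f); cupoff=np.array([0,-.004,0]); 
    print(f); plan(bot,np.array([.56,.24,.13]),R)
```

```text
drvtip [0.633 0.27  0.01 ]
drvend [0.702 0.137 0.01 ]
jar [0.652 0.084 0.01 ]
dish [0.65  0.373 0.01 ]
spentrest [ 0.632 -0.03   0.01 ]
cup in tool [ 3.52746165  0.48465668 -3.87554301]
1
rows 11 total turn [-1.000e-03  1.630e-01 -1.558e+00] mm in tool [   4.9 -146.5  -44.9]
[-0.0001, 0.0148, -0.1417] [0.4, -13.3, -4.1]
[-0.0001, 0.0148, -0.1417] [2.4, -13.1, -4.1]
[-0.0001, 0.0148, -0.1417] [4.3, -12.6, -4.0]
[-0.0001, 0.0148, -0.1417] [6.1, -11.9, -3.9]
[-0.0001, 0.0148, -0.1417] [7.7, -10.9, -3.8]
[-0.0001, 0.0148, -0.1417] [9.3, -9.7, -3.7]
[-0.0001, 0.0148, -0.1417] [10.6, -8.3, -3.6]
[-0.0001, 0.0148, -0.1417] [11.7, -6.7, -3.4]
[-0.0001, 0.0148, -0.1417] [12.6, -5.0, -3.2]
[-0.0001, 0.0148, -0.1417] [13.2, -3.2, -3.0]
[-0.0001, 0.0148, -0.1417] [13.6, -1.3, -2.8]
-1
rows 21 total turn [-2.107e+00 -2.127e+00  1.000e-03] mm in tool [   4.9 -146.5  -44.9]
[-0.1003, -0.1013, 0.0] [0.2, -7.0, -2.1]
[-0.1003, -0.1013, 0.0] [-0.0, -6.7, -2.8]
[-0.1003, -0.1013, 0.0] [-0.3, -6.4, -3.5]
[-0.1003, -0.1013, 0.0] [-0.7, -6.0, -4.1]
[-0.1003, -0.1013, 0.0] [-1.2, -5.6, -4.5]
[-0.1003, -0.1013, 0.0] [-1.6, -5.1, -4.9]
[-0.1003, -0.1013, 0.0] [-2.2, -4.6, -5.2]
[-0.1003, -0.1013, 0.0] [-2.7, -4.1, -5.4]
[-0.1003, -0.1013, 0.0] [-3.3, -3.5, -5.5]
[-0.1003, -0.1013, 0.0] [-3.8, -3.0, -5.5]
[-0.1003, -0.1013, 0.0] [-4.4, -2.4, -5.3]
[-0.1003, -0.1013, 0.0] [-4.9, -1.9, -5.1]
[-0.1003, -0.1013, 0.0] [-5.4, -1.4, -4.7]
[-0.1003, -0.1013, 0.0] [-5.8, -1.0, -4.3]
[-0.1003, -0.1013, 0.0] [-6.2, -0.6, -3.7]
[-0.1003, -0.1013, 0.0] [-6.6, -0.2, -3.1]
[-0.1003, -0.1013, 0.0] [-6.9, 0.1, -2.4]
[-0.1003, -0.1013, 0.0] [-7.1, 0.3, -1.7]
[-0.1003, -0.1013, 0.0] [-7.2, 0.4, -1.0]
[-0.1003, -0.1013, 0.0] [-7.3, 0.5, -0.2]
[-0.1003, -0.1013, 0.0] [-7.3, 0.4, 0.6]
```

Request:
jog_arm:
  turn:
    - [0,0,0]
    - [0,0,0]
    - [0,0.015,-0.142]
    - [0,0.015,-0.142]
    - [0,0.015,-0.142]
  slide:
    - [-20,-20,0]
    - [-30,-30,0]
    - [0,-10,-4]
    - [2,-10,-4]
    - [4,-10,-4]
  grip: [50,50,50,50,50]

```text
time: 3.6
tool_pos: [0.4724, 0.2205, 0.1207]
tcp_rot: [-1.629, -0.176, 0.698]
wrist_force: [0.2, -0.2, -1.7]
width: 0.74
```

Run:
```python
from workcell import bot,eyes
from h import *
log(bot)
plan(bot,np.array([.56,.24,.12]),tgt(.45,np.radians(45),1))
```

```text
t 3.6 q [ 0.43   0.308  1.834 -0.067  1.337 -1.669] p [0.4724 0.2205 0.1207] F [ 0.2 -0.2 -1.7] w 0.74
[[0.803, -0.274, -0.53], [0.492, -0.197, 0.848], [-0.336, -0.941, -0.023]]
rows 8 total turn [-1.000e-03  1.170e-01 -1.126e+00] mm in tool [ 80.1 -27.1 -29.8]
[-0.0001, 0.0146, -0.1408] [10.0, -3.4, -3.7]
[-0.0001, 0.0146, -0.1408] [10.4, -2.0, -3.6]
[-0.0001, 0.0146, -0.1408] [10.7, -0.5, -3.4]
[-0.0001, 0.0146, -0.1408] [10.7, 1.0, -3.3]
[-0.0001, 0.0146, -0.1408] [10.5, 2.5, -3.1]
[-0.0001, 0.0146, -0.1408] [10.1, 4.0, -3.0]
[-0.0001, 0.0146, -0.1408] [9.4, 5.4, -2.8]
[-0.0001, 0.0146, -0.1408] [8.6, 6.6, -2.7]
```

Request:
jog_arm:
  turn:
    - [0,0.015,-0.141]
    - [0,0.015,-0.141]
    - [0,0.015,-0.141]
    - [0,0.015,-0.141]
    - [0,0.015,-0.141]
  slide:
    - [10,-3,-4]
    - [10,-2,-4]
    - [11,0,-3]
    - [11,1,-3]
    - [11,3,-3]
  grip: [50,50,50,50,50]

```text
time: 4.1
tool_pos: [0.5269, 0.2324, 0.1191]
tcp_rot: [-1.453, -0.656, 0.095]
wrist_force: [-0.2, 0.4, -2.2]
width: 0.742
```

Request:
jog_arm:
  turn:
    - [0,0.015,-0.141]
    - [0,0.015,-0.141]
    - [0,0.015,-0.141]
  slide:
    - [10,4,-3]
    - [9,5,-3]
    - [9,7,-3]
  grip: [50,50,50]

```text
time: 4.4
tool_pos: [0.5469, 0.2443, 0.1193]
tcp_rot: [-1.317, -0.852, -0.175]
wrist_force: [-1.7, 2.1, -3.2]
width: 0.747
```

Run:
```python
from workcell import bot,eyes
from h import *
log(bot)
p=snap(eyes,'side','side3'); crop(p,(150,100,310,220),5,'pics/s3.png')
plan(bot,np.array([.56,.24,.08]),tgt(.45,np.radians(45),1))
```

```text
t 4.4 q [ 0.33  -0.045  2.369  0.569  0.162 -2.233] p [0.5469 0.2443 0.1193] F [-1.7  2.1 -3.2] w 0.747
[[0.694, 0.565, -0.446], [0.343, 0.286, 0.895], [0.633, -0.774, 0.005]]
rows 1 total turn [-0.014  0.005 -0.098] mm in tool [-18.4  36.5 -11.1]
[-0.0141, 0.0047, -0.098] [-18.4, 36.5, -11.1]
```

View pics/s3.png

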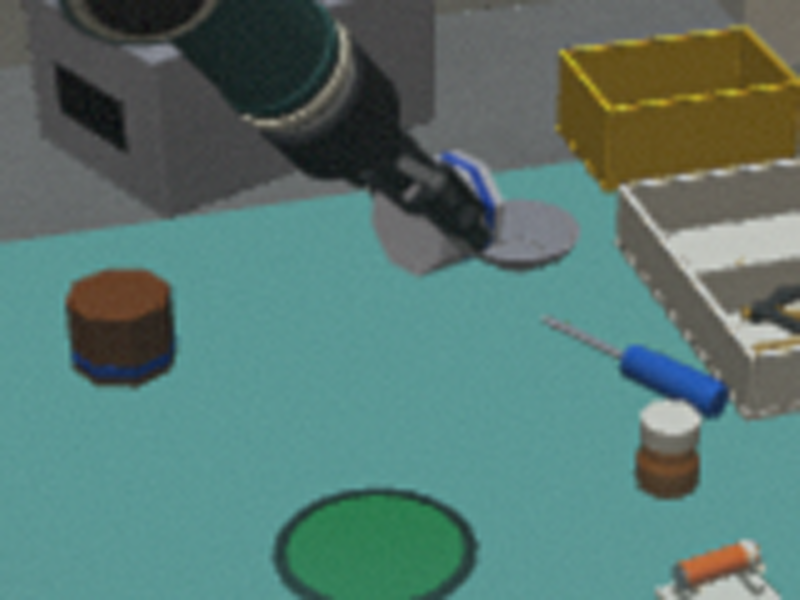

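The side crop shows the cup on its side in the gripper at (440,210), base to the left and mouth away. q5 is close to its lower limit, so I'll fit the arm kinematics to plan the rest.

```bash
cat > kin.py <<'E'
import json
from h import *
from scipy.optimize import least_squares
def fk(q,P):
    H,a1,L1,e,L2,L3,d,o=P
    Ry=lambda a:Rot.from_euler('y',a).as_matrix(); Rz=lambda a:Rot.from_euler('z',a).as_matrix()
    R=Rz(q[0]); p=np.array([0,0,H])+R@[a1,d,0]
    R=R@Ry(q[1]); p=p+R@[0,0,L1]
    R=R@Ry(q[2]); p=p+R@[e,0,L2]      # forearm along z
    R=R@Rz(q[3]); 
    R=R@Ry(q[4]); p=p+R@[o,0,0]
    R=R@Rz(q[5]); p=p+R@[0,0,L3]
    return p,R   # tool y = R z
D=[json.loads(l) for l in open('log.jsonl')]
def res(P):
    r=[]
    for s in D:
        p,R=fk(s['q'],P); r+=list((p-s['p'])*1000)
    return r
if __name__=='__main__':
    for s in D:
        p,R=fk(s['q'],[0]*8); T=Rot.from_rotvec(s['r']).as_matrix(); print(np.round(R.T@T,2).tolist())
    for e0 in (0,.05,-.05):
        o=least_squares(res,[.3,0,.45,e0,.4,.25,.02,0]); print(np.round(o.x,4),o.cost,np.round(o.fun,1)[:9])
E
python3 kin.py
```

```text
[[-0.0, -0.0, -1.0], [-1.0, 0.0, 0.0], [0.0, 1.0, -0.0]]
[[-0.0, -0.0, -1.0], [-1.0, 0.0, 0.0], [0.0, 1.0, 0.0]]
[[-0.0, -0.0, -1.0], [-1.0, -0.0, 0.0], [-0.0, 1.0, -0.0]]
[[-0.0, -0.0, -1.0], [-1.0, -0.0, 0.0], [-0.0, 1.0, 0.0]]
[[-0.0, -0.0, -1.0], [-1.0, -0.0, 0.0], [-0.0, 1.0, -0.0]]
[[-0.0, -0.0, -1.0], [-1.0, -0.0, 0.0], [-0.0, 1.0, -0.0]]
[[-0.0, -0.0, -1.0], [-1.0, 0.0, -0.0], [0.0, 1.0, -0.0]]
[0.2518 0.     0.512  0.0014 0.5662 0.3307 0.0249 0.    ] 9.444880817896529e-26 [ 0.  0.  0.  0.  0.  0.  0. -0.  0.]
[0.2518 0.     0.512  0.0014 0.5662 0.3307 0.0249 0.    ] 8.693768139585507e-26 [ 0.  0.  0.  0.  0. -0. -0. -0. -0.]
[0.2518 0.     0.512  0.0014 0.5662 0.3307 0.0249 0.    ] 8.597471642366145e-26 [ 0.  0.  0.  0.  0. -0. -0. -0.  0.]
```

```bash
cat > ik.py <<'E'
from h import *
from kin import fk
P=[0.2518,0.,.512,.0014,.5662,.3307,.0249,0.]
import json
from scipy.optimize import least_squares
from kin import res
P=least_squares(res,P).x
LO=np.array([-2.63,-.94,.31,-1.31,0,-2.55]);HI=np.array([2.63,2.18,2.57,4.45,2.66,2.55])
Tm=np.array([[0,0,-1.],[-1,0,0],[0,1,0]])
def ik(p,T,seed=None):
    Rg=T@Tm.T; best=None
    seeds=[seed] if seed is not None else []
    for q4 in (0,.8,-.8,1.6,2.6,3.1,3.8):
        for q6 in (-1.5,0,1.5): seeds.append([np.arctan2(p[1],p[0]),.3,1.6,q4,1.2,q6])
    out=[]
    for s in seeds:
        f=lambda q:np.r_[(fk(q,P)[0]-p)*10,(fk(q,P)[1]-Rg).ravel()]
        s=np.clip(s,LO+1e-3,HI-1e-3)
        o=least_squares(f,s,bounds=(LO,HI),max_nfev=60)
        if o.cost<1e-10:
            m=np.min(np.r_[o.x-LO,HI-o.x]); 
            if not any(np.abs(o.x-b[1]).max()<1e-2 for b in out): out.append((m,o.x))
    return sorted(out,key=lambda a:-a[0])
E
python3 - <<'E'
from ik import *
print(np.round(P,4))
# current pose lowered
for z in (.119,.05,.04):
  for til in (40,35,45):
    for r in ([.547,.244],[.6,.27]):
        S=ik(np.r_[r,z],tgt(.45,np.radians(til),1)); print('lay',z,til,r,[np.round(s[1],2).tolist() for s in S[:2]])
# pad end poses
for u in np.radians([8,40,70,98,130,-30,-60,-80,-110,180]):
  for til in (30,45):
    for f in (1,-1):
        S=ik(np.array([.459,.069,.04]),tgt(u,np.radians(til),f))
        S2=ik(np.array([.459,.069,.1]),tgt(u,np.radians(til-90),f))
        print('pad',round(np.degrees(u)),til,f,[np.round(s[1],2).tolist() for s in S[:1]],[np.round(s[1],2).tolist() for s in S2[:1]])
E
```

```text
[0.2518 0.     0.512  0.0014 0.5662 0.3307 0.0249 0.    ]
lay 0.119 40 [0.547, 0.244] [[0.34, -0.05, 2.38, 0.55, 0.14, -2.21]]
lay 0.119 40 [0.6, 0.27] [[0.35, 0.07, 2.26, 0.49, 0.13, -2.13]]
lay 0.119 35 [0.547, 0.244] [[0.34, -0.03, 2.32, 0.24, 0.25, -1.89]]
lay 0.119 35 [0.6, 0.27] [[0.36, 0.08, 2.21, 0.21, 0.25, -1.85]]
lay 0.119 45 [0.547, 0.244] []
lay 0.119 45 [0.6, 0.27] []
lay 0.05 40 [0.547, 0.244] [[0.34, 0.1, 2.41, 2.29, 0.1, 2.33]]
lay 0.05 40 [0.6, 0.27] [[0.35, 0.2, 2.29, 2.17, 0.07, 2.47]]
lay 0.05 35 [0.547, 0.244] [[0.34, 0.1, 2.36, 0.68, 0.1, -2.34]]
lay 0.05 35 [0.6, 0.27] [[0.36, 0.2, 2.24, 0.5, 0.11, -2.15]]
lay 0.05 45 [0.547, 0.244] [[0.33, 0.11, 2.45, 2.76, 0.22, 1.86]]
lay 0.05 45 [0.6, 0.27] [[0.35, 0.21, 2.34, 2.77, 0.2, 1.86]]
lay 0.04 40 [0.547, 0.244] [[0.34, 0.13, 2.41, 2.47, 0.11, 2.16]]
lay 0.04 40 [0.6, 0.27] [[0.35, 0.22, 2.29, 2.38, 0.09, 2.25]]
lay 0.04 35 [0.547, 0.244] [[0.34, 0.12, 2.36, 0.89, 0.08, -2.54]]
lay 0.04 35 [0.6, 0.27] [[0.36, 0.22, 2.24, 0.62, 0.09, -2.27]]
lay 0.04 45 [0.547, 0.244] [[0.33, 0.14, 2.46, 2.8, 0.25, 1.82]]
lay 0.04 
[... 2482 characters left out ...]
]]
pad -80 45 -1 [[0.57, 0.36, 2.15, -0.8, 1.15, -2.21]] [[-0.36, 0.27, 2.11, 0.68, 1.3, 2.23]]
pad -110 30 1 [[0.37, 0.34, 2.04, -0.42, 1.16, 0.96]] [[-0.57, 0.23, 2.36, 1.11, 1.23, -1.0]]
pad -110 30 -1 [[0.37, 0.34, 2.04, -0.42, 1.16, -2.18]] [[-0.57, 0.23, 2.36, 1.11, 1.23, 2.14]]
pad -110 45 1 [[0.45, 0.49, 1.94, -0.53, 1.37, 1.09]] [[-0.44, 0.07, 2.35, 0.94, 1.06, -0.72]]
pad -110 45 -1 [[0.45, 0.49, 1.94, -0.53, 1.37, -2.05]] [[-0.44, 0.07, 2.35, 0.94, 1.06, 2.42]]
pad 180 30 1 [[0.07, 0.44, 1.89, 0.04, 1.34, 1.62]] []
pad 180 30 -1 [[0.07, 0.44, 1.89, 0.04, 1.34, -1.52]] []
pad 180 45 1 [[0.06, 0.61, 1.74, 0.04, 1.58, 1.62]] []
pad 180 45 -1 [[0.06, 0.61, 1.74, 0.04, 1.58, -1.53]] []
```

Run:
```python
from workcell import bot
from ik import *
u=np.radians(-80);R=tgt(u,np.radians(45.6),1); ct=np.array([.0035,.0005,0])
cup=np.array([.50,.215,.032])
s=bot.read_state()
q=s['q']
for z in (.08,.02,.0):
    p=cup+[0,0,z]-R@ct; S=ik(p,R); print(z,np.round(p,4),[np.round(x[1],2).tolist() for x in S[:2]])
plan(bot,cup+[0,0,.07]-R@ct,R)
# slerp joint check
R0=Rot.from_rotvec(s['tcp_rot']);dv=(R0.inv()*Rot.from_matrix(R)).as_rotvec();p0=np.array(s['tool_pos']);p1=cup+[0,0,.07]-R@ct
qq=np.array(q)
for a in np.linspace(0,1,9):
    S=ik(p0+(p1-p0)*a,(R0*Rot.from_rotvec(dv*a)).as_matrix(),qq); S=sorted(S,key=lambda t:np.abs(t[1]-qq).max()); qq=S[0][1]; T=(R0*Rot.from_rotvec(dv*a)).as_matrix(); print(np.round(a,2),np.round(qq,2),'tilt',np.round(T[2],2))
```

```text
0.08 [0.4995 0.2178 0.1098] [[0.74, 0.44, 1.85, -0.66, 1.4, 0.87]]
0.02 [0.4995 0.2178 0.0498] [[0.74, 0.52, 1.86, -0.67, 1.32, 0.93]]
0.0 [0.4995 0.2178 0.0298] [[0.74, 0.55, 1.87, -0.68, 1.29, 0.95]]
rows 13 total turn [-1.26   1.368 -0.082] mm in tool [-55.3 -19.4  -3.8]
[-0.0969, 0.1052, -0.0063] [-4.3, -1.5, -0.3]
[-0.0969, 0.1052, -0.0063] [-4.2, -1.5, -0.9]
[-0.0969, 0.1052, -0.0063] [-4.0, -1.4, -1.5]
[-0.0969, 0.1052, -0.0063] [-3.9, -1.2, -2.0]
[-0.0969, 0.1052, -0.0063] [-3.6, -1.0, -2.5]
[-0.0969, 0.1052, -0.0063] [-3.3, -0.8, -3.0]
[-0.0969, 0.1052, -0.0063] [-3.0, -0.5, -3.4]
[-0.0969, 0.1052, -0.0063] [-2.6, -0.2, -3.7]
[-0.0969, 0.1052, -0.0063] [-2.2, 0.2, -3.9]
[-0.0969, 0.1052, -0.0063] [-1.8, 0.5, -4.1]
[-0.0969, 0.1052, -0.0063] [-1.4, 0.9, -4.2]
[-0.0969, 0.1052, -0.0063] [-0.9, 1.3, -4.2]
[-0.0969, 0.1052, -0.0063] [-0.5, 1.7, -4.1]
0.0 [ 0.33 -0.05  2.37  0.58  0.16 -2.24] tilt [ 0.63 -0.77  0.01]
0.12 [ 0.46 -0.04  2.38 -0.89  0.2  -0.51] tilt [ 0.64 -0.77 -0.  ]
0.25 [ 0.59 -0.    2.35 -1.15  0.42  0.01] tilt [ 0.65 -0.76 -0.01]
0.38 [ 0.68  0.06  2.3  -1.13  0.63  0.24] tilt [ 0.66 -0.75 -0.02]
0.5 [ 0.75  0.14  2.22 -1.05  0.82  0.41] tilt [ 0.67 -0.74 -0.02]
0.62 [ 0.78  0.23  2.13 -0.96  0.99  0.54] tilt [ 0.69 -0.73 -0.02]
0.75 [ 0.78  0.31  2.04 -0.86  1.14  0.66] tilt [ 0.7  -0.72 -0.02]
0.88 [ 0.77  0.38  1.94 -0.76  1.27  0.77] tilt [ 0.71 -0.71 -0.01]
1.0 [ 0.74  0.45  1.85 -0.66  1.38  0.88] tilt [ 0.71 -0.7  -0.  ]
```

Request:
jog_arm:
  turn:
    - [0,0,0.06]
    - [0,0,0.14]
    - [0,0,0.14]
  slide:
    - [0,0,0]
    - [0,0,0]
    - [0,0,0]
  grip: [50,50,50]

```text
time: 4.75
tool_pos: [0.5496, 0.2447, 0.123]
tcp_rot: [-1.445, -0.616, 0.093]
wrist_force: [1.2, 2.0, -2.0]
width: 0.748
```

```bash
cat >> ik.py <<'E'
def via(bot,stages,maxang=8.5,maxmm=45):
    """stages: list of (pos,R). prints rows and predicted q"""
    s=bot.read_state(); p=np.array(s['tool_pos']); Rc=Rot.from_rotvec(s['tcp_rot']); qq=np.array(s['q']); i=0
    for p1,R1 in stages:
        rv=(Rc.inv()*Rot.from_matrix(R1)).as_rotvec(); d=np.array(p1)-p
        k=max(int(np.ceil(np.degrees(np.linalg.norm(rv))/maxang)),int(np.ceil(np.linalg.norm(d)*1000/maxmm)),1)
        for j in range(k):
            sl=Rc.inv().apply(d/k)*1000; Rc=Rc*Rot.from_rotvec(rv/k); p=p+d/k
            S=ik1(p,Rc.as_matrix(),qq); dq=S-qq; qq=S; i+=1
            print(i,np.round(rv/k,3).tolist(),np.round(sl,1).tolist(),' q',np.round(qq,2),'maxdq',round(np.abs(dq).max(),2))
        print('--')
def ik1(p,T,seed):
    Rg=T@Tm.T; f=lambda q:np.r_[(fk(q,P)[0]-p)*10,(fk(q,P)[1]-Rg).ravel()]
    o=least_squares(f,np.clip(seed,LO+1e-3,HI-1e-3),bounds=(LO,HI))
    if o.cost>1e-8: print('UNREACHED',o.cost)
    return o.x
E
python3 - <<'E'
from workcell import bot
from ik import *
from h import log
log(bot)
u=np.radians(-80); ct=np.array([.0035,.0005,0]); cup=np.array([.50,.215,.032])
R=tgt(u,np.radians(45.6),1)
via(bot,[([.52,.23,.125],tgt(np.radians(-45),np.radians(22),1)),(cup+[0,0,.06]-R@ct,R)])
E
```

```text
t 4.75 q [ 0.358  0.056  2.132  0.062  0.613 -1.72 ] p [0.5496 0.2447 0.123 ] F [ 1.2  2.  -2. ] w 0.748
[[0.843, 0.301, -0.446], [0.42, 0.151, 0.895], [0.337, -0.942, 0.001]]
1 [-0.049, 0.13, -0.004] [-3.4, -1.4, 0.0]  q [ 0.39  0.05  2.14 -0.04  0.61 -1.47] maxdq 0.25
2 [-0.049, 0.13, -0.004] [-3.3, -1.4, -0.5]  q [ 0.42  0.05  2.14 -0.15  0.62 -1.23] maxdq 0.25
3 [-0.049, 0.13, -0.004] [-3.2, -1.4, -1.0]  q [ 0.46  0.05  2.14 -0.24  0.64 -0.99] maxdq 0.24
4 [-0.049, 0.13, -0.004] [-3.1, -1.4, -1.5]  q [ 0.49  0.06  2.13 -0.32  0.67 -0.77] maxdq 0.22
5 [-0.049, 0.13, -0.004] [-2.8, -1.3, -1.9]  q [ 0.52  0.07  2.12 -0.38  0.72 -0.56] maxdq 0.2
6 [-0.049, 0.13, -0.004] [-2.6, -1.2, -2.3]  q [ 0.54  0.08  2.11 -0.43  0.77 -0.38] maxdq 0.18
7 [-0.049, 0.13, -0.004] [-2.2, -1.1, -2.7]  q [ 0.56  0.1   2.09 -0.46  0.82 -0.21] maxdq 0.17
8 [-0.049, 0.13, -0.004] [-1.9, -1.0, -3.0]  q [ 0.58  0.12  2.06 -0.47  0.88 -0.06] maxdq 0.15
9 [-0.049, 0.13, -0.004] [-1.4, -0.8, -3.3]  q [ 0.59  0.14  2.04 -0.47  0.94  0.08] maxdq 0.14
--
10 [-0.068, 0.102, -0.08] [-3.7, 6.1, -4.6]  q [ 0.64  0.2   2.02 -0.56  1.01  0.29] maxdq 0.21
11 [-0.068, 0.102, -0.08] [-3.7, 6.1, -4.6]  q [ 0.68  0.26  1.99 -0.61  1.1   0.47] maxdq 0.18
12 [-0.068, 0.102, -0.08] [-3.7, 6.1, -4.6]  q [ 0.71  0.32  1.95 -0.65  1.19  0.63] maxdq 0.16
13 [-0.068, 0.102, -0.08] [-3.8, 6.1, -4.5]  q [ 0.73  0.39  1.91 -0.66  1.28  0.76] maxdq 0.14
14 [-0.068, 0.102, -0.08] [-3.8, 6.1, -4.5]  q [ 0.74  0.47  1.86 -0.66  1.37  0.89] maxdq 0.13
--
```

Request:
jog_arm:
  turn:
    - [-0.042,0.11,-0.003]
    - [-0.042,0.11,-0.003]
    - [-0.045,0.12,-0.004]
    - [-0.049,0.13,-0.004]
    - [-0.049,0.13,-0.004]
  slide:
    - [-3,-1,0]
    - [-3,-1,-1]
    - [-3,-1,-1]
    - [-3,-1,-2]
    - [-3,-1,-2]
  grip: [50,50,50,50,50]

```text
time: 5.25
tool_pos: [0.5365, 0.2366, 0.1228]
tcp_rot: [-1.579, -0.153, -0.428]
wrist_force: [-1.2, 0.3, -1.4]
width: 0.745
```

Request:
jog_arm:
  turn:
    - [-0.049,0.13,-0.004]
    - [-0.049,0.13,-0.004]
    - [-0.049,0.13,-0.004]
    - [-0.049,0.13,-0.004]
    - [-0.068,0.102,-0.08]
  slide:
    - [-3,-1,-2]
    - [-2,-1,-3]
    - [-2,-1,-3]
    - [-1,-1,-3]
    - [-4,6,-5]
  grip: [50,50,50,50,50]

```text
time: 5.75
tool_pos: [0.5223, 0.2272, 0.1194]
tcp_rot: [-1.64, 0.322, -1.021]
wrist_force: [0.4, 0.7, -2.2]
width: 0.745
```

Run:
```python
from workcell import bot
from ik import *
log(bot)
u=np.radians(-80); ct=np.array([.0035,.0005,0]); cup=np.array([.50,.215,.032])
R=tgt(u,np.radians(45.6),1)
via(bot,[(cup+[0,0,.02]-R@ct,R)])
```

```text
t 5.75 q [ 0.628  0.18   2.034 -0.574  0.97   0.252] p [0.5223 0.2272 0.1194] F [ 0.4  0.7 -2.2] w 0.745
[[0.588, 0.293, 0.754], [-0.673, -0.341, 0.657], [0.449, -0.893, -0.003]]
1 [-0.064, 0.088, -0.064] [-7.7, 11.7, -4.6]  q [ 0.66  0.24  2.01 -0.63  1.04  0.42] maxdq 0.17
2 [-0.064, 0.088, -0.064] [-8.0, 11.5, -4.6]  q [ 0.69  0.31  1.98 -0.66  1.1   0.57] maxdq 0.15
3 [-0.064, 0.088, -0.064] [-8.3, 11.3, -4.6]  q [ 0.72  0.38  1.95 -0.68  1.18  0.7 ] maxdq 0.13
4 [-0.064, 0.088, -0.064] [-8.6, 11.0, -4.6]  q [ 0.73  0.45  1.91 -0.68  1.25  0.82] maxdq 0.12
5 [-0.064, 0.088, -0.064] [-8.9, 10.8, -4.7]  q [ 0.74  0.52  1.86 -0.67  1.32  0.93] maxdq 0.11
--
```

Request:
jog_arm:
  turn:
    - [-0.064,0.088,-0.064]
    - [-0.064,0.088,-0.064]
    - [-0.064,0.088,-0.064]
    - [-0.064,0.088,-0.064]
    - [-0.064,0.088,-0.064]
  slide:
    - [-8,12,-5]
    - [-8,12,-5]
    - [-8,11,-5]
    - [-9,11,-5]
    - [-9,11,-5]
  grip: [50,50,50,50,50]

```text
time: 6.25
tool_pos: [0.4954, 0.2178, 0.0464]
tcp_rot: [-1.779, 0.542, -1.645]
wrist_force: [0.3, 0.5, -1.6]
width: 0.742
```

Run:
```python
from workcell import bot,eyes
from ik import *
log(bot)
u=np.radians(-80); ct=np.array([.0035,.0005,0]); cup=np.array([.50,.215,.032])
R=tgt(u,np.radians(45.6),1)
via(bot,[(cup+[0,0,.005]-R@ct,R)])
p=snap(eyes,'side','side4'); crop(p,(150,110,310,230),5,'pics/s4.png')
```

```text
t 6.25 q [ 0.743  0.526  1.872 -0.674  1.316  0.933] p [0.4954 0.2178 0.0464] F [ 0.3  0.5 -1.6] w 0.742
[[0.129, 0.125, 0.984], [-0.686, -0.705, 0.179], [0.716, -0.698, -0.005]]
1 [-0.001, 0.007, 0.003] [-7.7, 8.6, 4.1]  q [ 0.74  0.55  1.87 -0.68  1.3   0.95] maxdq 0.02
--
```

View pics/s4.png

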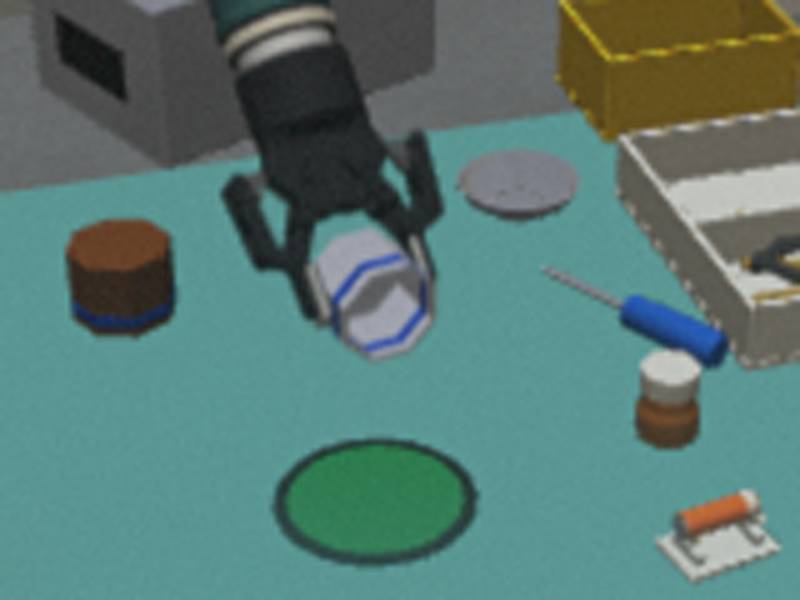

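The cup is held on its side at (380,290), mouth toward the camera. I'll lower it until it touches.

Request:
jog_arm:
  turn:
    - [0,0.006,0.003]
    - [0,0,0]
    - [0,0,0]
  slide:
    - [-6,6,0]
    - [-2,2,0]
    - [0,0,0]
  grip: [50,50,50]

```text
time: 6.6
tool_pos: [0.4947, 0.2168, 0.0357]
tcp_rot: [-1.775, 0.549, -1.639]
wrist_force: [-0.6, 0.1, -1.3]
width: 0.746
```

Request:
jog_arm:
  turn:
    - [0,0,0]
    - [0,0,0]
    - [0,0,0]
  slide:
    - [-2,2,0]
    - [-1,1,0]
    - [0,0,0]
  grip: [50,50,50]

```text
time: 6.9
tool_pos: [0.4944, 0.2169, 0.0313]
tcp_rot: [-1.775, 0.55, -1.639]
wrist_force: [0.7, 0.8, -1.4]
width: 0.745
```

Request:
jog_arm:
  turn:
    - [0,0,0]
    - [0,0,0]
    - [0,0,0]
  slide:
    - [-1,1,0]
    - [-1,1,0]
    - [0,0,0]
  grip: [50,50,50]

```text
time: 7.2
tool_pos: [0.4944, 0.2171, 0.0308]
tcp_rot: [-1.777, 0.548, -1.642]
wrist_force: [-5.1, 2.4, 12.3]
width: 0.743
```

Request:
jog_arm:
  turn:
    - [0,0,0]
    - [0,0,0]
    - [0,0,0]
    - [0,0,0]
    - [0,0,0]
  slide:
    - [0.7,-0.7,0]
    - [0,0,0]
    - [0,0,0]
    - [0,-20,0]
    - [0,-40,0]
  grip: [60,100,100,100,100]

```text
time: 7.7
tool_pos: [0.485, 0.2562, 0.069]
tcp_rot: [-1.785, 0.551, -1.639]
wrist_force: [0.8, -0.5, 0.4]
width: 1.0
```

Run:
```python
from workcell import bot,eyes
from ik import *
log(bot)
p=snap(eyes,'side','side5'); q=snap(eyes,'top','top5')
a=cv2.resize(p['img'][140:200,190:260,::-1],None,fx=5.5,fy=5.5,interpolation=2);b=cv2.resize(q['img'][175:235,170:240,::-1],None,fx=5.5,fy=5.5,interpolation=2)
cv2.imwrite('pics/g5.png',np.hstack([a,b]))
```

```text
t 7.7 q [ 0.793  0.523  1.817 -0.628  1.384  0.92 ] p [0.485  0.2562 0.069 ] F [ 0.8 -0.5  0.4] w 1.0
[[0.133, 0.117, 0.984], [-0.688, -0.704, 0.177], [0.714, -0.7, -0.013]]
```

View pics/g5.png

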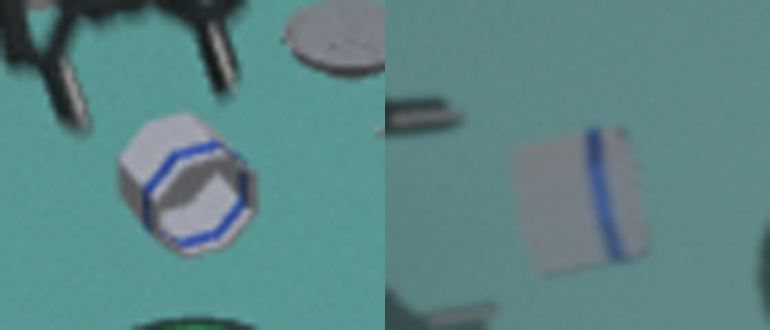

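```bash
cat > fitlie.py <<'E'
from h import *
from scipy.optimize import minimize
import sys
SS=8
def big(m):
    n,l,st,c=cv2.connectedComponentsWithStats(m.astype(np.uint8)); i=1+np.argmax(st[1:,4]); return (l==i).astype(float)
def seg(p,r):
    hv=cv2.cvtColor(p['img'][r[1]:r[3],r[0]:r[2]],cv2.COLOR_RGB2HSV)
    return big((((hv[...,1]<65)&(hv[...,2]>70))|((hv[...,0]>104)&(hv[...,0]<130)&(hv[...,1]>90))))
def rend(p,V,r):
    q=((np.array([proj(p,v) for v in V])-np.array(r[:2])+.5)*SS); h=cv2.convexHull(q.astype(np.float32)).astype(np.int32)
    im=np.zeros(((r[3]-r[1])*SS,(r[2]-r[0])*SS),np.uint8); cv2.fillPoly(im,[h],255)
    return cv2.resize(im,None,fx=1/SS,fy=1/SS,interpolation=cv2.INTER_AREA)/255.
def V(x):
    a=np.pi/8+np.arange(8)*np.pi/4; r=.032/np.cos(np.pi/8)
    ax=np.array([np.cos(x[2]),np.sin(x[2]),0]); s=np.array([-ax[1],ax[0],0]); c=np.array([x[0],x[1],.032])
    return np.vstack([c+ax*l+np.outer(r*np.cos(a),s)+np.outer(r*np.sin(a),[0,0,1]) for l in (-.026,.026)])
t=load('top5.npz');s=load('side5.npz'); rt=(190,193,222,228); rs=(208,157,240,192)
mt=seg(t,rt);ms=seg(s,rs); print(mt.sum(),ms.sum())
for nm,f in dict(top=lambda x:np.abs(rend(t,V(x),rt)-mt).sum(),side=lambda x:np.abs(rend(s,V(x),rs)-ms).sum()).items():
    for y in (1.5,1.75,2.0):
        o=minimize(f,[.5,.21,y],method='Nelder-Mead',options=dict(initial_simplex=[[.5,.21,y],[.51,.21,y],[.5,.22,y],[.5,.21,y+.15]],xatol=1e-4,fatol=.01)); print(nm,np.round(o.x,4),round(o.fun,1))
cv2.imwrite('pics/m5.png',np.hstack([cv2.resize(mt*255,(400,400)),cv2.resize(ms*255,(400,400))]).astype(np.uint8))
E
python3 fitlie.py
```

```text
548.0 465.0
top [0.4964 0.216  1.7457] 65.6
top [0.4965 0.2163 1.7479] 65.8
top [0.4962 0.2163 1.7481] 65.6
side [0.4943 0.2137 1.7522] 42.7
side [0.4942 0.2136 1.7516] 42.7
side [0.4944 0.2133 1.7357] 42.8
```

View pics/m5.png

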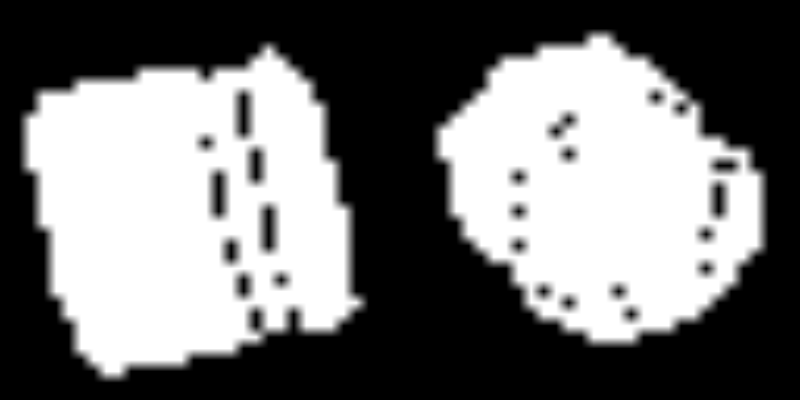

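Run:
```python
from workcell import bot
from ik import *
u=np.radians(100.2-180); cup=np.array([.4955,.215,.032])
R=tgt(u,np.radians(-45),1);Rm=tgt(u,0,1)
via(bot,[([.492,.24,.16],Rm),(cup-R[:,1]*.09,R),(cup-R[:,1]*.0,R)])
```

```text
1 [-0.0, 0.001, 0.131] [12.9, -7.4, -0.2]  q [ 0.75  0.43  1.85 -0.56  1.31  0.84] maxdq 0.09
2 [-0.0, 0.001, 0.131] [11.8, -9.0, -0.2]  q [ 0.7   0.34  1.88 -0.48  1.24  0.75] maxdq 0.09
3 [-0.0, 0.001, 0.131] [10.5, -10.5, -0.2]  q [ 0.64  0.27  1.91 -0.38  1.17  0.64] maxdq 0.11
4 [-0.0, 0.001, 0.131] [9.1, -11.7, -0.2]  q [ 0.57  0.2   1.93 -0.27  1.12  0.52] maxdq 0.12
5 [-0.0, 0.001, 0.131] [7.5, -12.8, -0.2]  q [ 0.49  0.14  1.95 -0.14  1.09  0.38] maxdq 0.14
6 [-0.0, 0.001, 0.131] [5.7, -13.7, -0.2]  q [ 0.41  0.1   1.97 -0.    1.07  0.23] maxdq 0.15
--
7 [-0.0, 0.0, 0.131] [14.8, 10.7, -0.2]  q [0.3  0.09 2.01 0.15 1.04 0.05] maxdq 0.18
8 [-0.0, 0.0, 0.131] [16.1, 8.7, -0.2]  q [ 0.2   0.1   2.04  0.31  1.02 -0.15] maxdq 0.19
9 [-0.0, 0.0, 0.131] [17.1, 6.5, -0.2]  q [ 0.09  0.12  2.06  0.46  1.04 -0.34] maxdq 0.19
10 [-0.0, 0.0, 0.131] [17.8, 4.2, -0.2]  q [-0.01  0.17  2.07  0.59  1.09 -0.52] maxdq 0.18
11 [-0.0, 0.0, 0.131] [18.2, 1.9, -0.2]  q [-0.1   0.24  2.07  0.69  1.15 -0.68] maxdq 0.16
12 [-0.0, 0.0, 0.131] [18.3, -0.5, -0.2]  q [-0.19  0.32  2.05  0.78  1.23 -0.81] maxdq 0.14
--
13 [0.0, 0.0, 0.0] [-0.0, 30.0, 0.0]  q [-0.15  0.34  2.07  0.81  1.18 -0.83] maxdq 0.05
14 [0.0, 0.0, 0.0] [0.0, 30.0, 0.0]  q [-0.11  0.37  2.09  0.84  1.13 -0.84] maxdq 0.05
15 [0.0, 0.0, 0.0] [0.0, 30.0, 0.0]  q [-0.07  0.4   2.1   0.88  1.09 -0.86] maxdq 0.05
--
```

Request:
jog_arm:
  turn:
    - [0,0.001,0.131]
    - [0,0.001,0.131]
    - [0,0.001,0.131]
    - [0,0.001,0.131]
    - [0,0.001,0.131]
  slide:
    - [13,-8,0]
    - [12,-9,0]
    - [10,-11,0]
    - [9,-12,0]
    - [8,-13,0]
  grip: [100,100,100,100,100]

```text
time: 8.3
tool_pos: [0.4907, 0.2407, 0.1447]
tcp_rot: [-1.376, 1.007, -1.175]
wrist_force: [-0.2, -0.6, -0.3]
width: 0.996
```

Request:
jog_arm:
  turn:
    - [0,0.001,0.131]
    - [0,0,0.131]
    - [0,0,0.131]
    - [0,0,0.131]
    - [0,0,0.131]
  slide:
    - [6,-14,0]
    - [15,9,0]
    - [16,8,0]
    - [17,6,0]
    - [18,4,0]
  grip: [100,100,100,100,100]

```text
time: 8.8
tool_pos: [0.5019, 0.1766, 0.1195]
tcp_rot: [-0.925, 1.322, -0.682]
wrist_force: [0.5, -0.3, -0.8]
width: 0.998
```

Run:
```python
from workcell import bot
from ik import *
log(bot)
u=np.radians(100.2-180); cup=np.array([.4955,.215,.032])
R=tgt(u,np.radians(-45),1)
via(bot,[(cup-R[:,1]*.09,R),(cup,R)])
```

```text
t 8.8 q [-0.021  0.168  2.068  0.584  1.095 -0.517] p [0.5019 0.1766 0.1195] F [ 0.5 -0.3 -0.8] w 0.998
[[0.149, -0.087, 0.985], [-0.853, 0.492, 0.172], [-0.5, -0.866, -0.001]]
1 [-0.001, -0.002, 0.131] [16.7, 4.2, 0.3]  q [-0.11  0.24  2.07  0.69  1.16 -0.67] maxdq 0.16
2 [-0.001, -0.002, 0.131] [17.1, 2.0, 0.3]  q [-0.19  0.32  2.05  0.78  1.23 -0.81] maxdq 0.14
--
3 [0.0, -0.0, -0.0] [0.0, 45.0, 0.0]  q [-0.13  0.36  2.08  0.83  1.16 -0.84] maxdq 0.07
4 [0.0, -0.0, -0.0] [0.0, 45.0, 0.0]  q [-0.07  0.4   2.1   0.88  1.09 -0.86] maxdq 0.07
--
```

Request:
jog_arm:
  turn:
    - [0,-0.002,0.131]
    - [0,-0.002,0.131]
    - [0,0,0]
    - [0,0,0]
    - [0,0,0]
  slide:
    - [17,4,0]
    - [17,2,0]
    - [0,40,0]
    - [0,40,0]
    - [0,7,0]
  grip: [100,100,100,100,100]

```text
time: 9.3
tool_pos: [0.4905, 0.2136, 0.0295]
tcp_rot: [-0.744, 1.419, -0.477]
wrist_force: [-0.3, -0.1, -0.5]
width: 1.003
```

Run:
```python
from workcell import bot,eyes
from ik import *
log(bot)
p=snap(eyes,'side','side6'); q=snap(eyes,'top','top6')
a=cv2.resize(p['img'][140:210,190:260,::-1],None,fx=5.5,fy=5.5,interpolation=2);b=cv2.resize(q['img'][175:245,170:240,::-1],None,fx=5.5,fy=5.5,interpolation=2)
cv2.imwrite('pics/g6.png',np.hstack([a,b]))
```

```text
t 9.3 q [-0.075  0.405  2.107  0.877  1.087 -0.858] p [0.4905 0.2136 0.0295] F [-0.3 -0.1 -0.5] w 1.003
[[0.118, -0.132, 0.984], [-0.7, 0.692, 0.177], [-0.705, -0.709, -0.011]]
```

View pics/g6.png

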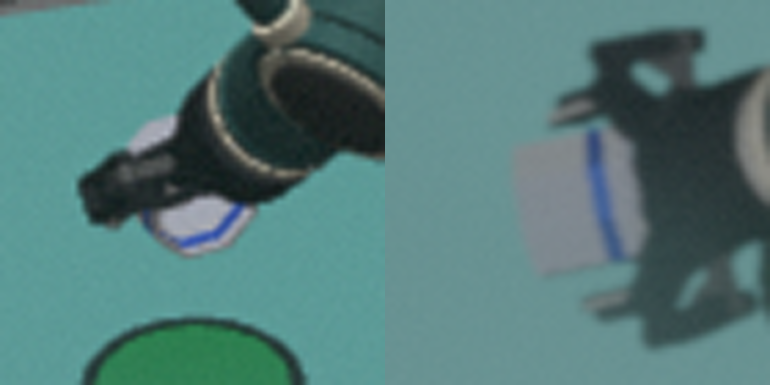

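The fingers straddle the lying cup, with tips at about (565,105) and (605,300) in the right crop. I'll centre by +4 mm and close.

Request:
jog_arm:
  turn:
    - [0,0,0.01]
    - [0,0,0]
    - [0,0,0]
    - [0,0,0]
    - [0,0,0]
  slide:
    - [0,1,4]
    - [0,0,0]
    - [0,0,0]
    - [0,0,0]
    - [0,0,0]
  grip: [100,50,50,50,50]
  newtons: 50

```text
time: 9.9
tool_pos: [0.5, 0.2144, 0.0343]
tcp_rot: [-0.732, 1.411, -0.472]
wrist_force: [-0.8, -4.3, 5.7]
width: 0.738
```

Run:
```python
from workcell import bot,eyes
from ik import *
log(bot)
s=bot.read_state(); R0=Rot.from_rotvec(s['tcp_rot']).as_matrix(); ti=np.degrees(np.arctan2(np.linalg.norm(R0[:2,1]),-R0[2,1])); print('tilt',ti)
u=np.radians(-80); cup=np.array([.4955,.215,.032]); ct=R0.T@(cup-s['tool_pos']); ct[2]=0; print('ct',ct)
R=tgt(u,np.radians(90-ti),1)
pad=np.array([.459,.0695,.003+.026])
via(bot,[(np.array(s['tool_pos'])+[0,0,.06],R0),(pad+[0,0,.07]-tgt(u,0,1)@ct,tgt(u,0,1)),(pad+[0,0,.03]-R@ct,R),(pad-R@ct,R)])
```

```text
t 9.9 q [-0.077  0.409  2.092  0.884  1.096 -0.863] p [0.5    0.2144 0.0343] F [-0.8 -4.3  5.7] w 0.738
[[0.124, -0.125, 0.984], [-0.692, 0.7, 0.176], [-0.711, -0.703, 0.001]]
tilt 45.30887947081304
ct [0.0006642  0.00261533 0.        ]
1 [0.0, 0.0, 0.0] [-21.3, -21.1, 0.0]  q [-0.08  0.36  2.09  0.86  1.13 -0.81] maxdq 0.05
2 [0.0, 0.0, 0.0] [-21.3, -21.1, 0.0]  q [-0.08  0.31  2.08  0.84  1.17 -0.77] maxdq 0.05
--
3 [0.0, 0.0, -0.132] [14.9, -16.8, -11.0]  q [-0.06  0.24  2.1   0.72  1.11 -0.67] maxdq 0.12
4 [0.0, 0.0, -0.132] [17.0, -14.7, -11.0]  q [-0.04  0.18  2.11  0.6   1.06 -0.57] maxdq 0.13
5 [0.0, 0.0, -0.132] [18.8, -12.4, -11.0]  q [-0.02  0.12  2.13  0.46  1.02 -0.46] maxdq 0.14
6 [0.0, 0.0, -0.132] [20.3, -9.8, -11.0]  q [ 0.02  0.08  2.15  0.31  0.99 -0.34] maxdq 0.15
7 [0.0, 0.0, -0.132] [21.4, -7.0, -11.0]  q [ 0.06  0.04  2.16  0.16  0.96 -0.21] maxdq 0.15
8 [0.0, 0.0, -0.132] [22.1, -4.2, -10.9]  q [ 0.1   0.01  2.18  0.    0.95 -0.08] maxdq 0.16
--
9 [0.0, 0.0, -0.13] [-0.3, 6.9, 0.0]  q [ 0.19  0.02  2.19 -0.16  0.94  0.11] maxdq 0.19
10 [0.0, 0.0, -0.13] [-1.2, 6.8, 0.0]  q [ 0.28  0.06  2.19 -0.32  0.95  0.3 ] maxdq 0.19
11 [0.0, 0.0, -0.13] [-2.0, 6.6, 0.0]  q [ 0.37  0.1   2.19 -0.47  0.98  0.48] maxdq 0.18
12 [0.0, 0.0, -0.13] [-2.9, 6.3, 0.0]  q [ 0.45  0.16  2.18 -0.59  1.04  0.64] maxdq 0.16
13 [0.0, 0.0, -0.13] [-3.7, 5.8, 0.0]  q [ 0.52  0.24  2.16 -0.69  1.1   0.78] maxdq 0.14
14 [0.0, 0.0, -0.13] [-4.4, 5.3, 0.0]  q [ 0.58  0.32  2.14 -0.78  1.18  0.9 ] maxdq 0.12
--
15 [0.0, -0.0, 0.0] [-21.1, 21.3, -0.0]  q [ 0.58  0.38  2.15 -0.8   1.14  0.94] maxdq 0.06
--
```

Run:
```python
from workcell import bot,eyes
from ik import *
p=snap(eyes,'side','side7'); q=snap(eyes,'top','top7')
log(bot)
a=cv2.resize(p['img'][140:210,190:260,::-1],None,fx=5.5,fy=5.5,interpolation=2);b=cv2.resize(q['img'][175:245,170:240,::-1],None,fx=5.5,fy=5.5,interpolation=2)
cv2.imwrite('pics/g7.png',np.hstack([a,b]))
```

```text
t 10.0 q [-0.077  0.409  2.092  0.884  1.096 -0.863] p [0.5    0.2144 0.0343] F [ 0.1 -4.   6.5] w 0.746
[[0.124, -0.125, 0.984], [-0.692, 0.7, 0.176], [-0.711, -0.703, 0.001]]
```

View pics/g7.png

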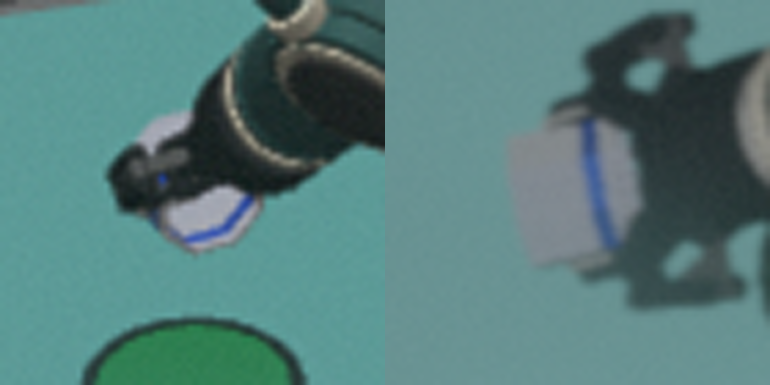

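The cup is gripped across its flats near the mouth (right crop, about (585,185)), width 0.746. I'll lift it and swing.

Request:
jog_arm:
  turn:
    - [0,0,0]
    - [0,0,0]
    - [0,0,-0.132]
    - [0,0,-0.132]
    - [0,0,-0.132]
  slide:
    - [-21,-21,0]
    - [-21,-21,0]
    - [15,-17,-11]
    - [17,-15,-11]
    - [19,-12,-11]
  grip: [50,50,50,50,50]

```text
time: 10.5
tool_pos: [0.4789, 0.1405, 0.0967]
tcp_rot: [-1.021, 1.265, -0.783]
wrist_force: [-0.8, 0.4, -1.6]
width: 0.74
```

Request:
jog_arm:
  turn:
    - [0,0,-0.132]
    - [0,0,-0.132]
    - [0,0,-0.132]
    - [0,0,-0.13]
    - [0,0,-0.13]
  slide:
    - [20,-10,-11]
    - [21,-7,-11]
    - [22,-4,-11]
    - [0,7,0]
    - [-1,7,0]
  grip: [50,50,50,50,50]

```text
time: 11.0
tool_pos: [0.4584, 0.0701, 0.0872]
tcp_rot: [-1.456, 0.923, -1.276]
wrist_force: [-1.2, -0.2, -3.3]
width: 0.742
```

Run:
```python
from workcell import bot,eyes
from ik import *
log(bot)
u=np.radians(-80); ct=np.array([.001,.002,0])
R=tgt(u,np.radians(90-45.3),1)
pad=np.array([.459,.0695,.003+.026])
via(bot,[(pad+[0,0,.02]-R@ct,R)])
```

```text
t 11.0 q [ 0.285  0.056  2.194 -0.328  0.945  0.309] p [0.4584 0.0701 0.0872] F [-1.2 -0.2 -3.3] w 0.742
[[0.168, 0.049, 0.985], [-0.95, -0.258, 0.175], [0.262, -0.965, 0.003]]
1 [-0.001, -0.0, -0.129] [-2.8, 9.0, 0.1]  q [ 0.37  0.11  2.19 -0.47  0.98  0.49] maxdq 0.18
2 [-0.001, -0.0, -0.129] [-3.9, 8.5, 0.1]  q [ 0.45  0.17  2.18 -0.6   1.03  0.65] maxdq 0.16
3 [-0.001, -0.0, -0.129] [-5.0, 8.0, 0.1]  q [ 0.52  0.25  2.17 -0.7   1.09  0.79] maxdq 0.14
4 [-0.001, -0.0, -0.129] [-6.0, 7.2, 0.1]  q [ 0.57  0.34  2.15 -0.78  1.16  0.91] maxdq 0.12
--
```

Request:
jog_arm:
  turn:
    - [0,0,-0.129]
    - [0,0,-0.129]
    - [0,0,-0.129]
    - [0,0,-0.129]
    - [0,0,0]
  slide:
    - [-3,9,0]
    - [-4,8,0]
    - [-5,8,0]
    - [-6,7,0]
    - [0,0,0]
  grip: [50,50,50,50,50]

```text
time: 11.5
tool_pos: [0.4545, 0.0736, 0.0447]
tcp_rot: [-1.774, 0.559, -1.628]
wrist_force: [-1.1, -0.5, -1.5]
width: 0.739
```

Run:
```python
from workcell import bot,eyes
from ik import *
log(bot)
p=snap(eyes,'side','side8'); q=snap(eyes,'top','top8')
a=cv2.resize(p['img'][150:220,190:260,::-1],None,fx=5.5,fy=5.5,interpolation=2);b=cv2.resize(q['img'][190:260,210:280,::-1],None,fx=5.5,fy=5.5,interpolation=2)
cv2.imwrite('pics/g8.png',np.hstack([a,b]))
u=np.radians(-80); ct=np.array([.001,.002,0])
R=tgt(u,np.radians(90-45.3),1)
pad=np.array([.459,.0695,.003+.026])
via(bot,[(pad+[0,0,.0]-R@ct,R)])
```

```text
t 11.5 q [ 0.582  0.347  2.15  -0.78   1.159  0.912] p [0.4545 0.0736 0.0447] F [-1.1 -0.5 -1.5] w 0.739
[[0.135, 0.12, 0.984], [-0.698, -0.693, 0.18], [0.703, -0.711, -0.01]]
1 [0.0, 0.007, -0.005] [-11.3, 14.2, 2.0]  q [ 0.57  0.38  2.15 -0.8   1.14  0.94] maxdq 0.04
--
```

View pics/g8.png

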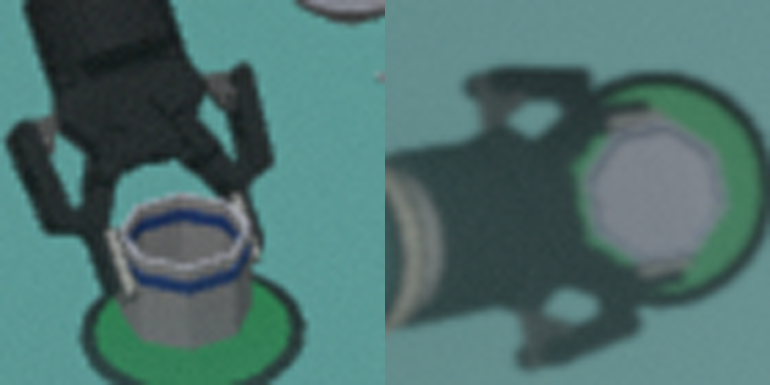

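The cup is mouth-up over the green pad (right crop: cup (655,190), pad (668,190)). I'll lower it.

Request:
jog_arm:
  turn:
    - [0,0.006,-0.005]
    - [0,0,0]
    - [0,0,0]
  slide:
    - [-8,11,2]
    - [-2,2,0]
    - [0,0,0]
  grip: [50,50,50]

```text
time: 11.9
tool_pos: [0.4595, 0.0702, 0.0329]
tcp_rot: [-1.761, 0.563, -1.644]
wrist_force: [-0.0, 0.8, -1.1]
width: 0.742
```

Request:
jog_arm:
  turn:
    - [0,0,0]
    - [0,0,0]
    - [0,0,0]
  slide:
    - [-1,1,0]
    - [-1,1,0]
    - [0,0,0]
  grip: [50,50,50]

```text
time: 12.2
tool_pos: [0.4599, 0.0706, 0.0321]
tcp_rot: [-1.763, 0.559, -1.647]
wrist_force: [-3.5, 0.8, 11.3]
width: 0.741
```

Request:
jog_arm:
  turn:
    - [0,0,0]
    - [0,0,0]
    - [0,0,0]
    - [0,0,0]
    - [0,0,0]
  slide:
    - [0.5,-0.5,0]
    - [0,0,0]
    - [0,0,0]
    - [0,-20,0]
    - [0,-45,0]
  grip: [70,100,100,100,100]

```text
time: 12.7
tool_pos: [0.4489, 0.1136, 0.0749]
tcp_rot: [-1.771, 0.563, -1.643]
wrist_force: [0.8, 0.7, -0.7]
width: 1.0
```

Run:
```python
from workcell import bot,eyes
from ik import *
log(bot)
p=snap(eyes,'side','side9'); q=snap(eyes,'top','top9')
a=cv2.resize(p['img'][160:230,190:260,::-1],None,fx=5.5,fy=5.5,interpolation=2);b=cv2.resize(q['img'][190:260,225:295,::-1],None,fx=5.5,fy=5.5,interpolation=2)
cv2.imwrite('pics/g9.png',np.hstack([a,b]))
```

```text
t 12.7 q [ 0.651  0.326  2.099 -0.72   1.248  0.905] p [0.4489 0.1136 0.0749] F [ 0.8  0.7 -0.7] w 1.0
[[0.123, 0.117, 0.985], [-0.697, -0.697, 0.17], [0.707, -0.708, -0.004]]
```

View pics/g9.png

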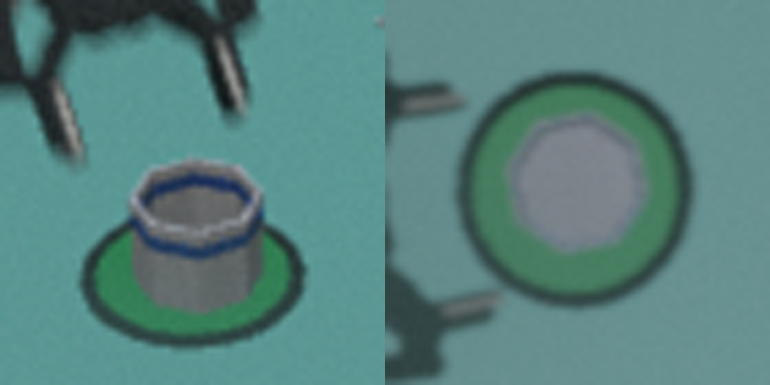

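Cup stands mouth-up and released, centred on the pad (right crop: cup (577,183), pad (575,188)). Next, the cells.

Run:
```python
from h import *
t=load('top0.npz');s=load('side0.npz')
f=lambda p,r:cv2.resize(p['img'][r[1]:r[3],r[0]:r[2],::-1],(390,290),interpolation=2)
cv2.imwrite('pics/cells.png',np.vstack([np.hstack([f(t,(280,150,307,170)),f(s,(278,203,310,227))]),np.hstack([f(t,(337,157,364,177)),f(s,(292,244,324,268))])]))
def pca(p,m,z):
    vv,uu=np.nonzero(m); P=np.array([atz(p,a,b,z)[:2] for a,b in zip(uu,vv)]); c=P.mean(0); w,v=np.linalg.eigh(np.cov((P-c).T)); a=v[:,1]*np.sign(v[0,1]); 
    print(len(uu),'c',np.round(c,4),'az',np.round(np.degrees(np.arctan2(a[1],a[0])),1),'std',np.sqrt(w),'len~',np.sqrt(w[1]*12),'wid',np.sqrt(w[0]*12))
for n,p in (('top',t),('side',s)):
    I=p['img'].astype(int); R,G,B=I[...,0],I[...,1],I[...,2]
    mo=(R>G+50)&(R>B+50); mb=(B>R+50)&(B>G+50)
    v,u=np.mgrid[:384,:512]
    ro=((u>280)&(u<307)&(v>150)&(v<170)) if n=='top' else ((u>278)&(u<310)&(v>203)&(v<227))
    rb=((u>337)&(u<364)&(v>157)&(v<177)) if n=='top' else ((u>292)&(u<324)&(v>244)&(v<268))
    zz=.032 if n=='top' else .029
    print(n);pca(p,mo&ro,zz);pca(p,mb&rb,zz)
```

```text
top<stdin>:6: RuntimeWarning: Mean of empty slice.
  ret = ret.dtype.type(ret / rcount)
  avg = a.mean(axis, **keepdims_kw)
  ret = um.true_divide(
<stdin>:6: RuntimeWarning: Degrees of freedom <= 0 for slice
  c *= np.true_divide(1, fact)
  c *= np.true_divide(1, fact)
Traceback (most recent call last):
ValueError: not enough values to unpack (expected 2, got 0)

During handling of the above exception, another exception occurred:

Traceback (most recent call last):
numpy.linalg.LinAlgError: 0-dimensional array given. Array must be at least two-dimensional
```

View pics/cells.png

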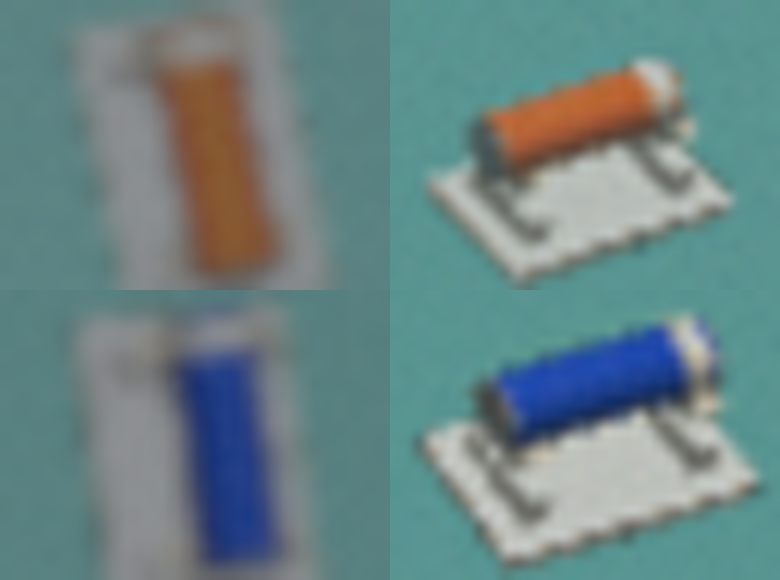

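```bash
cat > cells.py <<'E'
from h import *
def pca(p,m,z):
    vv,uu=np.nonzero(m); P=np.array([atz(p,a,b,z)[:2] for a,b in zip(uu,vv)]); c=P.mean(0); w,v=np.linalg.eigh(np.cov((P-c).T)); a=v[:,1]*np.sign(v[0,1]); 
    print(len(uu),'c',np.round(c,4),'az',np.round(np.degrees(np.arctan2(a[1],a[0])),1),'len~',np.round(np.sqrt(w[1]*12),4),'wid',np.round(np.sqrt(w[0]*12),4))
def run(t,s):
  for n,p in (('top',t),('side',s)):
    hv=cv2.cvtColor(p['img'],cv2.COLOR_RGB2HSV); H,S,V=[hv[...,i].astype(int) for i in range(3)]
    mo=(H<20)&(S>90); mb=(H>108)&(H<130)&(S>120)
    v,u=np.mgrid[:384,:512]
    ro=((u>280)&(u<307)&(v>150)&(v<172)) if n=='top' else ((u>278)&(u<310)&(v>203)&(v<227))
    rb=((u>337)&(u<364)&(v>157)&(v<180)) if n=='top' else ((u>292)&(u<324)&(v>244)&(v<268))
    zz=.032 if n=='top' else .029
    print(n)
    for m in (mo&ro,mb&rb):
        if m.any(): pca(p,m,zz)
if __name__=='__main__': run(load('top0.npz'),load('side0.npz')); run(load('top5.npz'),load('side5.npz'))
E
python3 cells.py
```

```text
top
66 c [ 0.6273 -0.0299] az 11.5 len~ 0.0385 wid 0.0134
60 c [ 0.6044 -0.1874] az 4.2 len~ 0.0382 wid 0.0122
side
66 c [ 0.6274 -0.0349] az 13.9 len~ 0.0419 wid 0.0204
79 c [ 0.6042 -0.1933] az 8.2 len~ 0.0397 wid 0.0186
top
67 c [ 0.6276 -0.0301] az 10.4 len~ 0.0391 wid 0.0136
60 c [ 0.6041 -0.1875] az 5.3 len~ 0.038 wid 0.0122
side
66 c [ 0.6274 -0.0349] az 13.9 len~ 0.0419 wid 0.0204
78 c [ 0.6041 -0.1935] az 9.1 len~ 0.0406 wid 0.018
```

```bash
cat > cellfit.py <<'E'
from h import *
from scipy.optimize import minimize
from fitlie import rend
def cyl(x,y,yaw,L,z=.026,r=.008):
    a=np.linspace(0,2*np.pi,24,endpoint=False); ax=np.array([np.cos(yaw),np.sin(yaw),0]); s=np.array([-ax[1],ax[0],0])
    return np.vstack([np.array([x,y,z])+ax*l+np.outer(r*np.cos(a),s)+np.outer(r*np.sin(a),[0,0,1]) for l in (-L/2,L/2)])
def soft(p,r,col):
    # unmix: saturation-weighted membership
    hv=cv2.cvtColor(p['img'][r[1]:r[3],r[0]:r[2]],cv2.COLOR_RGB2HSV).astype(int); H,S=hv[...,0],hv[...,1]
    m=((H<20)&(S>85)) if col=='o' else ((H>107)&(H<130)&(S>115)); return m.astype(float)
if __name__=='__main__':
  for col,rt,rs,x0 in (('o',(280,150,307,172),(278,203,310,227),[.627,-.032,.2]),('b',(337,157,364,180),(292,244,324,268),[.604,-.19,.1])):
    for nm in 'top','side','both':
        t=load('top5.npz');s=load('side5.npz'); mt=soft(t,rt,col);ms=soft(s,rs,col)
        f=lambda x:(nm!='side')*np.abs(rend(t,cyl(*x),rt)-mt).sum()+(nm!='top')*np.abs(rend(s,cyl(*x),rs)-ms).sum()
        b=min((minimize(f,x0+[L],method='Nelder-Mead',options=dict(initial_simplex=[x0+[L]]+[[v+(d if i==j else 0) for j,v in enumerate(x0+[L])] for i,d in enumerate([.006,.006,.15,.006])])) for L in (.036,.04,.044)),key=lambda o:o.fun)
        print(col,nm,np.round(b.x,4),round(b.fun,1),round(np.degrees(b.x[2]),1))
E
sed -i 's/^t=load/if __name__=="__main__":\n  t=load/; ' fitlie.py
python3 - <<'E'
s=open('fitlie.py').read(); i=s.index('if __name__'); h,b=s[:i],s[i:].split('\n',2)
open('fitlie.py','w').write(h)
E
python3 cellfit.py
```

```text
o top [ 0.629  -0.0305  0.1577  0.0371] 14.2 9.0
o side [ 0.6294 -0.0316  0.1721  0.0348] 11.2 9.9
o both [ 0.6294 -0.031   0.1498  0.0366] 27.6 8.6
b top [ 0.6055 -0.1888  0.1695  0.0345] 20.1 9.7
b side [ 0.6055 -0.1908  0.1072  0.0325] 14.5 6.1
b both [ 0.6058 -0.1903  0.0927  0.0334] 36.4 5.3
```

Run:
```python
from workcell import bot
from ik import *
for f in (1,-1):
    R=tgt(np.radians(10),0,f); print(f)
    via(bot,[([.45,.12,.15],tgt(np.radians(-60),np.radians(15),1)),([.6325,-.0305,.09],R),([.6325,-.0305,.028],R)])
    if f==1:
        pass
```

```text
1
1 [0.033, -0.062, 0.103] [9.8, -10.1, -0.7]  q [ 0.62  0.23  2.12 -0.68  1.18  0.77] maxdq 0.14
2 [0.033, -0.062, 0.103] [8.6, -11.1, -1.0]  q [ 0.58  0.14  2.15 -0.62  1.12  0.61] maxdq 0.16
3 [0.033, -0.062, 0.103] [7.4, -11.9, -1.1]  q [ 0.52  0.06  2.17 -0.53  1.07  0.43] maxdq 0.18
4 [0.033, -0.062, 0.103] [6.1, -12.7, -1.1]  q [ 0.46 -0.01  2.18 -0.43  1.03  0.24] maxdq 0.2
5 [0.033, -0.062, 0.103] [4.7, -13.3, -1.0]  q [ 0.39 -0.07  2.18 -0.31  1.01  0.03] maxdq 0.21
--
6 [0.018, -0.135, 0.025] [22.1, 12.8, 9.2]  q [ 0.32 -0.05  2.17 -0.28  0.97 -0.19] maxdq 0.22
7 [0.018, -0.135, 0.025] [23.4, 12.4, 5.9]  q [ 0.25 -0.02  2.15 -0.24  0.94 -0.41] maxdq 0.22
8 [0.018, -0.135, 0.025] [24.3, 11.8, 2.5]  q [ 0.19  0.02  2.13 -0.2   0.91 -0.63] maxdq 0.22
9 [0.018, -0.135, 0.025] [24.7, 11.2, -1.0]  q [ 0.13  0.06  2.09 -0.15  0.9  -0.85] maxdq 0.22
10 [0.018, -0.135, 0.025] [24.6, 10.6, -4.6]  q [ 0.07  0.11  2.05 -0.11  0.9  -1.07] maxdq 0.21
11 [0.018, -0.135, 0.025] [24.0, 9.8, -8.0]  q [ 0.02  0.16  2.01 -0.07  0.9  -1.27] maxdq 0.21
12 [0.018, -0.135, 0.025] [22.9, 9.1, -11.
[... 1735 characters left out ...]
   1.96 -0.13  1.01  0.84] maxdq 0.09
15 [-0.018, 0.136, 0.013] [-0.8, 5.3, 16.6]  q [ 0.03  0.23  1.93 -0.1   1.    0.93] maxdq 0.09
16 [-0.018, 0.136, 0.013] [-3.0, 5.0, 16.4]  q [-0.    0.25  1.91 -0.08  1.    1.03] maxdq 0.09
17 [-0.018, 0.136, 0.013] [-5.2, 4.8, 16.0]  q [-0.03  0.28  1.88 -0.05  0.99  1.12] maxdq 0.09
18 [-0.018, 0.136, 0.013] [-7.2, 4.6, 15.2]  q [-0.06  0.3   1.86 -0.02  0.99  1.21] maxdq 0.09
19 [-0.018, 0.136, 0.013] [-9.2, 4.4, 14.1]  q [-0.09  0.32  1.84 -0.    0.98  1.31] maxdq 0.1
--
20 [0.0, 0.0, 0.0] [-0.0, 31.0, 0.0]  q [-0.09  0.36  1.85 -0.    0.93  1.31] maxdq 0.05
21 [0.0, 0.0, 0.0] [-0.0, 31.0, 0.0]  q [-0.09  0.4   1.87  0.    0.87  1.31] maxdq 0.05
--
```

Request:
jog_arm:
  turn:
    - [0.033,-0.062,0.103]
    - [0.033,-0.062,0.103]
    - [0.033,-0.062,0.103]
    - [0.033,-0.062,0.103]
    - [0.033,-0.062,0.103]
  slide:
    - [10,-10,-1]
    - [9,-11,-1]
    - [7,-12,-1]
    - [6,-13,-1]
    - [5,-13,-1]
  grip: [100,100,90,80,70]

```text
time: 13.3
tool_pos: [0.4472, 0.1159, 0.1476]
tcp_rot: [-1.544, 0.643, -1.007]
wrist_force: [-0.2, -0.4, -1.2]
width: 0.702
```

Request:
jog_arm:
  turn:
    - [0.018,-0.13,0.025]
    - [0.018,-0.13,0.025]
    - [0.018,-0.13,0.025]
    - [0.018,-0.13,0.025]
    - [0.018,-0.13,0.025]
  slide:
    - [22,12,9]
    - [23,12,6]
    - [24,11,2]
    - [25,11,-1]
    - [25,10,-5]
  grip: [70,70,70,70,70]

```text
time: 13.8
tool_pos: [0.5469, 0.0295, 0.1153]
tcp_rot: [-1.612, 0.226, -0.387]
wrist_force: [0.2, 0.2, 0.5]
width: 0.704
```

Run:
```python
from workcell import bot
from ik import *
log(bot)
R=tgt(np.radians(10),0,1)
via(bot,[([.6325,-.0305,.09],R),([.6325,-.0305,.028],R)])
```

```text
t 13.8 q [ 0.061  0.102  2.062 -0.111  0.899 -1.056] p [0.5469 0.0295 0.1153] F [0.2 0.2 0.5] w 0.704
[[0.921, 0.087, 0.38], [-0.374, -0.082, 0.924], [0.111, -0.993, -0.043]]
1 [0.018, -0.14, 0.024] [24.6, 9.4, -5.4]  q [ 0.02  0.15  2.01 -0.07  0.91 -1.26] maxdq 0.21
2 [0.018, -0.14, 0.024] [23.8, 8.6, -9.0]  q [-0.02  0.21  1.96 -0.04  0.92 -1.46] maxdq 0.2
3 [0.018, -0.14, 0.024] [22.5, 7.9, -12.4]  q [-0.06  0.27  1.9  -0.02  0.95 -1.65] maxdq 0.19
4 [0.018, -0.14, 0.024] [20.7, 7.1, -15.6]  q [-0.09  0.32  1.84 -0.    0.98 -1.83] maxdq 0.18
--
5 [0.0, 0.0, 0.0] [-0.0, 31.0, 0.0]  q [-0.09  0.36  1.85 -0.    0.93 -1.83] maxdq 0.05
6 [0.0, 0.0, 0.0] [-0.0, 31.0, 0.0]  q [-0.09  0.4   1.87  0.    0.87 -1.83] maxdq 0.05
--
```

Request:
jog_arm:
  turn:
    - [0.018,-0.14,0.024]
    - [0.018,-0.14,0.024]
    - [0.018,-0.14,0.024]
    - [0.018,-0.14,0.024]
    - [0,0,0]
  slide:
    - [25,9,-5]
    - [24,9,-9]
    - [22,8,-12]
    - [21,7,-16]
    - [0,0,0]
  grip: [70,70,70,70,60]

```text
time: 14.3
tool_pos: [0.6348, -0.0322, 0.0893]
tcp_rot: [-1.569, -0.133, 0.13]
wrist_force: [-0.4, 0.5, 0.5]
width: 0.603
```

Run:
```python
from workcell import bot,eyes
from ik import *
log(bot)
p=snap(eyes,'side','side10'); q=snap(eyes,'top','top10')
a=cv2.resize(p['img'][190:240,265:325,::-1],None,fx=6.5,fy=6.5,interpolation=2);b=cv2.resize(q['img'][140:190,270:330,::-1],None,fx=6.5,fy=6.5,interpolation=2)
cv2.imwrite('pics/g10.png',np.hstack([a,b]))
R=tgt(np.radians(10),0,1)
via(bot,[([.6325,-.0305,.028],R)])
```

```text
t 14.3 q [-0.089  0.328  1.833 -0.003  0.978 -1.825] p [ 0.6348 -0.0322  0.0893] F [-0.4  0.5  0.5] w 0.603
[[0.986, 0.002, -0.167], [0.167, -0.002, 0.986], [0.001, -1.0, -0.003]]
1 [0.001, -0.005, -0.0] [0.2, 30.8, -0.2]  q [-0.09  0.36  1.85 -0.    0.93 -1.83] maxdq 0.05
2 [0.001, -0.005, -0.0] [0.2, 30.8, -0.2]  q [-0.09  0.4   1.87  0.    0.87 -1.83] maxdq 0.05
--
```

View pics/g10.png

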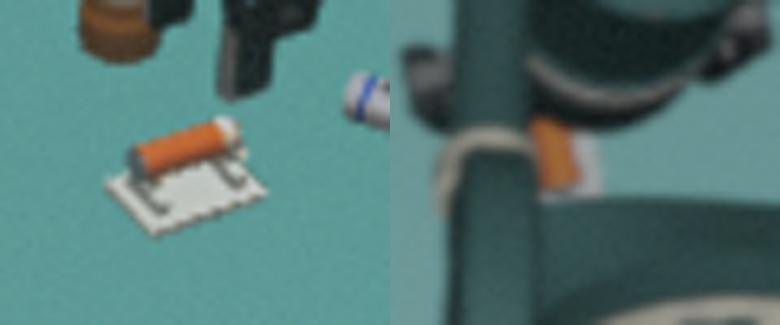

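The arm is above the spent cell; in the left crop the cell is at (185,150) and the near finger at (245,70). I'll descend and grip.

Request:
jog_arm:
  turn:
    - [0,-0.005,0]
    - [0,-0.005,0]
    - [0,0,0]
    - [0,0,0]
    - [0,0,0]
  slide:
    - [0,31,0]
    - [0,20,0]
    - [0,10,0]
    - [0,0,0]
    - [0,0,0]
  grip: [60,60,60,60,0]
  newtons: 30

```text
time: 14.9
tool_pos: [0.6329, -0.0289, 0.0307]
tcp_rot: [-1.568, -0.142, 0.138]
wrist_force: [0.0, 0.0, -0.0]
width: 0.446
```

Request:
jog_arm:
  turn:
    - [0,0,0]
    - [0,0,0]
    - [0,0,0]
  slide:
    - [0,0,0]
    - [0,0,0]
    - [0,0,0]
  grip: [0,0,0]

```text
time: 15.2
tool_pos: [0.6345, -0.0303, 0.0319]
tcp_rot: [-1.57, -0.144, 0.136]
wrist_force: [0.1, -4.6, 4.3]
width: 0.171
```

Request:
jog_arm:
  turn:
    - [0,0,0]
    - [0,0,0]
    - [0,0,0]
    - [0,0,0]
  slide:
    - [0,-20,0]
    - [0,-40,0]
    - [0,-30,0]
    - [0,0,0]
  grip: [0,0,0,0]

```text
time: 15.6
tool_pos: [0.6369, -0.0291, 0.1263]
tcp_rot: [-1.569, -0.149, 0.13]
wrist_force: [0.7, -0.7, 0.6]
width: 0.164
```

Run:
```python
from workcell import bot,eyes
from ik import *
log(bot)
p=snap(eyes,'side','side11')
st=bot.read_state()
r=(265,150,345,215)
crop(p,r,9,'pics/g11.png')
T=np.array(st['tool_pos']); R0=Rot.from_rotvec(st['tcp_rot']).as_matrix()
for k in (-25,0,25): print(k,proj(p,T+R0[:,0]*k/1000+R0[:,1]*.006), (proj(p,T+R0[:,0]*k/1000+R0[:,1]*.006)-r[:2]+.5)*9)
R=tgt(np.radians(10),0,1)
cup=np.array([.459,.0695,0])
via(bot,[(cup+[0,0,.11],R),(cup+[0,0,.048],R)])
```

```text
t 15.6 q [-8.400e-02  2.860e-01  1.812e+00 -1.000e-03  1.031e+00 -1.833e+00] p [ 0.6369 -0.0291  0.1263] F [ 0.7 -0.7  0.6] w 0.164
[[0.984, 0.013, -0.177], [0.177, -0.002, 0.984], [0.012, -1.0, -0.004]]
-25 [288.80385255 187.32376336] [218.73467293 340.41387021]
0 [296.57080988 184.83022627] [288.63728896 317.97203644]
25 [304.20481945 182.3793713 ] [357.34337503 295.91434174]
1 [0.001, 0.001, 0.002] [-31.2, 2.4, 25.6]  q [-0.06  0.23  1.9  -0.    1.01 -1.8 ] maxdq 0.08
2 [0.001, 0.001, 0.002] [-31.2, 2.5, 25.6]  q [-0.03  0.17  1.97 -0.    0.99 -1.77] maxdq 0.08
3 [0.001, 0.001, 0.002] [-31.2, 2.5, 25.6]  q [ 0.01  0.11  2.04 -0.    0.98 -1.74] maxdq 0.07
4 [0.001, 0.001, 0.002] [-31.3, 2.6, 25.6]  q [ 0.05  0.06  2.11 -0.    0.97 -1.7 ] maxdq 0.07
5 [0.001, 0.001, 0.002] [-31.3, 2.7, 25.5]  q [ 0.1  -0.    2.18 -0.    0.97 -1.65] maxdq 0.07
--
6 [0.0, -0.0, -0.0] [-0.0, 31.0, 0.0]  q [ 0.1   0.04  2.2  -0.    0.9  -1.65] maxdq 0.07
7 [0.0, -0.0, -0.0] [-0.0, 31.0, 0.0]  q [ 0.1   0.09  2.22 -0.    0.83 -1.65] maxdq 0.07
--
```

View pics/g11.png

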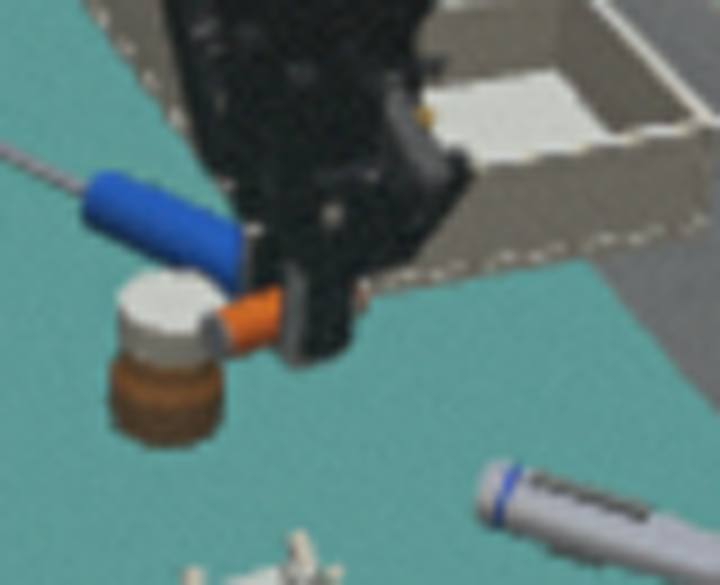

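Request:
jog_arm:
  turn:
    - [0,0,0]
    - [0,0,0]
    - [0,0,0]
    - [0,0,0]
    - [0,0,0]
  slide:
    - [-31,2,25]
    - [-31,2,25]
    - [-31,3,25]
    - [-31,3,26]
    - [-31,3,26]
  grip: [0,0,0,0,0]

```text
time: 16.15
tool_pos: [0.4548, 0.069, 0.1048]
tcp_rot: [-1.567, -0.138, 0.14]
wrist_force: [0.1, 0.4, -0.3]
width: 0.176
```

Run:
```python
from workcell import bot,eyes
from ik import *
from fitlie import rend
from scipy.optimize import minimize
log(bot)
t=load('top9.npz'); s=load('side9.npz')
def V(x,yaw=np.radians(10)):
    a=yaw+np.pi/8+np.arange(8)*np.pi/4; r=.032/np.cos(np.pi/8)
    return np.vstack([np.c_[x[0]+r*np.cos(a),x[1]+r*np.sin(a),np.full(8,z)] for z in (.003,.055)])
for p,r in ((t,(240,203,282,245)),(s,(205,183,245,222))):
    hv=cv2.cvtColor(p['img'][r[1]:r[3],r[0]:r[2]],cv2.COLOR_RGB2HSV); m=((hv[...,1]<75)|((hv[...,0]>100)&(hv[...,0]<130))).astype(np.uint8)
    n,l,stt,c=cv2.connectedComponentsWithStats(m); i=1+np.argmax(stt[1:,4]); m=(l==i).astype(float)
    o=minimize(lambda x:np.abs(rend(p,V(x),r)-m).sum(),[.459,.07],method='Nelder-Mead',options=dict(initial_simplex=[[.459,.07],[.465,.07],[.459,.076]])); print(m.sum(),o.x,o.fun)
p=snap(eyes,'side','side12');crop(p,(190,140,290,215),8,'pics/g12.png')
via(bot,[([.459,.0695,.048],tgt(np.radians(10),0,1))])
```

```text
t 16.15 q [ 9.70e-02 -3.00e-03  2.19e+00 -1.00e-03  9.56e-01 -1.65e+00] p [0.4548 0.069  0.1048] F [ 0.1  0.4 -0.3] w 0.176
[[0.984, -0.001, -0.176], [0.176, -0.001, 0.984], [-0.001, -1.0, -0.001]]
519.0 [0.46183368 0.0702657 ] 25.254901960784316
588.0 [0.45980566 0.06846379] 22.70980392156863
1 [-0.001, 0.002, -0.005] [5.9, 27.1, -1.7]  q [ 0.1   0.04  2.21  0.    0.9  -1.65] maxdq 0.07
2 [-0.001, 0.002, -0.005] [5.7, 27.2, -1.6]  q [ 0.1   0.09  2.22 -0.    0.83 -1.65] maxdq 0.06
--
```

View pics/g12.png

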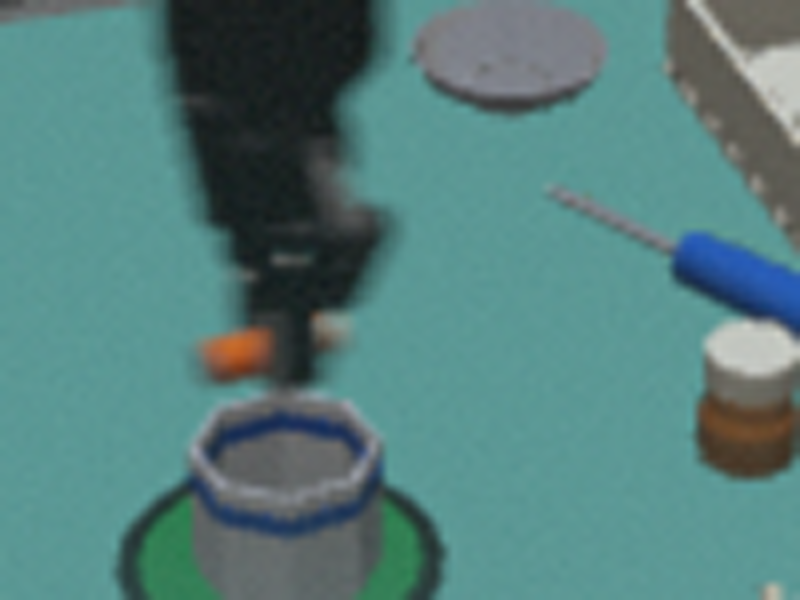

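Request:
jog_arm:
  turn:
    - [0,0,0]
    - [0,0,0]
    - [0,0,0]
  slide:
    - [5,20,0]
    - [0,0,0]
    - [0,0,0]
  grip: [0,0,0]

```text
time: 16.5
tool_pos: [0.4616, 0.0692, 0.0856]
tcp_rot: [-1.568, -0.139, 0.141]
wrist_force: [1.1, -0.1, 0.6]
width: 0.173
```

Run:
```python
from workcell import bot,eyes
from ik import *
log(bot)
p=snap(eyes,'side','side13');crop(p,(190,140,290,215),8,'pics/g13.png')
log(bot)
via(bot,[([.4608,.0694,.05],tgt(np.radians(10),0,1))])
```

```text
t 16.5 q [ 9.600e-02  3.800e-02  2.191e+00 -2.000e-03  9.140e-01 -1.651e+00] p [0.4616 0.0692 0.0856] F [ 1.1 -0.1  0.6] w 0.173
[[0.984, -0.001, -0.177], [0.177, -0.002, 0.984], [-0.001, -1.0, -0.001]]
t 16.55 q [ 9.600e-02  3.700e-02  2.190e+00 -2.000e-03  9.140e-01 -1.651e+00] p [0.4625 0.0691 0.0862] F [ 0.3 -0.6 -0.9] w 0.178
[[0.984, 0.001, -0.177], [0.177, -0.001, 0.984], [0.0, -1.0, -0.002]]
1 [0.002, 0.003, 0.0] [-1.6, 36.2, 0.6]  q [ 0.1   0.09  2.22 -0.    0.84 -1.65] maxdq 0.08
--
```

View pics/g13.png

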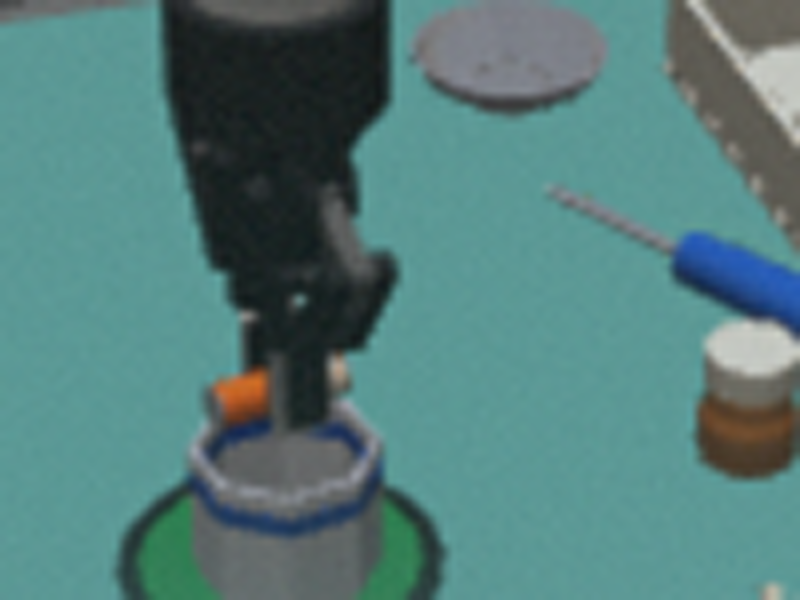

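Run:
```python
from h import *
p=load('side13.npz')
for (a,b) in ((213,402),(345,375),(279,388)): print(np.round(atz(p,190+a/8-.5,140+b/8-.5,.080),4))
```

```text
[0.4333 0.0656 0.08  ]
[0.4821 0.0678 0.08  ]
[0.4576 0.067  0.08  ]
```

Request:
jog_arm:
  turn:
    - [0,0,0]
    - [0,0,0]
    - [0,0,0]
    - [0,0,0]
  slide:
    - [3,14,1]
    - [0,12,0]
    - [0,12,0]
    - [0,0,0]
  grip: [0,0,0,0]

```text
time: 16.95
tool_pos: [0.4637, 0.0703, 0.0465]
tcp_rot: [-1.568, -0.137, 0.141]
wrist_force: [-0.2, 0.8, -0.1]
width: 0.176
```

Run:
```python
from workcell import bot,eyes
from ik import *
p=snap(eyes,'side','side14');crop(p,(190,140,290,215),8,'pics/g14.png')
log(bot)
```

```text
t 17.0 q [ 9.900e-02  1.030e-01  2.209e+00 -2.000e-03  8.320e-01 -1.648e+00] p [0.4642 0.0704 0.0473] F [ 0.2 -1.1 -0.1] w 0.17
[[0.984, -0.001, -0.177], [0.177, -0.002, 0.984], [-0.002, -1.0, -0.001]]
```

View pics/g14.png

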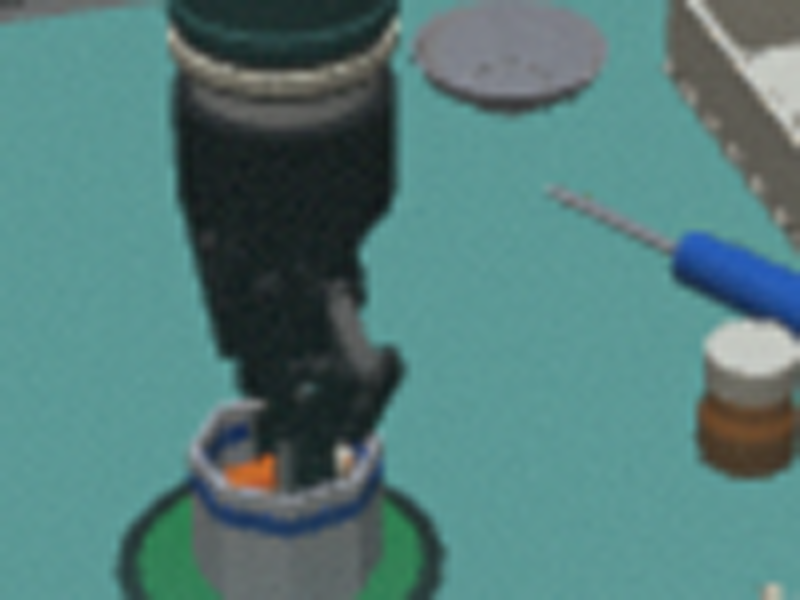

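The cell is inside the cup mouth at (245,472), no contact force. I'll lower 12 mm, open a little and withdraw.

Request:
jog_arm:
  turn:
    - [0,0,0]
    - [0,0,0]
    - [0,0,0]
    - [0,0,0]
    - [0,0,0]
  slide:
    - [0,12,0]
    - [0,0,0]
    - [0,0,0]
    - [0,0,0]
    - [0,-10,0]
  grip: [0,0,26,26,26]

```text
time: 17.5
tool_pos: [0.4645, 0.0706, 0.046]
tcp_rot: [-1.568, -0.139, 0.14]
wrist_force: [-0.5, -0.2, 0.3]
width: 0.259
```

Request:
jog_arm:
  turn:
    - [0,0,0]
    - [0,0,0]
    - [0,0,0]
    - [0,0,0]
  slide:
    - [0,-20,0]
    - [0,-40,0]
    - [0,-40,0]
    - [0,-20,0]
  grip: [26,26,40,60]

```text
time: 17.9
tool_pos: [0.4676, 0.0711, 0.1716]
tcp_rot: [-1.568, -0.147, 0.133]
wrist_force: [0.5, 0.1, 0.1]
width: 0.556
```

Run:
```python
from workcell import bot,eyes
from ik import *
p=snap(eyes,'side','side15');crop(p,(190,140,290,215),8,'pics/g15.png')
log(bot)
```

```text
t 17.95 q [ 9.900e-02 -6.700e-02  2.108e+00 -2.000e-03  1.088e+00 -1.649e+00] p [0.4692 0.0713 0.1741] F [0.8 0.2 1.5] w 0.598
[[0.984, 0.013, -0.177], [0.177, -0.0, 0.984], [0.013, -1.0, -0.003]]
```

View pics/g15.png

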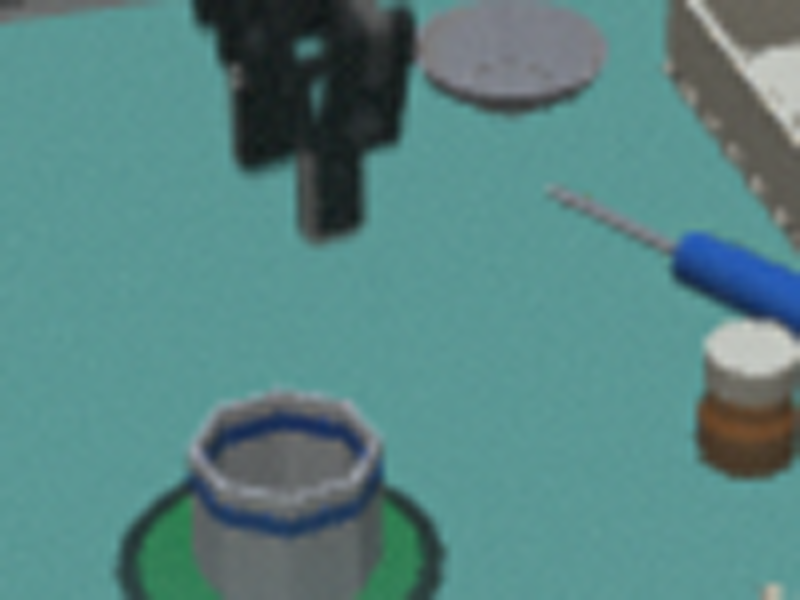

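Run:
```python
from h import *
S=np.median([load(f'side{i}.npz')['img'] for i in (0,1,2,3,4,5,6,7,8,9)],0)
T=np.median([load(f'top{i}.npz')['img'] for i in (0,1,2,5,6,7,8,9)],0)
np.save('Smed.npy',S);np.save('Tmed.npy',T)
f=lambda I,r,s:cv2.resize(I[r[1]:r[3],r[0]:r[2],::-1].astype(np.uint8),None,fx=s,fy=s,interpolation=cv2.INTER_CUBIC)
a=f(S,(215,243,275,283),13); b=f(T,(330,200,364,254),11)
b=np.clip(b.astype(float)*1.5-40,0,255)
cv2.imwrite('pics/dS.png',a); cv2.imwrite('pics/dT.png',b)
```

```text
[ WARN:0@0.479] global loadsave.cpp:1063 imwrite_ Unsupported depth image for selected encoder is fallbacked to CV_8U.
```

View pics/dS.png

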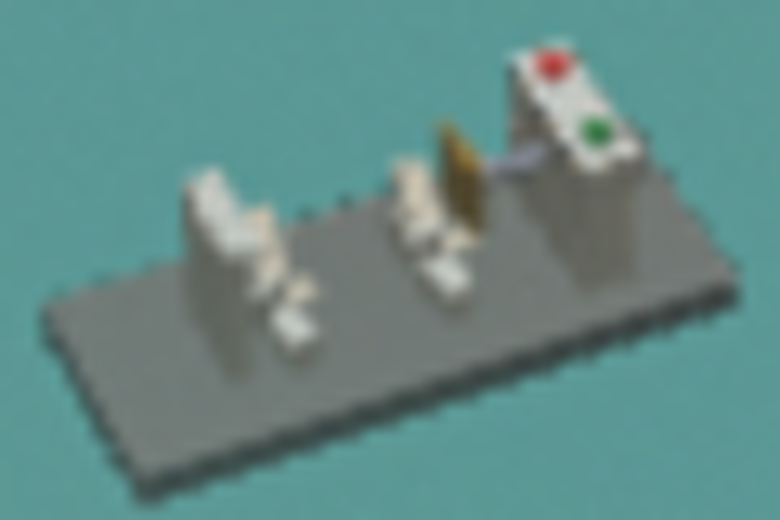

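View pics/dT.png

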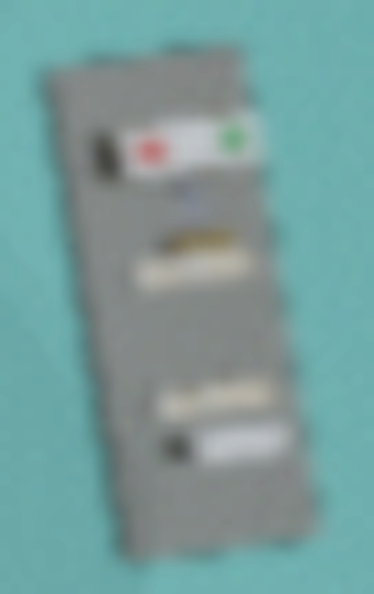

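```bash
cat > dock.py <<'E'
from h import *
from scipy.optimize import least_squares
t=load('top0.npz');s=load('side0.npz')
W=lambda P,x:np.array([x[0]+P[0]*np.cos(x[2])-P[1]*np.sin(x[2]),x[1]+P[0]*np.sin(x[2])+P[1]*np.cos(x[2]),.032+P[2]])
# seat frame y: x points to world -x => y points world -y (near side camera = +y_seat)
def feats(x):
    xa,xb=x[3],x[4]
    S=[((-.040,-.017,.011),(515,58)),((-.052,-.017,.011),(573,43)),((-.052,.017,.011),(640,150)),((-.040,.017,.011),(583,168)),
       ((.023,-.011,.011),(215,170)),((.023,.011,.011),(258,243)),
       ((xb,-.025,-.022),(45,305)),((xb,.025,-.022),(140,475)),((xa,.025,-.022),(737,280))]
    T=[((-.052,-.017,.011),(122,137)),((-.052,.017,.011),(256,115)),((-.040,.017,.011),(262,158)),((-.040,-.017,.011),(130,180)),
       ((.023,-.011,.011),(200,436)),((.023,.011,.011),(288,425)),
       ((xa,-.025,-.022),(45,75)),((xa,.025,-.022),(240,50)),((xb,.025,-.022),(320,530)),((xb,-.025,-.022),(130,560))]
    return S,T
def res(x,which='both'):
    S,T=feats(x); r=[]
    if which!='top':
        for P,(a,b) in S: r+=list(proj(s,W(P,x))-np.array([(a+.5)/13-.5+215,(b+.5)/13-.5+243]))
    if which!='side':
        for P,(a,b) in T: r+=list(proj(t,W(P,x))-np.array([(a+.5)/11-.5+330,(b+.5)/11-.5+200]))
    return r
if __name__=='__main__':
  for w in ('both','top','side'):
    o=least_squares(res,[.44,-.17,np.pi+.15,-.06,.05],args=(w,),loss='soft_l1'); print(w,np.round(o.x,4),'yaw',np.degrees(o.x[2])-180,'rms px',np.sqrt(np.mean(np.array(res(o.x,w))**2))); print(np.round(np.reshape(res(o.x,w),(-1,2)),1).tolist())
E
python3 dock.py
```

```text
both [ 0.4359 -0.1705  3.2587 -0.0694  0.0531] yaw 6.712553566794838 rms px 0.5222487396571207
[[-0.3, -0.7], [-0.5, -0.9], [0.4, -0.5], [0.4, -0.5], [0.4, -0.4], [0.7, -0.2], [0.3, -1.2], [0.6, -0.6], [0.2, -0.8], [0.1, -0.1], [0.4, 0.1], [0.6, 0.7], [0.1, 0.4], [-0.2, 0.4], [0.0, 0.3], [0.6, 0.2], [0.7, 0.0], [0.9, 0.8], [0.1, 0.6]]
top [ 0.4367 -0.1698  3.2662 -0.0693  0.052 ] yaw 7.140073471710082 rms px 0.2731721719176092
[[-0.3, -0.3], [0.0, -0.2], [0.2, 0.3], [-0.3, 0.2], [-0.4, 0.2], [-0.2, -0.0], [0.2, 0.1], [0.3, -0.2], [0.7, -0.0], [-0.1, -0.1]]
side [ 0.4349 -0.1723  3.2483 -0.0691  0.0537] yaw 6.111076791541933 rms px 0.2893768048027683
[[-0.4, -0.0], [-0.5, -0.2], [0.2, 0.2], [0.2, 0.2], [0.2, 0.1], [0.4, 0.4], [-0.2, -0.7], [-0.0, -0.0], [-0.0, -0.0]]
```

Run:
```python
from workcell import bot
from ik import *
R=tgt(np.radians(6.5),0,1)
via(bot,[([.6075,-.1898,.10],R),([.6075,-.1898,.033],R)])
h=np.radians(186.5)
for t,z in ((0,.15),(27,.08),(27,.05),(0,.039)):
    print(t,z,[np.round(x[1],2).tolist() for x in ik(np.array([.436,-.171,z]),tgt(h,np.radians(t),1))[:2]])
```

```text
1 [0.0, 0.009, 0.002] [12.7, 10.9, -40.2]  q [ 0.02 -0.02  2.09 -0.    1.07 -1.72] maxdq 0.08
2 [0.0, 0.009, 0.002] [13.1, 10.8, -40.1]  q [-0.06  0.03  2.06  0.    1.05 -1.79] maxdq 0.07
3 [0.0, 0.009, 0.002] [13.5, 10.8, -39.9]  q [-0.12  0.08  2.03  0.    1.03 -1.85] maxdq 0.07
4 [0.0, 0.009, 0.002] [13.9, 10.7, -39.8]  q [-0.19  0.14  1.98  0.    1.02 -1.9 ] maxdq 0.06
5 [0.0, 0.009, 0.002] [14.3, 10.7, -39.7]  q [-0.24  0.19  1.94  0.    1.01 -1.95] maxdq 0.06
6 [0.0, 0.009, 0.002] [14.6, 10.7, -39.6]  q [-0.3   0.26  1.88  0.    1.   -1.99] maxdq 0.06
7 [0.0, 0.009, 0.002] [15.0, 10.6, -39.4]  q [-0.34  0.32  1.82  0.    1.   -2.03] maxdq 0.06
--
8 [-0.0, -0.0, -0.0] [-0.0, 33.5, -0.0]  q [-0.34  0.36  1.84  0.    0.94 -2.03] maxdq 0.06
9 [-0.0, -0.0, -0.0] [-0.0, 33.5, -0.0]  q [-0.34  0.4   1.86 -0.    0.88 -2.03] maxdq 0.06
--
0 0.15 [[-0.43, -0.04, 2.14, -0.0, 1.05, 1.03]]
27 0.08 [[-0.3, 0.33, 1.92, -0.19, 1.32, 1.25]]
27 0.05 [[-0.3, 0.38, 1.94, -0.19, 1.27, 1.26]]
0 0.039 [[-0.43, 0.11, 2.22, 0.0, 0.81, 1.03]]
```

Request:
jog_arm:
  turn:
    - [0,0.009,0.002]
    - [0,0.009,0.002]
    - [0,0.009,0.002]
    - [0,0.009,0.002]
    - [0,0.009,0.002]
  slide:
    - [13,11,-40]
    - [13,11,-40]
    - [13,11,-40]
    - [14,11,-40]
    - [14,10,-40]
  grip: [60,60,60,60,60]

```text
time: 18.45
tool_pos: [0.5638, -0.1176, 0.1129]
tcp_rot: [-1.571, -0.098, 0.11]
wrist_force: [0.7, 0.1, 0.1]
width: 0.598
```

Request:
jog_arm:
  turn:
    - [0,0.009,0.002]
    - [0,0.009,0.002]
    - [0,0,0]
    - [0,0,0]
  slide:
    - [15,10,-40]
    - [15,10,-39]
    - [0,0,0]
    - [0,0,0]
  grip: [60,60,60,60]

```text
time: 18.85
tool_pos: [0.6026, -0.1913, 0.0922]
tcp_rot: [-1.571, -0.079, 0.099]
wrist_force: [-0.7, 0.8, -0.7]
width: 0.601
```

Run:
```python
from workcell import bot,eyes
from ik import *
p=snap(eyes,'side','side16'); q=snap(eyes,'top','top16')
log(bot)
a=cv2.resize(p['img'][220:280,275:345,::-1],None,fx=5.6,fy=5.6,interpolation=2);b=cv2.resize(q['img'][195:255,225:295,::-1],None,fx=5.6,fy=5.6,interpolation=2)
cv2.imwrite('pics/g16.png',np.hstack([a,b]))
R=tgt(np.radians(6.5),0,1)
via(bot,[([.6075,-.1898,.033],R)])
```

```text
t 18.95 q [-0.341  0.325  1.831 -0.008  0.997 -2.023] p [ 0.6024 -0.1899  0.0928] F [-0.1  0.7  0.4] w 0.599
[[0.993, -0.012, -0.115], [0.115, -0.003, 0.993], [-0.013, -1.0, -0.002]]
1 [0.001, 0.001, -0.006] [2.9, 29.9, -0.2]  q [-0.34  0.36  1.85 -0.    0.94 -2.02] maxdq 0.06
2 [0.001, 0.001, -0.006] [2.7, 29.9, -0.2]  q [-0.34  0.4   1.86  0.    0.88 -2.03] maxdq 0.06
--
```

View pics/g16.png

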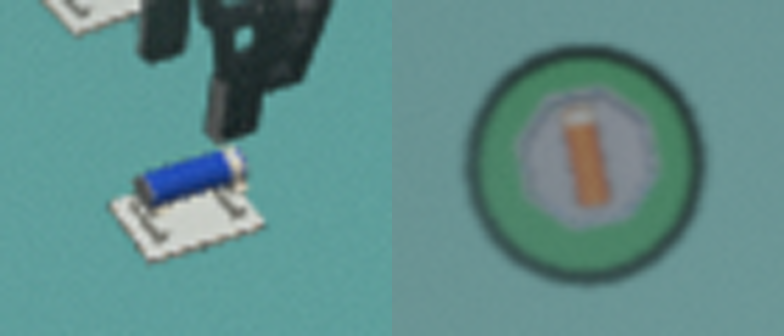

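The right crop shows the spent cell flat in the cup at (585,158), inside the rim. Now I grip the fresh cell (left crop, (190,178)).

Request:
jog_arm:
  turn:
    - [0,0,-0.012]
    - [0,0,0]
    - [0,0,0]
    - [0,0,0]
    - [0,0,0]
  slide:
    - [5,30,0]
    - [0,20,0]
    - [0,10,0]
    - [0,0,0]
    - [0,0,0]
  grip: [60,60,60,60,20]
  newtons: 40

```text
time: 19.45
tool_pos: [0.6078, -0.1897, 0.0334]
tcp_rot: [-1.571, -0.092, 0.09]
wrist_force: [0.0, 0.5, 0.5]
width: 0.447
```

Request:
jog_arm:
  turn:
    - [0,0,0]
    - [0,0,0]
    - [0,0,0]
    - [0,0,0]
  slide:
    - [0,0,0]
    - [0,0,0]
    - [0,0,0]
    - [0,0,0]
  grip: [0,0,0,0]

```text
time: 19.85
tool_pos: [0.6086, -0.1898, 0.0342]
tcp_rot: [-1.571, -0.091, 0.088]
wrist_force: [-1.1, 4.3, 5.9]
width: 0.17
```

Run:
```python
from workcell import bot,eyes
from ik import *
log(bot)
```

```text
t 19.85 q [-3.410e-01  3.980e-01  1.857e+00 -1.000e-03  8.840e-01 -2.025e+00] p [ 0.6086 -0.1898  0.0342] F [-1.1  4.3  5.9] w 0.17
[[0.993, 0.002, -0.114], [0.114, -0.002, 0.993], [0.002, -1.0, -0.002]]
```

Run:
```python
from workcell import bot,eyes
from ik import *
s=bot.read_state();p=np.array(s['tool_pos'])
h=np.radians(186.5)
via(bot,[(p+[0,0,.10],tgt(np.radians(6.5),0,1)),([.53,-.18,.15],tgt(np.radians(-83.5),0,1)),([.436,-.171,.13],tgt(h,np.radians(0),1)),([.436,-.171,.11],tgt(h,np.radians(27),1))])
```

```text
1 [0.001, 0.0, 0.001] [0.1, -33.3, -0.1]  q [-0.34  0.36  1.84 -0.    0.94 -2.03] maxdq 0.06
2 [0.001, 0.0, 0.001] [0.0, -33.3, -0.0]  q [-0.34  0.32  1.82 -0.    1.   -2.03] maxdq 0.06
3 [0.001, 0.0, 0.001] [0.0, -33.3, -0.0]  q [-0.34  0.28  1.8   0.    1.06 -2.03] maxdq 0.06
--
4 [-0.0, 0.143, -0.0] [-7.0, -1.4, 1.7]  q [-0.34  0.27  1.81  0.    1.06 -1.89] maxdq 0.14
5 [-0.0, 0.143, -0.0] [-7.2, -1.4, 0.7]  q [-0.35  0.26  1.83  0.    1.06 -1.75] maxdq 0.14
6 [-0.0, 0.143, -0.0] [-7.2, -1.4, -0.3]  q [-0.35  0.24  1.84  0.    1.06 -1.6 ] maxdq 0.14
7 [-0.0, 0.143, -0.0] [-7.1, -1.4, -1.4]  q [-0.35  0.23  1.86  0.    1.06 -1.46] maxdq 0.14
8 [-0.0, 0.143, -0.0] [-6.8, -1.4, -2.4]  q [-0.35  0.22  1.87  0.    1.06 -1.32] maxdq 0.14
9 [-0.0, 0.143, -0.0] [-6.4, -1.4, -3.3]  q [-0.36  0.2   1.88  0.    1.06 -1.18] maxdq 0.14
10 [-0.0, 0.143, -0.0] [-5.9, -1.4, -4.2]  q [-0.36  0.19  1.9   0.    1.06 -1.04] maxdq 0.14
11 [-0.0, 0.143, -0.0] [-5.2, -1.4, -5.0]  q [-0.36  0.17  1.91  0.    1.06 -0.9 ] maxdq 0.14
12 [-0.0, 0.143, -0.0] [-4.4, -1.4, -5.7]  q [-0.37  0.16  1.93  0.    1.0
[... 891 characters left out ...]
 [-0.41  0.02  2.1  -0.    1.02  0.62] maxdq 0.14
23 [0.0, 0.143, -0.0] [6.9, 1.8, -5.1]  q [-0.42  0.01  2.12 -0.    1.02  0.76] maxdq 0.14
24 [0.0, 0.143, -0.0] [7.6, 1.8, -4.1]  q [-0.42 -0.01  2.14 -0.    1.01  0.89] maxdq 0.14
25 [0.0, 0.143, -0.0] [8.1, 1.8, -3.0]  q [-0.43 -0.02  2.15 -0.    1.01  1.03] maxdq 0.14
--
26 [-0.0, -0.0, -0.118] [-0.0, 5.0, 0.0]  q [-0.39  0.06  2.09 -0.06  1.1   1.1 ] maxdq 0.09
27 [-0.0, -0.0, -0.118] [-0.6, 5.0, 0.0]  q [-0.35  0.13  2.03 -0.11  1.19  1.16] maxdq 0.09
28 [-0.0, -0.0, -0.118] [-1.2, 4.9, 0.0]  q [-0.32  0.21  1.97 -0.15  1.28  1.2 ] maxdq 0.09
29 [-0.0, -0.0, -0.118] [-1.7, 4.7, 0.0]  q [-0.3   0.3   1.91 -0.19  1.38  1.24] maxdq 0.09
--
```

Request:
jog_arm:
  turn:
    - [0,0,0]
    - [0,0,0]
    - [0,0,0]
    - [0,0.14,0]
    - [0,0.14,0]
  slide:
    - [0,-25,0]
    - [0,-40,0]
    - [0,-35,0]
    - [-7,-1,2]
    - [-7,-1,1]
  grip: [0,0,0,0,0]

```text
time: 20.35
tool_pos: [0.5948, -0.1886, 0.1373]
tcp_rot: [-1.571, 0.13, -0.138]
wrist_force: [-0.8, 0.4, -1.4]
width: 0.169
```

Request:
jog_arm:
  turn:
    - [0,0.14,0]
    - [0,0.14,0]
    - [0,0.14,0]
    - [0,0.14,0]
    - [0,0.14,0]
  slide:
    - [-7,-1,0]
    - [-7,-1,-1]
    - [-7,-1,-2]
    - [-6,-2,-3]
    - [-6,-2,-4]
  grip: [0,0,0,0,0]

```text
time: 20.85
tool_pos: [0.5582, -0.1828, 0.1418]
tcp_rot: [-1.464, 0.679, -0.681]
wrist_force: [0.5, -0.0, 0.0]
width: 0.169
```

Request:
jog_arm:
  turn:
    - [0,0.14,0]
    - [0,0.14,0]
    - [0,0.14,0]
    - [0,0.14,0]
    - [0,0.14,0]
  slide:
    - [-5,-1,-5]
    - [-4,-1,-6]
    - [-4,-1,-6]
    - [-3,-1,-7]
    - [-2,2,-8]
  grip: [0,0,0,0,0]

```text
time: 21.35
tool_pos: [0.5215, -0.1793, 0.1443]
tcp_rot: [-1.211, 1.206, -1.212]
wrist_force: [0.1, 0.5, -0.3]
width: 0.167
```

Request:
jog_arm:
  turn:
    - [0,0.14,0]
    - [0,0.14,0]
    - [0,0.14,0]
    - [0,0.14,0]
    - [0,0.14,0]
  slide:
    - [-1,2,-9]
    - [1,2,-9]
    - [2,2,-8]
    - [3,2,-8]
    - [4,2,-8]
  grip: [0,0,0,0,0]

```text
time: 21.85
tool_pos: [0.4773, -0.1765, 0.1337]
tcp_rot: [-0.793, 1.701, -1.706]
wrist_force: [-0.7, 0.9, -0.8]
width: 0.163
```

Run:
```python
from workcell import bot,eyes
from ik import *
log(bot)
h=np.radians(186.5)
via(bot,[([.436,-.171,.12],tgt(h,np.radians(0),1))])
```

```text
t 21.85 q [-0.401  0.052  2.072 -0.003  1.016  0.3  ] p [ 0.4773 -0.1765  0.1337] F [-0.7  0.9 -0.8] w 0.163
[[-0.644, 0.001, 0.765], [-0.765, -0.003, -0.644], [0.002, -1.0, 0.002]]
1 [-0.001, 0.126, 0.0] [3.7, 2.3, -5.9]  q [-0.41  0.04  2.09 -0.    1.01  0.42] maxdq 0.12
2 [-0.001, 0.126, 0.0] [4.4, 2.3, -5.3]  q [-0.41  0.03  2.1  -0.    1.01  0.54] maxdq 0.12
3 [-0.001, 0.126, 0.0] [5.1, 2.3, -4.7]  q [-0.41  0.02  2.12 -0.    1.    0.67] maxdq 0.12
4 [-0.001, 0.126, 0.0] [5.6, 2.3, -4.1]  q [-0.42  0.01  2.13 -0.    1.    0.79] maxdq 0.12
5 [-0.001, 0.126, 0.0] [6.1, 2.3, -3.3]  q [-0.42  0.    2.15 -0.    0.99  0.91] maxdq 0.12
6 [-0.001, 0.126, 0.0] [6.5, 2.3, -2.5]  q [-0.43 -0.01  2.16 -0.    0.99  1.03] maxdq 0.12
--
```

Request:
jog_arm:
  turn:
    - [0,0.126,0]
    - [0,0.126,0]
    - [0,0.126,0]
    - [0,0.126,0]
    - [0,0.126,0]
  slide:
    - [4,2,-6]
    - [4,2,-5]
    - [5,2,-5]
    - [6,2,-4]
    - [6,2,-3]
  grip: [0,0,0,0,0]

```text
time: 22.35
tool_pos: [0.443, -0.1724, 0.1237]
tcp_rot: [-0.254, 2.09, -2.096]
wrist_force: [0.7, -0.4, 0.1]
width: 0.167
```

Request:
jog_arm:
  turn:
    - [0,0.126,0]
    - [0,0,0]
    - [0,0,0]
  slide:
    - [6,2,-3]
    - [0,0,0]
    - [0,0,0]
  grip: [0,0,0]

```text
time: 22.65
tool_pos: [0.4369, -0.1709, 0.1218]
tcp_rot: [-0.133, 2.154, -2.16]
wrist_force: [-0.5, 1.1, -0.6]
width: 0.17
```

Run:
```python
from workcell import bot,eyes
from ik import *
log(bot)
p=snap(eyes,'side','side17'); q=snap(eyes,'top','top17')
log(bot)
crop(p,(205,200,285,290),6,'pics/g17.png')
st=bot.read_state(); T=np.array(st['tool_pos']); R0=Rot.from_rotvec(st['tcp_rot']).as_matrix()
for k in (-28,-25,-3,22,25): print(k,np.round((proj(p,T+R0[:,0]*k/1000+R0[:,1]*.008)-[205,200]+.5)*6,1))
```

```text
t 22.65 q [-0.424 -0.01   2.16  -0.003  0.989  1.025] p [ 0.4369 -0.1709  0.1218] F [-0.5  1.1 -0.6] w 0.17
[[-0.992, 0.001, 0.123], [-0.123, -0.003, -0.992], [-0.0, -1.0, 0.003]]
t 22.75 q [-0.424 -0.009  2.16  -0.003  0.989  1.025] p [ 0.4372 -0.1709  0.1219] F [-0.2  0.  -0.6] w 0.165
[[-0.992, 0.001, 0.122], [-0.122, -0.003, -0.992], [-0.001, -1.0, 0.003]]
-28 [292.6 183.1]
-25 [285.8 185.1]
-3 [234.9 200.5]
22 [176.  218.3]
25 [168.9 220.5]
```

View pics/g17.png

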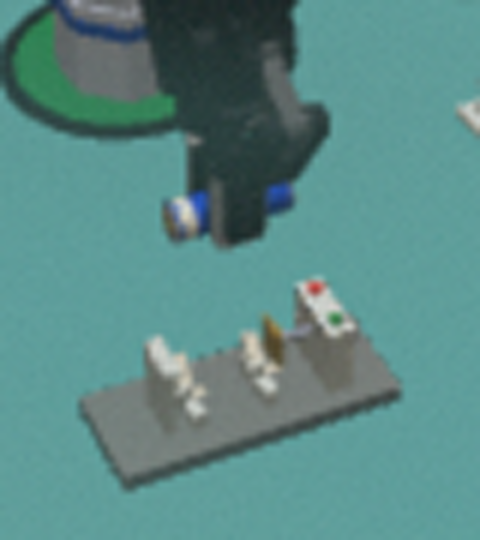

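Run:
```python
from h import *
p=load('side17.npz'); crop(p,(226,222,262,248),20,'pics/g17b.png')
q=load('top17.npz'); crop(q,(330,190,370,235),12,'pics/t17b.png')
```

```text
(no output)
```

View pics/g17b.png

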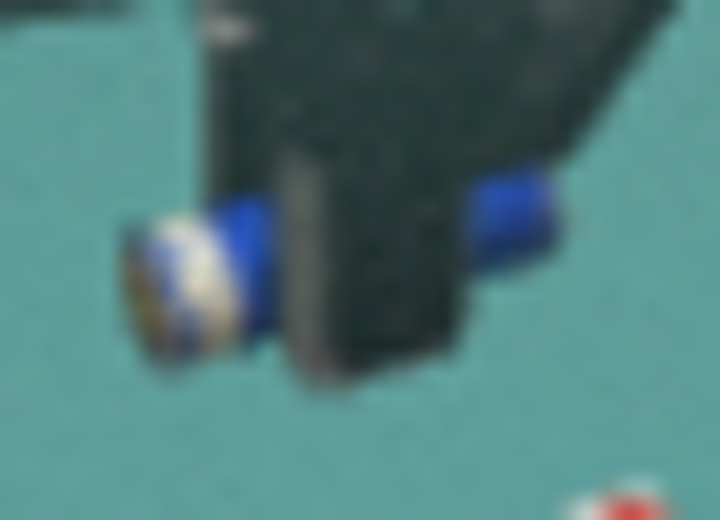

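View pics/t17b.png

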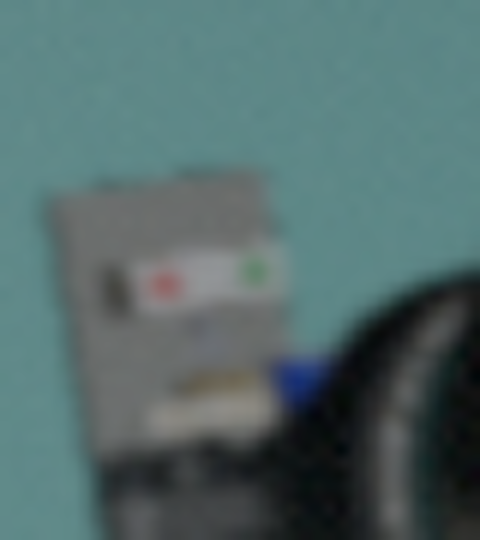

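Run:
```python
from h import *
p=load('side17.npz')
T=np.array([.4371,-.1709,.1219]); R0=np.array([[-.992,.001,.1225],[-.1225,-.003,-.992],[0,-1,.003]])
a=np.linspace(0,2*np.pi,40)
for dz in (.006,.008,.010):
  for off in (-4,-2,0,2):
    pts=np.array([proj(p,T+R0[:,0]*(k+off)/1000+R0[:,1]*(dz+.008*np.cos(t))+R0[:,2]*.008*np.sin(t)) for k in (-25,25) for t in a])
    c=(pts-[226,222]+.5)*20
    # bottom edge v at crop x=270 and 500
    h=cv2.convexHull(c.astype(np.float32))[:,0]
    im=np.zeros((600,800),np.uint8); cv2.fillPoly(im,[h.astype(np.int32)],1); 
    print(dz,off,'umin',c[:,0].min().round(0),'umax',c[:,0].max().round(0),'bottom@230,270,500',[np.nonzero(im[:,x])[0].max() for x in (230,270,500)])
```

```text
0.006 -4 umin 146.0 umax 592.0 bottom@230,270,500 [np.int64(327), np.int64(315), np.int64(245)]
0.006 -2 umin 131.0 umax 576.0 bottom@230,270,500 [np.int64(327), np.int64(315), np.int64(244)]
0.006 0 umin 115.0 umax 561.0 bottom@230,270,500 [np.int64(327), np.int64(315), np.int64(245)]
0.006 2 umin 99.0 umax 546.0 bottom@230,270,500 [np.int64(327), np.int64(315), np.int64(245)]
0.008 -4 umin 147.0 umax 591.0 bottom@230,270,500 [np.int64(340), np.int64(328), np.int64(257)]
0.008 -2 umin 131.0 umax 576.0 bottom@230,270,500 [np.int64(340), np.int64(328), np.int64(257)]
0.008 0 umin 115.0 umax 561.0 bottom@230,270,500 [np.int64(340), np.int64(328), np.int64(258)]
0.008 2 umin 99.0 umax 545.0 bottom@230,270,500 [np.int64(340), np.int64(328), np.int64(257)]
0.01 -4 umin 147.0 umax 591.0 bottom@230,270,500 [np.int64(353), np.int64(341), np.int64(270)]
0.01 -2 umin 131.0 umax 576.0 bottom@230,270,500 [np.int64(353), np.int64(341), np.int64(270)]
0.01 0 umin 115.0 umax 561.0 bottom@230,270,500 [np.int64(353), np.int64(341), np.int64(271)]
0.01 2 umin 100.0 umax 545.0 bottom@230,270,500 [np.int64(353), np.int64(341), np.int64(270)]
```

```bash
cat > ins.py <<'E'
from ik import *
S=np.array([.4352,-.1715,.032]); H=np.radians(186.5); off=np.array([-.0005,.008,0])
hv=np.array([np.cos(H),np.sin(H),0])
def pose(th,c): 
    R=tgt(H,np.radians(th),1); cw=S+hv*c[0]/1000+np.array([0,0,c[1]/1000]); return cw-R@off,R
def rep(bot):
    s=bot.read_state(); R=Rot.from_rotvec(s['tcp_rot']).as_matrix(); cw=np.array(s['tool_pos'])+R@off; d=cw-S
    print('seat frame cell c=',np.round([d@hv*1000,d@np.array([-hv[1],hv[0],0])*1000,d[2]*1000],1),'theta',np.round(np.degrees(np.arcsin(R[2,0])),1),'F seat x,z',np.round([np.array(s['wrist_force'])@hv,s['wrist_force'][2]],1),'w',round(s['width'],3))
E
python3 - <<'E'
from workcell import bot
from ins import *
rep(bot)
via(bot,[pose(27,(12,40)),pose(27,(9,14))])
E
```

```text
seat frame cell c= [-2.6 -0.4 81.9] theta -0.0 F seat x,z [ 0.2 -0.6] w 0.165
1 [-0.001, 0.002, -0.118] [2.7, 10.6, 0.0]  q [-0.39  0.07  2.11 -0.07  1.07  1.1 ] maxdq 0.08
2 [-0.001, 0.002, -0.118] [1.5, 10.9, 0.1]  q [-0.36  0.15  2.05 -0.12  1.15  1.16] maxdq 0.08
3 [-0.001, 0.002, -0.118] [0.2, 11.0, 0.1]  q [-0.33  0.24  2.   -0.16  1.23  1.2 ] maxdq 0.08
4 [-0.001, 0.002, -0.118] [-1.1, 10.9, 0.1]  q [-0.31  0.32  1.94 -0.19  1.32  1.24] maxdq 0.09
--
5 [-0.0, -0.0, 0.0] [-14.5, 21.8, -0.0]  q [-0.3   0.36  1.95 -0.19  1.27  1.25] maxdq 0.04
--
```

Request:
jog_arm:
  turn:
    - [0,0.002,-0.118]
    - [0,0.002,-0.118]
    - [0,0.002,-0.118]
    - [0,0.002,-0.118]
    - [0,0,0]
  slide:
    - [3,11,0]
    - [1,11,0]
    - [0,11,0]
    - [-1,11,0]
    - [0,0,0]
  grip: [0,0,0,0,0]

```text
time: 23.25
tool_pos: [0.4264, -0.1712, 0.0747]
tcp_rot: [0.602, -1.967, 2.024]
wrist_force: [-0.6, -0.0, -0.6]
width: 0.168
```

Run:
```python
from workcell import bot,eyes
from ins import *
rep(bot)
p=snap(eyes,'side','side18');rep(bot)
crop(p,(210,220,280,285),9,'pics/g18.png')
via(bot,[pose(27,(9,16))])
```

```text
seat frame cell c= [11.9 -1.3 35.4] theta 27.4 F seat x,z [ 0.7 -0.6] w 0.168
seat frame cell c= [12.1 -1.1 36.8] theta 27.2 F seat x,z [-0.5  0.4] w 0.168
1 [-0.002, 0.001, 0.004] [-12.2, 17.1, 1.1]  q [-0.3   0.36  1.95 -0.19  1.28  1.25] maxdq 0.04
--
```

View pics/g18.png

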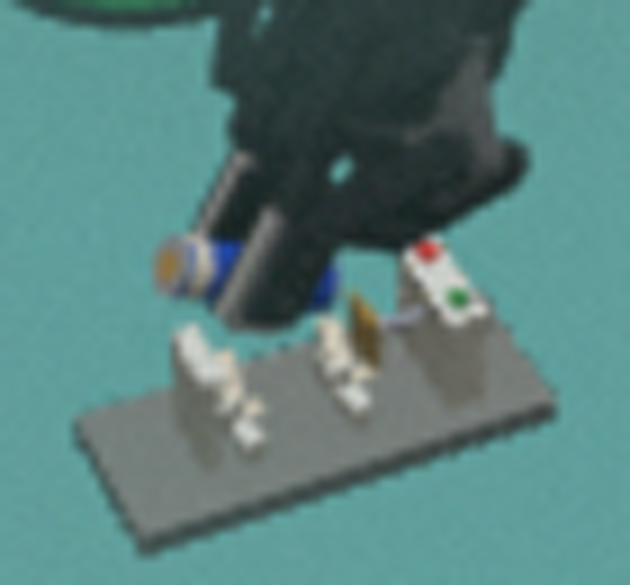

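The tilted cell is above the dock, band end up over the lip: cell end at (170,265) in the crop, plain end over the spring saddle near (330,285). I'll go down.

Request:
jog_arm:
  turn:
    - [0,0,0.004]
    - [0,0,0]
    - [0,0,0]
  slide:
    - [-8,11,1]
    - [-4,7,0]
    - [0,0,0]
  grip: [0,0,0]

```text
time: 23.6
tool_pos: [0.4275, -0.1726, 0.0566]
tcp_rot: [0.588, -1.97, 2.031]
wrist_force: [0.1, -0.2, 0.3]
width: 0.167
```

Run:
```python
from workcell import bot,eyes
from ins import *
rep(bot)
p=snap(eyes,'side','side19');rep(bot)
crop(p,(210,220,280,285),9,'pics/g19.png')
via(bot,[pose(27,(8.5,12.5)),pose(27,(0,12.5)),pose(27,(-4.9,12.3)),pose(17,(-4.2,8)),pose(8,(-3.7,4))],maxang=5,maxmm=5)
```

```text
seat frame cell c= [10.9  0.3 17.2] theta 26.8 F seat x,z [-0.   0.3] w 0.167
seat frame cell c= [10.7  0.4 17.7] theta 26.8 F seat x,z [-0.  -0.4] w 0.173
1 [-0.001, -0.001, -0.002] [-2.2, 1.9, -0.2]  q [-0.3   0.36  1.95 -0.19  1.27  1.25] maxdq 0.01
2 [-0.001, -0.001, -0.002] [-2.2, 1.9, -0.2]  q [-0.3   0.36  1.95 -0.19  1.27  1.25] maxdq 0.01
--
3 [0.0, -0.0, -0.0] [-3.8, -1.9, -0.0]  q [-0.3   0.37  1.94 -0.19  1.27  1.25] maxdq 0.01
4 [0.0, -0.0, -0.0] [-3.8, -1.9, -0.0]  q [-0.3   0.38  1.93 -0.19  1.28  1.26] maxdq 0.01
--
5 [0.0, 0.0, -0.0] [-4.5, -2.0, -0.0]  q [-0.29  0.38  1.92 -0.19  1.28  1.26] maxdq 0.01
--
6 [0.0, 0.0, 0.087] [0.0, 2.2, 0.0]  q [-0.31  0.33  1.97 -0.17  1.2   1.23] maxdq 0.08
7 [0.0, 0.0, 0.087] [0.2, 2.2, 0.0]  q [-0.33  0.28  2.03 -0.14  1.11  1.2 ] maxdq 0.09
--
8 [0.0, 0.0, 0.079] [0.3, 2.1, -0.0]  q [-0.35  0.23  2.08 -0.11  1.03  1.17] maxdq 0.08
9 [0.0, 0.0, 0.079] [0.4, 2.0, -0.0]  q [-0.38  0.19  2.12 -0.08  0.95  1.13] maxdq 0.08
--
```

View pics/g19.png

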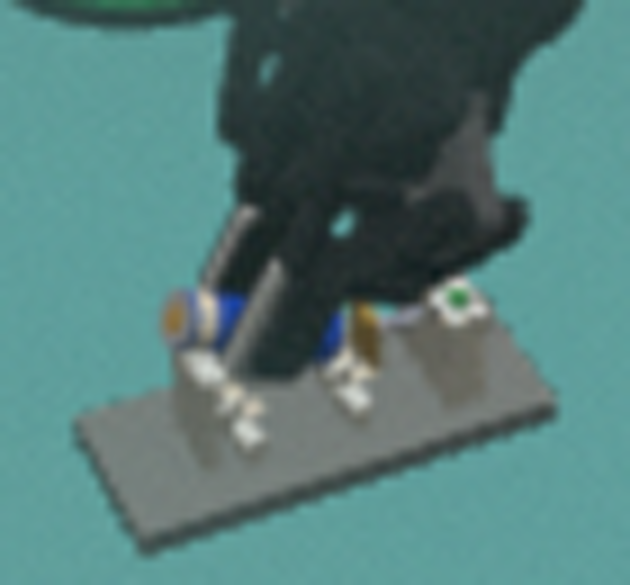

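The plain end is just ahead of the brass plate ((335,330) against (365,335)) and the band end is above the lip. I'll go down 5 mm, then push.

Request:
jog_arm:
  turn:
    - [0,0,0]
    - [0,0,0]
    - [0,0,0]
  slide:
    - [-2,2,0]
    - [-2,2,0]
    - [0,0,0]
  grip: [0,0,0]

```text
time: 23.95
tool_pos: [0.4308, -0.1727, 0.0519]
tcp_rot: [0.588, -1.97, 2.033]
wrist_force: [-0.4, -0.5, 1.9]
width: 0.168
```

Run:
```python
from workcell import bot,eyes
from ins import *
rep(bot); s=bot.read_state(); print(s['wrist_force'],s['torque'])
```

```text
seat frame cell c= [ 7.7  0.7 12.5] theta 26.8 F seat x,z [0.4 1.9] w 0.168
[-0.38240533 -0.54002506  1.91164951] [-0.02251925 -0.09489949  0.02031782]
```

Request:
jog_arm:
  turn:
    - [0,0,0]
    - [0,0,0]
    - [0,0,0]
  slide:
    - [-3.6,-1.8,0]
    - [-3.6,-1.8,0]
    - [0,0,0]
  grip: [0,0,0]

```text
time: 24.25
tool_pos: [0.4384, -0.1715, 0.0514]
tcp_rot: [0.59, -1.969, 2.031]
wrist_force: [-1.7, 0.6, 1.6]
width: 0.171
```

Run:
```python
from workcell import bot,eyes
from ins import *
rep(bot);p=snap(eyes,'side','side20');rep(bot)
crop(p,(210,220,280,285),9,'pics/g20.png')
```

```text
seat frame cell c= [ 0.   0.4 12.1] theta 26.9 F seat x,z [1.7 1.6] w 0.171
seat frame cell c= [ 0.1  0.4 12. ] theta 26.9 F seat x,z [2.  2.8] w 0.169
```

View pics/g20.png

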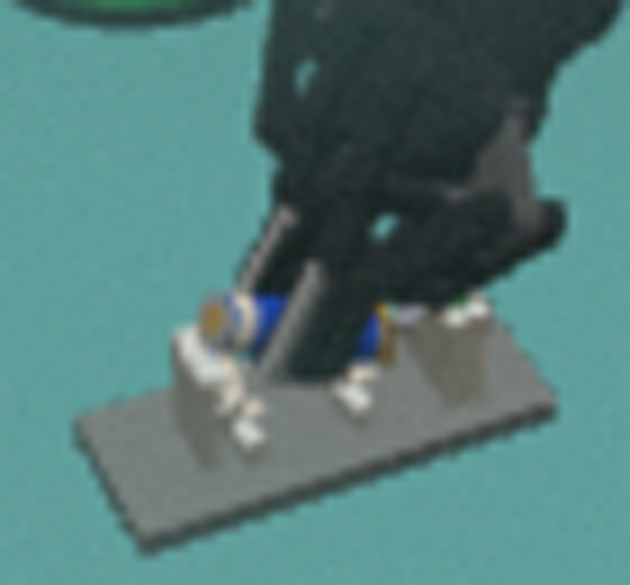

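Request:
jog_arm:
  turn:
    - [0,0,0]
    - [0,0,0]
    - [0,0,0]
  slide:
    - [-2.2,-1.1,0]
    - [-2.2,-1.1,0]
    - [0,0,0]
  grip: [0,0,0]

```text
time: 24.6
tool_pos: [0.443, -0.171, 0.0513]
tcp_rot: [0.59, -1.969, 2.031]
wrist_force: [-4.3, 0.1, 2.4]
width: 0.167
```

Run:
```python
from workcell import bot,eyes
from ins import *
rep(bot);p=snap(eyes,'side','side21');rep(bot)
crop(p,(210,220,280,285),9,'pics/g21.png')
via(bot,[pose(17,(-4.2,8)),pose(8,(-3.7,4))],maxang=5,maxmm=5)
```

```text
seat frame cell c= [-4.6  0.4 12. ] theta 26.9 F seat x,z [4.2 2.4] w 0.167
seat frame cell c= [-4.5  0.4 11.9] theta 26.9 F seat x,z [4.4 3. ] w 0.166
1 [-0.002, -0.001, 0.086] [-0.1, 1.9, -0.2]  q [-0.31  0.33  1.97 -0.17  1.19  1.24] maxdq 0.08
2 [-0.002, -0.001, 0.086] [0.1, 1.9, -0.2]  q [-0.33  0.28  2.03 -0.14  1.11  1.2 ] maxdq 0.08
--
3 [-0.0, -0.0, 0.079] [0.3, 2.1, 0.0]  q [-0.35  0.23  2.08 -0.11  1.03  1.17] maxdq 0.08
4 [-0.0, -0.0, 0.079] [0.4, 2.0, 0.0]  q [-0.38  0.19  2.12 -0.08  0.95  1.13] maxdq 0.08
--
```

View pics/g21.png

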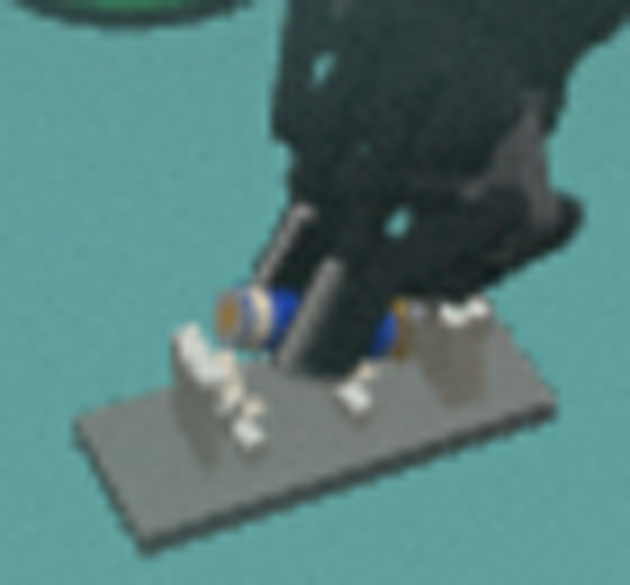

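Run:
```python
from workcell import bot
from ins import *
via(bot,[pose(18,(-4.7,8.6)),pose(9,(-4.4,4.8))],maxang=4.6,maxmm=5)
```

```text
1 [-0.002, -0.001, 0.078] [-0.2, 1.5, -0.2]  q [-0.31  0.34  1.97 -0.17  1.2   1.24] maxdq 0.07
2 [-0.002, -0.001, 0.078] [-0.1, 1.5, -0.2]  q [-0.33  0.29  2.01 -0.15  1.13  1.21] maxdq 0.07
--
3 [0.0, -0.0, 0.079] [0.2, 1.9, -0.0]  q [-0.35  0.24  2.06 -0.12  1.05  1.18] maxdq 0.08
4 [0.0, -0.0, 0.079] [0.3, 1.9, -0.0]  q [-0.37  0.2   2.11 -0.09  0.97  1.14] maxdq 0.08
--
```

Request:
jog_arm:
  turn:
    - [0,0,0.078]
    - [0,0,0.078]
    - [0,0,0]
  slide:
    - [-0.2,1.5,0]
    - [-0.1,1.5,0]
    - [0,0,0]
  grip: [0,0,0]

```text
time: 24.95
tool_pos: [0.4401, -0.1711, 0.0481]
tcp_rot: [0.447, -2.075, 2.119]
wrist_force: [-3.9, 0.5, -0.3]
width: 0.164
```

Run:
```python
from workcell import bot,eyes
from ins import *
rep(bot);p=snap(eyes,'side','side22');rep(bot)
crop(p,(210,220,280,285),9,'pics/g22.png')
via(bot,[pose(9,(-4.4,4.8))],maxang=4.6,maxmm=5)
```

```text
seat frame cell c= [-2.9  0.2  8.4] theta 17.9 F seat x,z [ 3.8 -0.3] w 0.164
seat frame cell c= [-3.5  0.2  8.5] theta 18.0 F seat x,z [ 4.1 -2. ] w 0.173
1 [-0.001, -0.001, 0.078] [-0.4, 1.7, -0.1]  q [-0.35  0.24  2.07 -0.12  1.05  1.18] maxdq 0.08
2 [-0.001, -0.001, 0.078] [-0.3, 1.7, -0.1]  q [-0.37  0.2   2.11 -0.09  0.97  1.14] maxdq 0.08
--
```

View pics/g22.png

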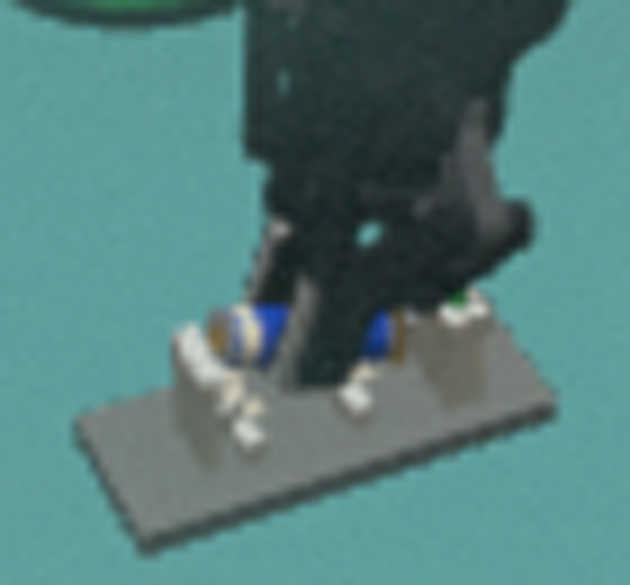

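Request:
jog_arm:
  turn:
    - [0,0,0]
    - [0,0,0.078]
    - [0,0,0]
  slide:
    - [-1.5,-0.5,0]
    - [-0.3,1.7,0]
    - [0,0,0]
  grip: [0,0,0]

```text
time: 25.3
tool_pos: [0.4418, -0.1709, 0.0466]
tcp_rot: [0.375, -2.125, 2.161]
wrist_force: [-6.0, 0.0, -0.6]
width: 0.17
```

Run:
```python
from workcell import bot,eyes
from ins import *
rep(bot);p=snap(eyes,'side','side23');rep(bot)
crop(p,(222,240,272,275),14,'pics/g23.png')
via(bot,[pose(9,(-4.4,4.8))],maxang=4.6,maxmm=5)
```

```text
seat frame cell c= [-5.2  0.2  6.7] theta 13.6 F seat x,z [ 5.9 -0.6] w 0.17
seat frame cell c= [-5.3  0.2  6.7] theta 13.6 F seat x,z [7.8 0.3] w 0.171
1 [-0.001, -0.001, 0.04] [0.6, 1.0, -0.1]  q [-0.36  0.22  2.09 -0.11  1.01  1.16] maxdq 0.04
2 [-0.001, -0.001, 0.04] [0.6, 1.0, -0.1]  q [-0.37  0.2   2.11 -0.09  0.97  1.14] maxdq 0.04
--
```

View pics/g23.png

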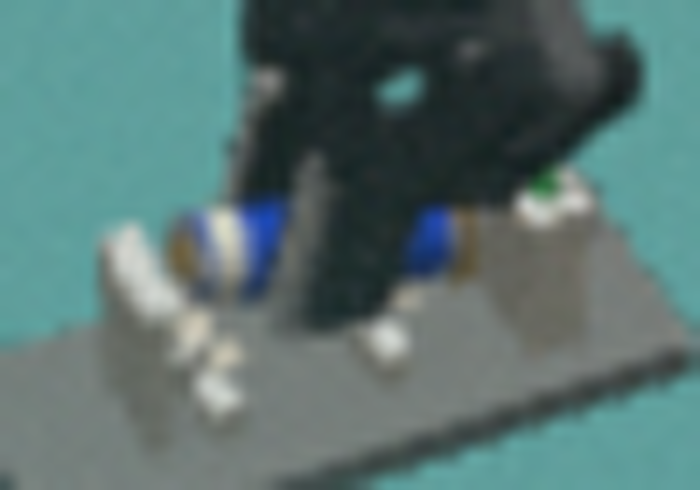

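Request:
jog_arm:
  turn:
    - [0,0,0.04]
    - [0,0,0.04]
    - [0,0,0]
  slide:
    - [0.9,1,0]
    - [0.8,1,0]
    - [0,0,0]
  grip: [0,0,0]

```text
time: 25.65
tool_pos: [0.4402, -0.1711, 0.0448]
tcp_rot: [0.295, -2.176, 2.203]
wrist_force: [-6.7, -0.5, -2.5]
width: 0.165
```

Run:
```python
from workcell import bot,eyes
from ins import *
rep(bot);p=snap(eyes,'side','side24');rep(bot)
crop(p,(222,240,272,275),14,'pics/g24.png')
```

```text
seat frame cell c= [-4.2  0.2  4.8] theta 9.0 F seat x,z [ 6.7 -2.5] w 0.165
seat frame cell c= [-4.2  0.2  4.7] theta 9.0 F seat x,z [ 6.7 -1. ] w 0.167
```

View pics/g24.png

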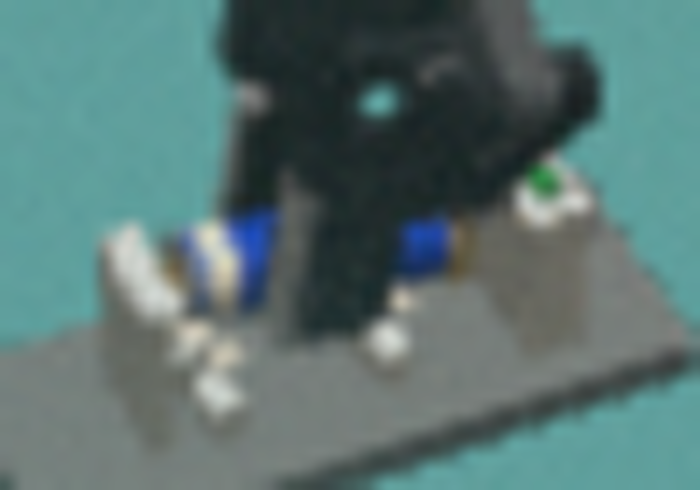

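Request:
jog_arm:
  turn:
    - [0,0,0.03]
    - [0,0,0.03]
    - [0,0,0]
  slide:
    - [0.7,0.9,0]
    - [0.7,0.9,0]
    - [0,0,0]
  grip: [0,0,0]

```text
time: 26.0
tool_pos: [0.439, -0.1713, 0.0432]
tcp_rot: [-0.23, 2.197, -2.216]
wrist_force: [-4.8, -0.3, -0.9]
width: 0.166
```

Run:
```python
from workcell import bot,eyes
from ins import *
rep(bot);p=snap(eyes,'side','side25');rep(bot)
crop(p,(222,240,272,275),14,'pics/g25.png')
```

```text
seat frame cell c= [-3.5  0.2  3.2] theta 5.5 F seat x,z [ 4.8 -0.9] w 0.166
seat frame cell c= [-3.7  0.2  3.2] theta 5.5 F seat x,z [ 5.5 -0.9] w 0.167
```

View pics/g25.png

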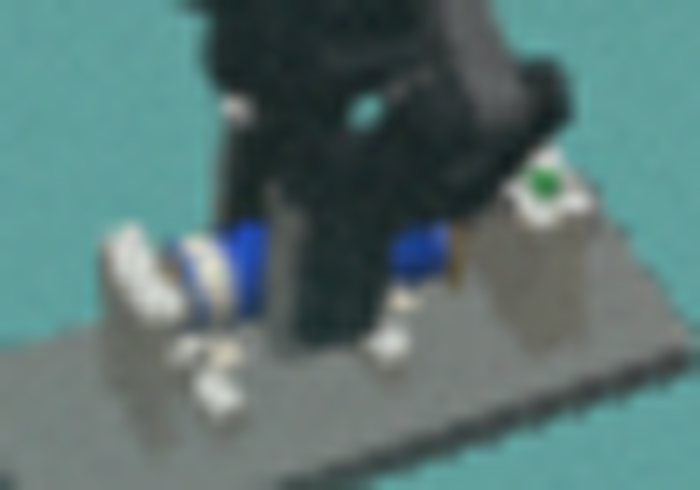

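Run:
```python
from workcell import bot,eyes
from ins import *
via(bot,[pose(0.5,(-3.2,.6))],maxang=2.6,maxmm=5)
```

```text
1 [-0.002, -0.0, 0.044] [0.5, 1.3, -0.1]  q [-0.41  0.14  2.18 -0.04  0.87  1.08] maxdq 0.04
2 [-0.002, -0.0, 0.044] [0.5, 1.3, -0.1]  q [-0.42  0.12  2.21 -0.01  0.82  1.04] maxdq 0.04
--
```

Request:
jog_arm:
  turn:
    - [0,0,0.044]
    - [0,0,0.044]
    - [0,0,0]
  slide:
    - [0.5,1.3,0]
    - [0.5,1.3,0]
    - [0,0,0]
  grip: [0,0,0]

```text
time: 26.35
tool_pos: [0.4376, -0.171, 0.041]
tcp_rot: [-0.131, 2.164, -2.17]
wrist_force: [-6.9, 2.9, 3.7]
width: 0.167
```

Run:
```python
from workcell import bot,eyes
from ins import *
rep(bot);p=snap(eyes,'side','side26');rep(bot)
crop(p,(222,240,272,275),14,'pics/g26.png')
```

```text
seat frame cell c= [-2.8 -0.2  1. ] theta 0.5 F seat x,z [6.5 3.7] w 0.167
seat frame cell c= [-2.9 -0.2  1. ] theta 0.5 F seat x,z [6.8 3. ] w 0.169
```

View pics/g26.png

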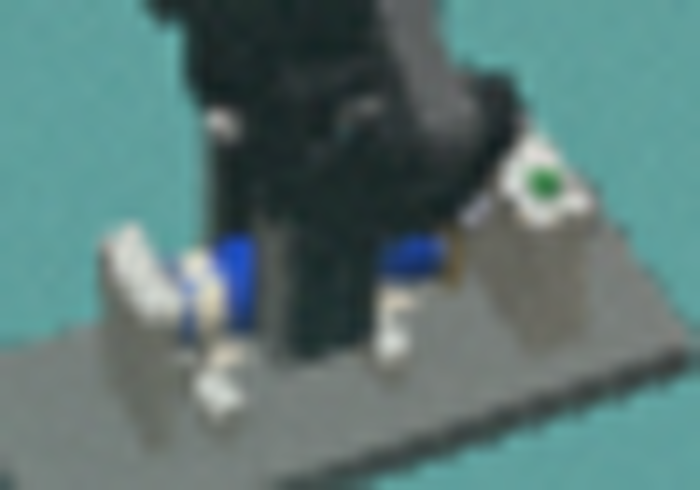

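Request:
jog_arm:
  turn:
    - [0,0,0]
    - [0,0,0]
  slide:
    - [-0.3,0.8,0]
    - [0,0,0]
  grip: [0,0]

```text
time: 26.6
tool_pos: [0.438, -0.1709, 0.0407]
tcp_rot: [-0.134, 2.165, -2.171]
wrist_force: [-11.2, 2.1, 10.3]
width: 0.167
```

Run:
```python
from workcell import bot,eyes
from ins import *
rep(bot)
```

```text
seat frame cell c= [-3.2 -0.2  0.7] theta 0.6 F seat x,z [10.9 10.3] w 0.167
```

Request:
jog_arm:
  turn:
    - [0,0,0]
    - [0,0,0]
    - [0,0,0]
    - [0,0,0]
  slide:
    - [0,0,0]
    - [0,0,0]
    - [0,0,0]
    - [0,0,0]
  grip: [22,30,45,45]

```text
time: 27.0
tool_pos: [0.4415, -0.1722, 0.0412]
tcp_rot: [-0.125, 2.158, -2.171]
wrist_force: [-0.6, 0.3, -0.0]
width: 0.449
```

Run:
```python
from workcell import bot,eyes
from ins import *
rep(bot);p=snap(eyes,'side','side27')
crop(p,(222,240,272,275),14,'pics/g27.png')
```

```text
seat frame cell c= [-6.6  1.4  1.2] theta 0.2 F seat x,z [ 0.5 -0. ] w 0.449
```

View pics/g27.png

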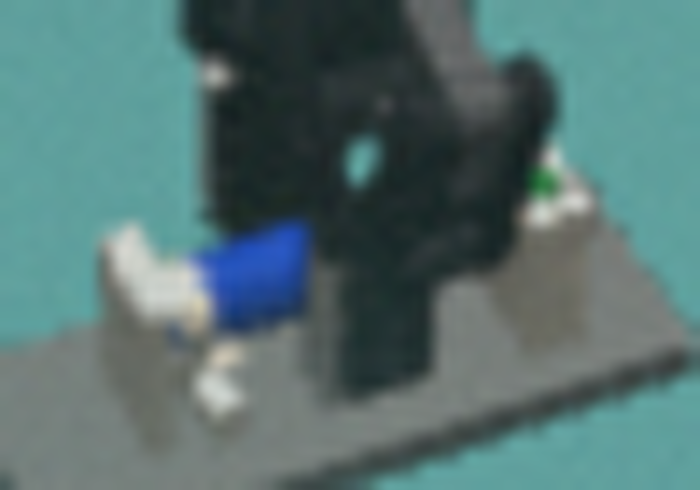

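Request:
jog_arm:
  turn:
    - [0,0,0]
    - [0,0,0]
    - [0,0,0]
    - [0,0,0]
  slide:
    - [1,-10,0]
    - [0,-30,0]
    - [0,-40,0]
    - [0,-30,0]
  grip: [45,45,45,45]

```text
time: 27.45
tool_pos: [0.4399, -0.1715, 0.1535]
tcp_rot: [-0.126, 2.159, -2.171]
wrist_force: [0.2, -0.4, -0.5]
width: 0.452
```

Run:
```python
from workcell import bot,eyes
from ins import *
rep(bot);p=snap(eyes,'side','side28')
crop(p,(222,240,272,275),14,'pics/g28.png')
```

```text
seat frame cell c= [ -5.2   0.6 113.5] theta 0.2 F seat x,z [-0.2 -0.5] w 0.452
```

View pics/g28.png

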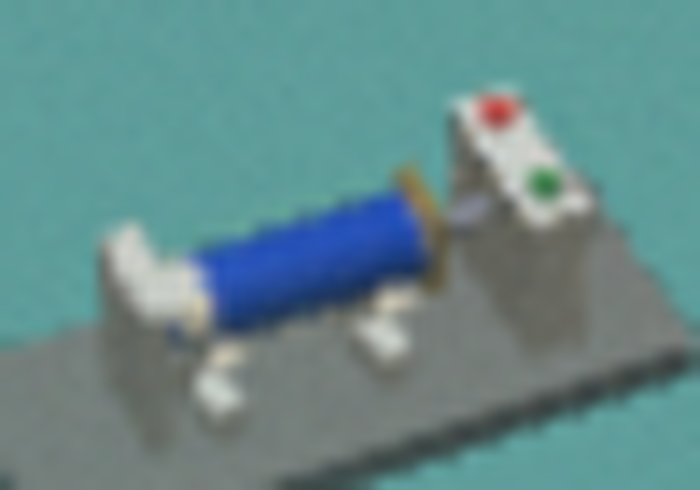

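The cell appears to lie under the lip at (165,280), with the spring compressed at (430,230). I'll move away and verify with a model overlay.

Request:
jog_arm:
  turn:
    - [0,0,0]
    - [0,0,0]
    - [0,0,0]
    - [0,0,0]
    - [0,0,0]
  slide:
    - [-40,-15,0]
    - [-45,-15,0]
    - [-45,-15,0]
    - [-40,-10,0]
    - [0,0,0]
  grip: [45,45,45,45,45]

```text
time: 28.0
tool_pos: [0.6142, -0.1514, 0.2073]
tcp_rot: [-0.122, 2.155, -2.168]
wrist_force: [0.5, -0.5, 0.3]
width: 0.455
```

Run:
```python
from workcell import bot,eyes
from ins import *
log(bot)
from dock import W
def over(p,x,r,s,f):
    im=cv2.resize(p['img'][r[1]:r[3],r[0]:r[2],::-1],None,fx=s,fy=s,interpolation=2)
    def L(P,c):
        q=np.array([(proj(p,W(v,x))-r[:2]+.5)*s for v in P]).astype(np.int32); cv2.polylines(im,[q],True,c,1)
    a=np.linspace(0,2*np.pi,40)
    for k in (-.025,.025): L([(k,.008*np.cos(t),.008*np.sin(t)) for t in a],(0,0,255) if k>0 else (0,255,255))
    pts=np.array([(proj(p,W((k,.008*np.cos(t),.008*np.sin(t)),x))-r[:2]+.5)*s for k in (-.025,.025) for t in a]).astype(np.float32)
    cv2.polylines(im,[cv2.convexHull(pts).astype(np.int32)],True,(0,255,0),1)
    cv2.imwrite(f,im)
p=snap(eyes,'side','side29');q=snap(eyes,'top','top29')
over(p,[.4349,-.1723,3.2483],(222,240,272,275),15,'pics/g29.png'); over(q,[.4367,-.1698,3.2662],(330,200,364,254),11,'pics/t29.png')
crop(q,(225,190,375,260),5,'pics/t29b.png')
```

```text
t 28.0 q [-0.278  0.21   1.747 -0.005  1.181  1.18 ] p [ 0.6142 -0.1514  0.2073] F [ 0.5 -0.5  0.3] w 0.455
[[-0.993, 0.002, 0.115], [-0.115, -0.006, -0.993], [-0.002, -1.0, 0.006]]
```

View pics/g29.png

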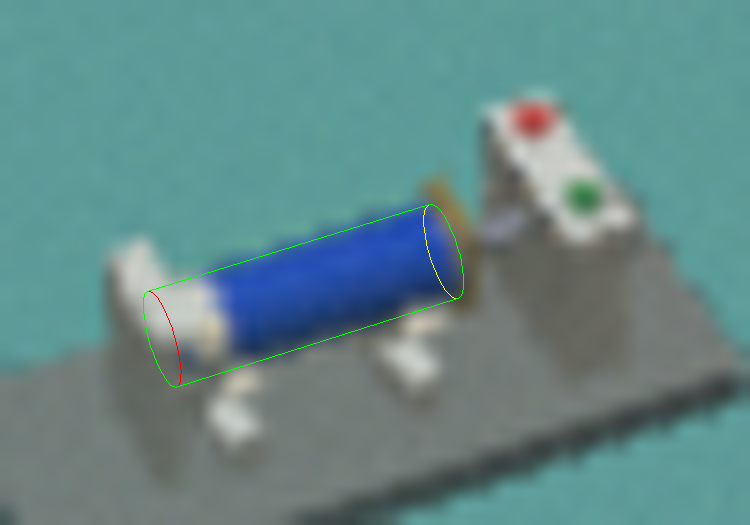

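View pics/t29.png

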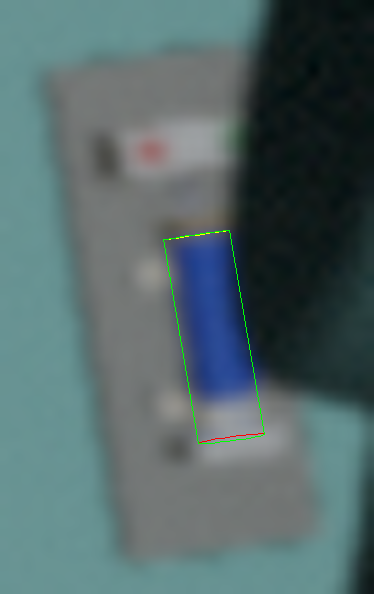

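View pics/t29b.png

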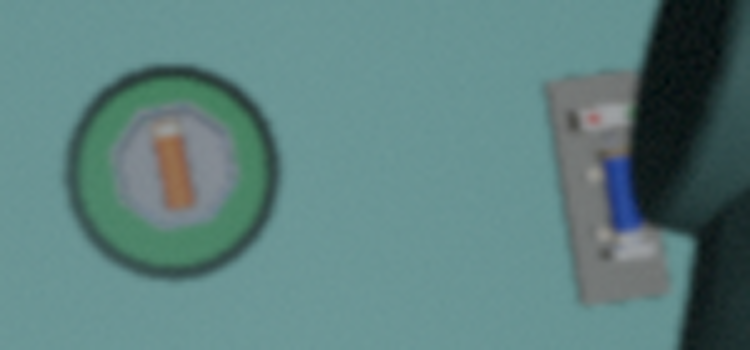

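Run:
```python
from h import *
from dock import W
p=load('side29.npz'); x=[.4349,-.1723,3.2483]; SS=10; r=(222,240,272,275)
I=p['img'][r[1]:r[3],r[0]:r[2]].astype(float)
a=np.linspace(0,2*np.pi,60)
def hull(dz,pit):
    q=np.array([(proj(p,W((k,.008*np.cos(t),.008*np.sin(t)+dz+k*np.tan(np.radians(pit))),x))-r[:2]) for k in (-.025,.025) for t in a]).astype(np.float32)
    im=np.zeros((35*20,50*20),np.uint8); cv2.fillPoly(im,[((cv2.convexHull(q)+.5)*20).astype(np.int32)],1); return im
b=I[...,2]-I[...,0]  # blue minus red: bench?
bench=np.median((I[...,2]-I[...,0])[:8,:20]); 
base=lambda c,e:e
im0=hull(0,0)
for u in range(17,28):
    col=I[:,u,1]  # green: bench ~150, blue cell low, grey plate ~115
    ys=np.nonzero(im0[:,u*20+10])[0]; 
    # crossing half level by interpolation using red channel+green
    c=I[:,u,2]-I[:,u,1]   # blue-green: bench ~0, plate ~0, cell high
    top=bot=None; m=c.max(); bg=np.median(c[:6]); h=(m+bg)/2
    k=np.nonzero(c>h)[0]; i,j=k[0],k[-1]
    top=i-1+(h-c[i-1])/(c[i]-c[i-1]); bo=j+(c[j]-h)/(c[j]-c[j+1])
    print(u,'meas',round(top+.0,2),round(bo,2),'model',round(ys[0]/20-.5,2),round(ys[-1]/20-.5,2))
```

```text
17 meas 16.66 22.0 model 16.55 23.5
18 meas 16.34 21.61 model 16.25 23.15
19 meas 15.85 21.4 model 15.95 22.85
20 meas 15.64 21.04 model 15.6 22.5
21 meas 15.37 20.64 model 15.3 22.2
22 meas 15.17 20.48 model 15.0 21.9
23 meas 14.68 20.21 model 14.7 21.55
24 meas 14.41 19.74 model 14.4 21.25
25 meas 14.21 19.52 model 14.05 20.95
26 meas 13.71 19.12 model 13.75 20.6
27 meas 13.51 18.75 model 13.45 20.3
```

The upper edge of the cell matches the seated model within 0.1–0.2 px along its whole length, with the same slope, so it lies flat at the seat. I'm handing in.

Run:
```python
from workcell import bot
print(bot.finish_job()); print(bot.read_state()['time'])
```

```text
the job is handed in; nothing more can be done
None
the job is handed in; nothing more can be done
```

All three steps are done, and I handed the job in at about 28 s of the 72 s allowed. `finish_job` gave no verdict, so what follows rests on my own last pictures.

- **Cup:** I turned the aluminium cup over in two quarter-turns, laying it on a flat to regrip, and released it mouth-up on the pad. Camera fits put it 2–3 mm from the pad centre.
- **Spent cell:** I lowered the orange cell into the cup and let go. The last top view shows it lying flat inside.
- **Fresh cell:** I turned the blue cell end for end and put it in at about 27°, plain end against the spring. I then levelled it behind the lip and let go, and the spring slid it forward. In the side view its upper edge matches a seated cell within 0.2 pixels (about 0.5 mm) with no tilt, and its banded end sits under the lip with the spring pushed back.

**Checks that disagreed:**
- **Camera offset:** the two cameras differ by about 2 mm in absolute position. I compared the fresh cell with the dock mainly in the side camera so that the offset cancels.
- **Dock contact:** while lowering the fresh cell, the wrist force rose to about 11 N along the dock and 10 N up. A finger pad was probably touching the spring-side saddle. The force went to zero on release.
- **Lower edge:** the cell's lower edge fell about 1.5 pixels short of the model. I took that as shading and relied on the upper edge.
- **Bystanders:** none was touched as far as I saw, but I did not measure their final positions.

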